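# Crank a lift table up to its pointer

## Task

Lift the nested white tray out of the top of the grey tub and set it down gently and upright in the middle of the green mat; take out the crank that lies beneath it, push it fully home onto the square shaft end of the lift table and wind it clockwise until the table's top is level with the red pointer. Leave the crank on the shaft and the beaker standing on the table, and do not shift the pointer or disturb the pot, timer or flask.

Things in the scene. Friction and masses are not known exactly. Their poses are not given: they have to be found in the camera images.
- tray_grip (a point): Middle of the blue grip bar of the loose white tray nested in the tub's top. Bar 60 mm long (x), 10 mm thick (y); its top is 12 mm above the point, the tray's flat underside 32 mm below it; 44 mm of clear tray floor on either side of the bar. z up. On the mat the point is 35 mm above the worktop.
- tray: The same tray; origin at the centre of its underside, same axes. 144 x 124 mm over its rim, walls 24 mm high, floor 3 mm, 120 g. Its rim hangs on the tub's end walls, so that it sinks 10 mm between them with 2.5 mm play at each end.
- tub: Fixed grey open storage tub, 140 (x) x 120 (y) mm; its two end walls (at +x and -x) are 72 mm high and carry the tray, its two side walls are only 26 mm high; walls and floor 5 mm thick (inside 130 x 110 mm). Origin at the centre of its underside, on the worktop, z up. The crank lies in it, under the tray.
- mat: Fixed green bench mat, 150 (x) x 130 (y) x 3 mm, on the worktop; origin at the centre of its underside, z up.
- crank_hub (a point): Centre, half-way up, of the dark square hub of the loose crank, which lies flat in the tub, socket down. Hub 28 x 28 mm (x, y), 50 mm high. In its underside a square socket 18.5 mm wide (sides along x, y), 33 mm deep. A flat arm, 20 mm wide, 10 mm thick, flush with the underside, runs along +x to the handle. z points out of the hub's top.
- crank_handle (a point): Middle of the crank's upright red handle, axes as crank_hub: a sleeve 18 mm in diameter, 40 mm long along z (20 mm either side of the point), spinning freely on its pin, 55 mm from the hub's axis along +x. The point is 32 mm above the crank's underside.
- crank: The crank as a whole, about 190 g; origin at the centre of the socket's mouth, 25 mm below crank_hub, same axes. Laid in the tub its underside is on the tub's floor, 5 mm above the worktop.
- shaft_seat (a point): Foot of the lift table's square shaft end, on the flat collar where the fitted crank's underside rests. z: shaft axis, outward, 30 degrees from vertical, leaning to the robot's right (about -y). x, y: normals of the square's flats, turning with it. Square 16 mm wide, 30 mm long, last 6 mm tapering to 9 mm. Crank fits in any quarter turn, 1.2 mm play a side, 9 degrees slack; its 67 mm sweep is clear.
- shaft_body (a joint): Angle turned by the shaft, rad, 0 at the start; it grows when wound clockwise as seen looking at the shaft end (about minus z of shaft_seat). One full turn raises the table 15 mm. It stays where it is left: friction about 0.06 N m, some 1.2 N at the handle. Stop at 22 rad.
- table (a joint): Rise of the table, m, 0 at the start (lowest); geared to the shaft.
- table_edge (a point): Middle of the lift table's left edge (the one farthest from the shaft), level with its black top (100 x 110 mm; lowest height 70 mm). The beaker stands on it. z up; x points away from the shaft.
- pointer_tip (a point): Tip of the red height pointer on the scale post (144 mm high) beyond the table's left edge, 5 mm from that edge; it is set 30 to 40 mm above the table's lowest height and marks the wanted height of the table top. Axes as table_edge.
- beaker: Clear glass beaker, 71 mm across, 92 mm high, loose on the lift table; origin at the centre of its underside, z up.
- pot: Bystander: white sample pot with a red lid, 68 mm across, 63 mm high; origin at the centre of its underside.
- lab_timer: Bystander: small white timer lying flat on the robot's side of the lift table, 60 x 66 x 18 mm; origin at the centre of its underside.
- flask: Bystander: conical glass flask, 63 mm across, 107 mm high; origin at the centre of its underside.
Mind the look-alikes: they are no part of the job. There is more than one size of the mat; the one meant has the size given above.

How it is judged:
By the outcome, as a careful person would: the job done as asked, in the order asked, and still so for the second after the job is handed in, with the robot touching nothing.
It also fails if it takes over 72 s, if anything falls off the work surface, if the arm or the gripper's body presses on something with over 40 N, if the wrist force passes 120 N, or if a joint passes its speed limit or range.

## Robot

A 7-joint arm with a two-finger parallel gripper is mounted at the origin on a cart in front of the work surface, level with it; the furniture and walls round the work are solid. World frame = base frame: x ahead of the robot, y to its left, z up, the work surface at z = 0. Lengths are in m, angles in rad, forces in N, time in s.
With the tool pointing down it reaches from about 0.425 to 0.875 m from the base axis. Payload 4.7 kg.
Tool frame: the origin (TCP) lies between the finger pads; the fingertips stand 8 mm ahead of it and the grasp point (between the pads) lies 11 mm behind it; z points along the fingers, y is the direction in which the jaws open and shut (so a half turn about z gives the same grasp; the last joint's range is limited). The gripper opens to 87 mm and grips with 3 to 60 N. Pads are 19 mm wide; open, the fingers measure 117 mm over their backs; the gripper's body (75 mm by 190 mm) begins 51 mm behind the grasp point.
Start: joints at [1.275, 0.321, -0.07, 1.45, 0.023, 1.371, -0.057], TCP at [0.198, -0.619, 0.231] pointing down, gripper open.
Joint ranges: [-2.86, 2.86], [-0.3, 2.09], [-1.38, 1.24], [0.06, 2.45], [-1.56, 4.7], [0.09, 2.05], [-2.69, 2.69]. Speed limits (rad/s): [2.57, 2.57, 3.14, 3.14, 3.14, 3.14, 3.14].

## Interface

Orientations are given as a rotation vector (axis times angle).
In Python, from bench import ctrl, optics, ticket gives the robot as it stands.
- The arm moves only by the tool play_rows, never from a script. Its argument "motion" is a list of rows, each a list of 5 numbers: the closure, from 0 (fully open) to 1 (shut), then the shift along the tool's x, y, z in cm, then the turn about the tool's z in rad. In form: [[jaw, tx, ty, tz, spin], ...]. A call has 1 to 20 rows; each row shifts and turns the commanded pose from where the row before left it, along the tool's axes as they then stand; what a row does not reach is not made up. A row lasts 1/8 s, in which the tool goes at most 62.5 mm and 10.7 degrees, less where a joint would pass 70% of its speed; a pose out of reach is approached as far as the arm can. A call is refused whole if a number of a shift passes 6.25 or a number of a turn 0.188, either way. A call with a gripper value outside its range is refused whole. The fingers move at their own pace and stop on an object; "force" is the grip in N (left out, the last holds). Time passes only in rows, so rows that do not move let the fingers close. It gives the time, the measured TCP pose, the force and the opening at its end, in the units of the state.
- ctrl.get_state(): the state, without advancing time (a new reading comes with each control period).
- optics.get_image(name): name is "scene" or "top" or "wrist"; returns the picture (384x512x3 uint8, red, green, blue); there is no depth.
- optics.calibration(name): a dict with "K" (3x3 intrinsics, pixels), "distortion" ([k1, k2, p1, p2, k3] as OpenCV has them; the pictures are not rectified), "pose" (4x4, takes a point from camera to world coordinates); the wrist camera has in their place "hand_eye" (4x4, takes a point from camera to tool coordinates, whose origin is the TCP and whose axes are the flange's). Camera axes: x right, y down, z forward; pixel columns grow to the right and rows downward; lengths in m; the calibration is good to about 2 mm. A picture is of the moment at which its call begins: read the wrist's pose just before it. calibration takes no time and is no camera call.
- ticket.close_job(): hands the job in, once; it reports no verdict.
The state is a dict: "time": time; "joint_positions": joint angles; "qd": joint speeds; "joint_torque": joint torques, N m; "position": TCP position; "tool_rot": TCP orientation; "ft_force": force on the tool from outside, world axes, zero at the start; "torque": the same for the moment, N m; "grip_width": opening from 0.0 (shut) to 1.0 (fully open).
Only numpy, scipy, OpenCV 4.12 (cv2) and the standard library are available. Lean on these libraries where they do the work, as an engineer would, in place of code of your own. Each camera call takes 0.05 s, during which the arm holds its last target.

## Working session

There is one attempt and no reset: what is moved stays moved. The work goes in short steps, Python scripts to look and compute and a tool call to move; the robot and the scene stay as the last step left them, time stands still between calls to the robot, and variables do not carry over. Pictures are saved under pics/ and viewed, and the job is handed in when it is done.

Besides the shell and the picture viewer there is one more tool, called after "Call:" as name([rows], argument=value, ...), one row to a line, values as JSON. play_rows: Moves the arm, as the interface text tells. Its arguments: {"type":"object","properties":{"motion":{"type":"array"},"force":{"type":"number"}},"required":["motion"]}

```bash
mkdir -p pics; ls; cat > h.py <<'E'
import numpy as np, cv2
from bench import ctrl, optics, ticket
def snap(name,fn):
    s=ctrl.get_state(); im=optics.get_image(name); cv2.imwrite('pics/'+fn,im[:,:,::-1]); return s,im
E
python3 - <<'E'
from h import *
s=ctrl.get_state(); print(s)
for n in ['scene','top']:
    snap(n,n+'0.png'); c=optics.calibration(n); print(n,{k:np.round(np.array(v),4).tolist() for k,v in c.items()})
print(optics.calibration('wrist'))
E
```

```text
pics
{'time': 0.0, 'joint_positions': array([ 1.27510629,  0.32184982, -0.07008282,  1.45170654,  0.02256764,
        1.37077734, -0.05691693]), 'qd': array([-0.00122669,  0.00131345, -0.00099091, -0.00029357, -0.00094603,
        0.00214889,  0.00186083]), 'joint_torque': array([ 7.71268951e-04, -4.91284561e+01, -4.03220225e-01, -3.12536144e+01,
       -6.37623598e-02,  4.37272363e-02,  1.62269348e-04]), 'position': array([ 0.19795373, -0.61854821,  0.22942822]), 'tool_rot': array([-3.10208265e+00, -4.84386800e-01,  5.77993579e-04]), 'ft_force': array([ 0.07374418, -0.31794395,  0.43035827]), 'torque': array([-0.0292932 ,  0.01208129, -0.00615442]), 'grip_width': 0.9978953122617976}
scene {'K': [[499.7127, 0.0, 247.0722], [0.0, 499.7127, 192.8699], [0.0, 0.0, 1.0]], 'distortion': [0.0112, 0.0, 0.0, 0.0, 0.0], 'pose': [[-0.8402, -0.4038, 0.3621, 0.0504], [-0.5423, 0.6143, -0.5732, 0.9501], [0.009, -0.6779, -0.7351, 1.2566], [0.0, 0.0, 0.0, 1.0]]}
top {'K': [[471.8719, 0.0, 253.7055], [0.0, 471.8719, 199.3392], [0.0, 0.0, 1.0]], 'distortion': [0.0402, 0.0, 0.0, 0.0, 0.0], 'pose': [[-0.0021, -0.9977, 0.0675, 0.5216], [-1.0, 0.0019, -0.0025, 0.0312], [0.0024, -0.0675, -0.9977, 1.7184], [0.0, 0.0, 0.0, 1.0]]}
{'K': array([[277.14817011,   0.        , 249.39783378],
       [  0.        , 277.14817011, 191.75494153],
       [  0.        ,   0.        ,   1.        ]]), 'distortion': array([-0.05055378,  0.        ,  0.        ,  0.        ,  0.        ]), 'hand_eye': array([[-4.91007003e-04, -9.67340600e-01, -2.53479630e-01,
         6.94056901e-02],
       [ 9.99999825e-01, -3.90940305e-04, -4.45142228e-04,
         1.72576533e-04],
       [ 3.31508747e-04, -2.53479804e-01,  9.67340622e-01,
        -1.55638976e-01],
       [ 0.00000000e+00,  0.00000000e+00,  0.00000000e+00,
         1.00000000e+00]])}
```

View pics/scene0.png

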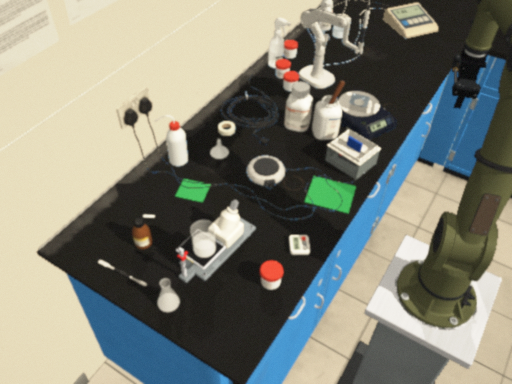

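View pics/top0.png

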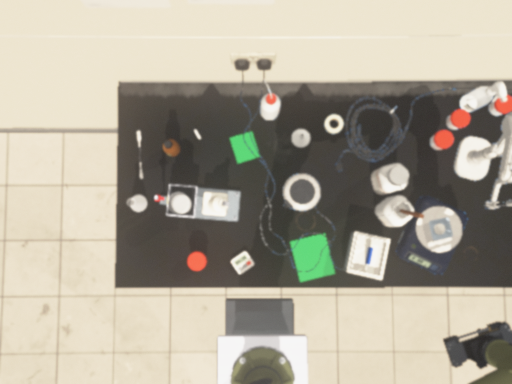

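```bash
cat >> h.py <<'E'
def crop(im,x0,y0,x1,y1,f,fn):
    c=cv2.resize(im[y0:y1,x0:x1],None,fx=f,fy=f,interpolation=cv2.INTER_CUBIC); cv2.imwrite('pics/'+fn,c)
E
python3 - <<'E'
from h import *
t=cv2.imread('pics/top0.png'); s=cv2.imread('pics/scene0.png')
crop(t,285,220,400,295,6,'c1.png'); crop(t,140,170,260,275,6,'c2.png')
crop(s,160,185,300,315,5,'c3.png'); crop(s,290,110,400,220,5,'c4.png')
E
```

```text
(no output)
```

View pics/c1.png

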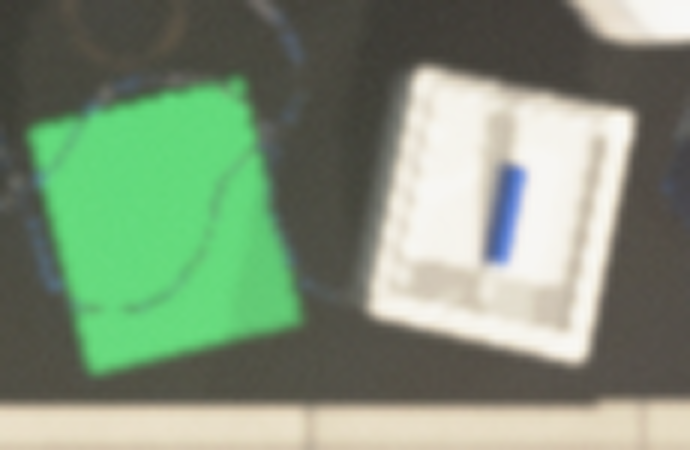

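View pics/c2.png

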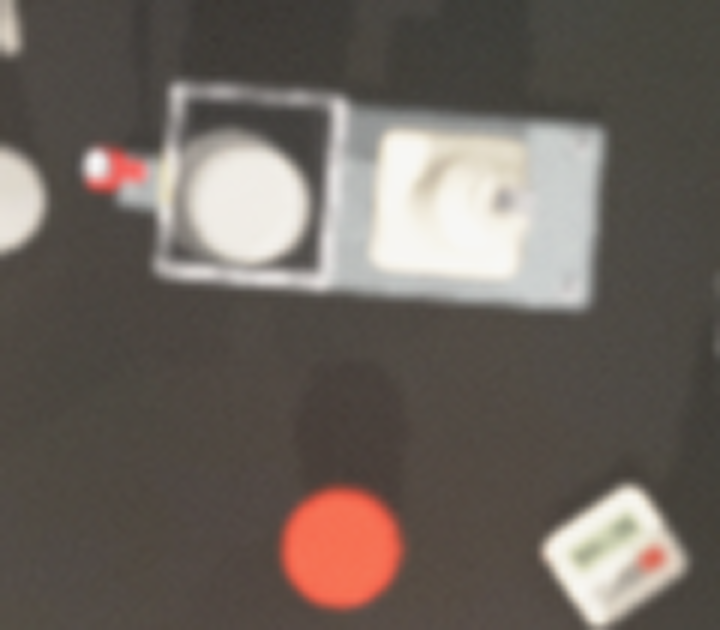

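View pics/c3.png

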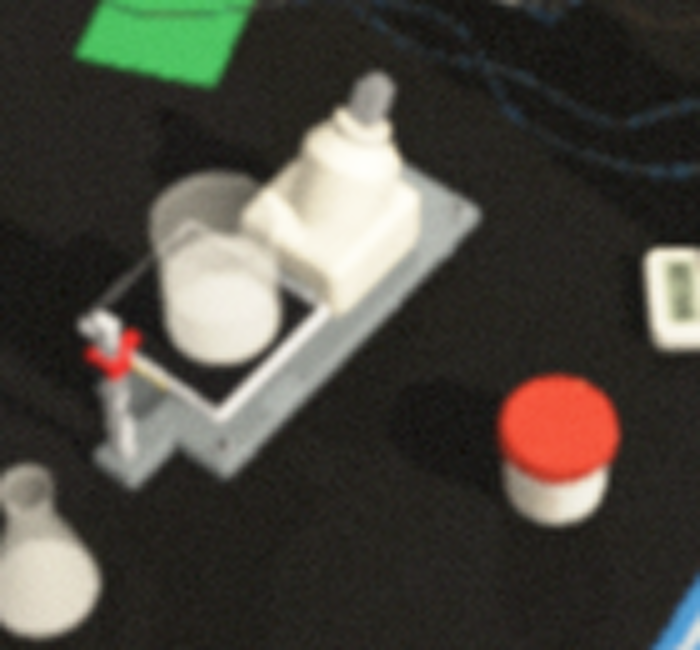

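View pics/c4.png

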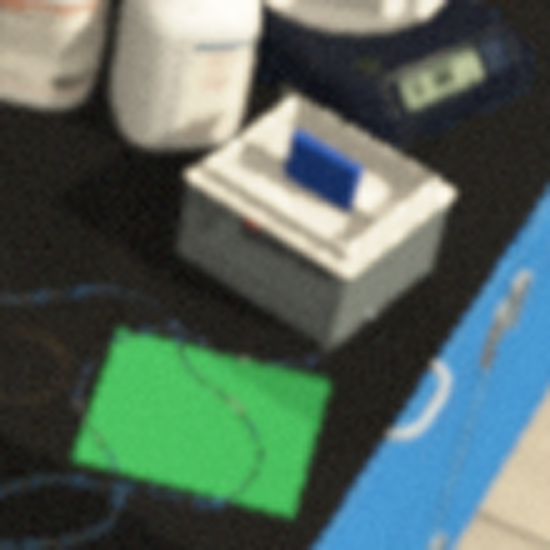

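```bash
cat >> h.py <<'E'
def ray(name,uv,T=None):
    c=optics.calibration(name)
    p=cv2.undistortPoints(np.array(uv,float).reshape(-1,1,2),c['K'],c['distortion']).reshape(-1,2)
    P=c['pose'] if T is None else T@c['hand_eye']
    d=np.c_[p,np.ones(len(p))]@P[:3,:3].T; return P[:3,3],d/np.linalg.norm(d,axis=1)[:,None]
def toolT(s):
    T=np.eye(4); T[:3,:3]=cv2.Rodrigues(np.array(s['tool_rot']))[0]; T[:3,3]=s['position']; return T
def onz(name,uv,z,T=None):
    o,d=ray(name,uv,T); return o+d*((z-o[2])/d[:,2])[:,None]
def tri(rs):
    A=np.zeros((3,3));b=np.zeros(3)
    for o,d in rs:
        M=np.eye(3)-np.outer(d,d);A+=M;b+=M@o
    p=np.linalg.solve(A,b); return p,[np.linalg.norm((np.eye(3)-np.outer(d,d))@(p-o)) for o,d in rs]
def proj(name,P,T=None):
    c=optics.calibration(name); M=np.linalg.inv(c['pose'] if T is None else T@c['hand_eye'])
    return cv2.projectPoints(np.array(P,float).reshape(-1,1,3),cv2.Rodrigues(M[:3,:3])[0],M[:3,3],c['K'],c['distortion'])[0].reshape(-1,2)
E
python3 - <<'E'
from h import *
def rep(n,name,uv,z):
    P=onz(name,uv,z); print(n,name,'ctr',P.mean(0).round(4),'sides',[round(np.linalg.norm(P[i]-P[i-1])*1000,1) for i in range(len(P))],'ang',[round(np.degrees(np.arctan2(*(P[i]-P[i-1])[[1,0]])),1) for i in range(len(P))])
def cc(l,f,o): return np.array(l,float)/f+np.array(o)-0.5+0.5/f
o1=(285,220)
rep('mat','top',cc([(30,128),(243,78),(302,322),(92,376)],6,o1),.003)
rep('tray','top',cc([(418,65),(635,115),(585,365),(370,312)],6,o1),.086)
rep('bar','top',cc([(503,163),(525,168),(508,266),(485,260)],6,o1),.106)
o4=(290,110)
rep('mat','scene',cc([(120,328),(330,380),(295,517),(73,462)],5,o4),.003)
rep('tray','scene',cc([(292,95),(455,192),(342,277),(185,176)],5,o4),.086)
rep('bar','scene',cc([(293,130),(361,173)],5,o4),.106)
rep('smallmat','top',[(230,136),(253,131),(260,157),(236,163)],.003)
# shaft
print('shafttip',tri([tuple(x[0] if x.ndim>1 else x for x in ray('top',cc([(507,200)],6,(140,170)))),tuple(x[0] if x.ndim>1 else x for x in ray('scene',cc([(378,80)],5,(160,185))))]))
print('collar',onz('scene',cc([(363,122)],5,(160,185)),.1))
o2=(140,170)
rep('table','top',cc([(172,85),(345,100),(328,287),(157,270)],6,o2),.07)
rep('base','top',cc([(345,100),(605,125),(590,308),(328,287)],6,o2),.012)
print(onz('top',cc([(342,548),(615,556)],6,o2),.04))
c=optics.calibration
for n in['top','scene']: print(proj(n,[[.198,-.619,.231]]))
E
```

```text
mat top ctr [ 0.4279 -0.1845  0.003 ] sides [np.float64(152.3), np.float64(132.2), np.float64(149.7), np.float64(130.2)] ang [np.float64(13.7), np.float64(-76.9), np.float64(-167.1), np.float64(104.2)]
tray top ctr [ 0.439  -0.3656  0.086 ] sides [np.float64(143.7), np.float64(126.7), np.float64(145.2), np.float64(125.1)] ang [np.float64(-12.0), np.float64(-103.1), np.float64(167.4), np.float64(76.2)]
bar top ctr [ 0.4398 -0.3626  0.106 ] sides [np.float64(55.6), np.float64(12.7), np.float64(56.0), np.float64(13.3)] ang [np.float64(-11.7), np.float64(-102.9), np.float64(169.0), np.float64(75.4)]
mat scene ctr [ 0.4284 -0.1809  0.003 ] sides [np.float64(134.1), np.float64(149.6), np.float64(131.6), np.float64(150.4)] ang [np.float64(-75.9), np.float64(-166.5), np.float64(104.5), np.float64(14.5)]
tray scene ctr [ 0.4373 -0.3524  0.086 ] sides [np.float64(124.1), np.float64(143.4), np.float64(125.5), np.float64(138.3)] ang [np.float64(-101.7), np.float64(166.8), np.float64(75.9), np.float64(-13.8)]
bar scene ctr [ 0.4395 -0.364   0.106 ] sides [np.float64(60.5), np.float64(60.5)] ang [
[... 238 characters left out ...]

shafttip (array([0.61502633, 0.12561708, 0.13917891]), [np.float64(0.0017474361184594022), np.float64(0.0017474361184594471)])
collar [[0.62169985 0.12960128 0.1       ]]
table top ctr [0.6296 0.28   0.07  ] sides [np.float64(108.3), np.float64(101.3), np.float64(109.6), np.float64(99.8)] ang [np.float64(-4.0), np.float64(-95.1), np.float64(175.2), np.float64(84.2)]
base top ctr [0.6214 0.1582 0.012 ] sides [np.float64(113.4), np.float64(157.9), np.float64(110.9), np.float64(158.2)] ang [np.float64(-4.8), np.float64(-95.6), np.float64(175.3), np.float64(85.3)]
[[0.4177107  0.22891499 0.04      ]
 [0.41256306 0.06840409 0.04      ]]
[[464.69270824 336.88882524]]
[[457.69154505  96.50938748]]
```

```bash
cat >> h.py <<'E'
def go(target,yaw=None,s=None):
    """spin needed (tool z, applied first) and then shift in cm along tool axes. yaw: world angle (deg) of tool x, mod 180"""
    s=s or ctrl.get_state(); R=toolT(s)[:3,:3]
    cur=np.degrees(np.arctan2(R[1,0],R[0,0])); sp=0
    if yaw is not None:
        d=(yaw-cur+90)%180-90; sp=-d
        c,n=np.cos(np.radians(sp)),np.sin(np.radians(sp)); R=R@np.array([[c,-n,0],[n,c,0],[0,0,1]])
    d=R.T@(np.array(target)-s['position'])*100
    print('t',round(s['time'],2),'pos',s['position'].round(4),'yaw',cur.round(2),'tilt z',R[:,2].round(3),'spin rad',round(np.radians(sp),3),'shift cm',d.round(2),'F',s['ft_force'].round(1),'w',round(s['grip_width'],3)); return sp,d
E
python3 -c "
from h import *
go([.44,-.363,.26],-13.5)"
```

```text
t 0.1 pos [ 0.198  -0.6186  0.2296] yaw 17.75 tilt z [-0.001  0.002 -1.   ] spin rad 0.545 shift cm [ 17.56 -30.51  -3.02] F [-0.5  0.   0.3] w 1.006
```

Call:
play_rows([
  [0.55, 0, 0, -1.5, 0.18],
  [0.55, 0, 0, -1.5, 0.18],
  [0.55, 0, 0, 0, 0.185],
  [0.55, 2.5, -4.36, 0, 0],
  [0.55, 2.5, -4.36, 0, 0],
  [0.55, 2.5, -4.36, 0, 0],
  [0.55, 2.5, -4.36, 0, 0],
  [0.55, 2.5, -4.36, 0, 0],
  [0.55, 2.5, -4.36, 0, 0],
  [0.55, 2.5, -4.36, 0, 0],
  [0.55, 0, 0, 0, 0],
])

```text
time: 1.48
position: [0.4431, -0.358, 0.2603]
tool_rot: [-3.119, 0.354, -0.001]
ft_force: [0.4, -0.3, -0.7]
grip_width: 0.451
```

```bash
python3 - <<'E'
from h import *
go([.44,-.363,.26],-13.5)
s,im=snap('wrist','w1.png'); go([.44,-.363,.26],-13.5,s); 
crop(im[:,:,::-1],0,0,512,384,1.5,'w1b.png')
np.save('w1.npy',toolT(s))
E
```

```text
t 1.48 pos [ 0.4431 -0.358   0.2603] yaw -12.95 tilt z [ 0.001  0.002 -1.   ] spin rad 0.01 shift cm [-0.18  0.56  0.02] F [ 0.4 -0.3 -0.7] w 0.451
t 1.48 pos [ 0.4431 -0.358   0.2603] yaw -12.95 tilt z [ 0.001  0.002 -1.   ] spin rad 0.01 shift cm [-0.18  0.56  0.02] F [ 0.4 -0.3 -0.7] w 0.451
```

View pics/w1b.png

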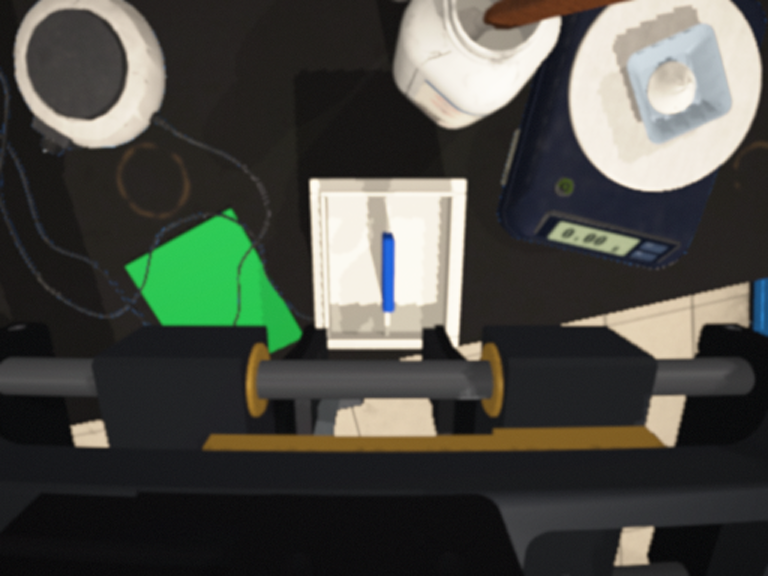

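```bash
python3 - <<'E'
from h import *
T=np.load('w1.npy')
f=lambda l:np.array(l)/1.5-.17
P=onz('wrist',f([(384,235),(393,235),(393,310),(384,310)]),.106,T); print(P.round(4),P.mean(0).round(4))
P=onz('wrist',f([(310,180),(466,180)]),.086,T); print(P.round(4),np.diff(P,axis=0),np.degrees(np.arctan2(*(P[1]-P[0])[[1,0]])))
print('proj',proj('wrist',[[.44,-.363,.106]],T)*1.5)
E
```

```text
[[ 0.4699 -0.371   0.106 ]
 [ 0.4684 -0.3776  0.106 ]
 [ 0.4111 -0.365   0.106 ]
 [ 0.4127 -0.3582  0.106 ]] [ 0.4405 -0.368   0.106 ]
[[ 0.5217 -0.3245  0.086 ]
 [ 0.4948 -0.4419  0.086 ]] [[-0.02694321 -0.11737556  0.        ]] -102.92811233699003
proj [[382.07039681 275.18381486]]
```

```bash
python3 - <<'E'
from h import *
go([.44,-.3665,.083],-13)
E
```

```text
t 1.52 pos [ 0.4408 -0.3609  0.2602] yaw -13.2 tilt z [-0.     0.001 -1.   ] spin rad -0.004 shift cm [ 0.06  0.57 17.72] F [-0.1 -0.4 -1.1] w 0.449
```

Call:
play_rows([
  [0.55, 0.05, 0.37, 5, 0],
  [0.55, 0, 0, 5, 0],
  [0.55, 0, 0, 3.8, 0],
  [0.55, 0, 0, 0, 0],
  [0.55, 0, 0, 0, 0],
])

```text
time: 2.15
position: [0.4393, -0.3682, 0.1241]
tool_rot: [3.118, -0.371, 0.002]
ft_force: [-1.3, 0.4, 0.5]
grip_width: 0.452
```

```bash
python3 - <<'E'
from h import *
s,im=snap('wrist','w2.png'); go([.44,-.3665,.083],-13,s)
crop(im[:,:,::-1],130,60,400,260,2.9,'w2b.png')
T=toolT(s)
print((proj('wrist',[[.44,-.3665,.106]],T)-[130,60])*2.9)
E
```

```text
t 2.15 pos [ 0.4393 -0.3682  0.1241] yaw -13.55 tilt z [ 0.001 -0.002 -1.   ] spin rad -0.01 shift cm [ 0.03 -0.19  4.11] F [-1.3  0.4  0.5] w 0.452
[[338.70273109 480.94773947]]
```

View pics/w2b.png

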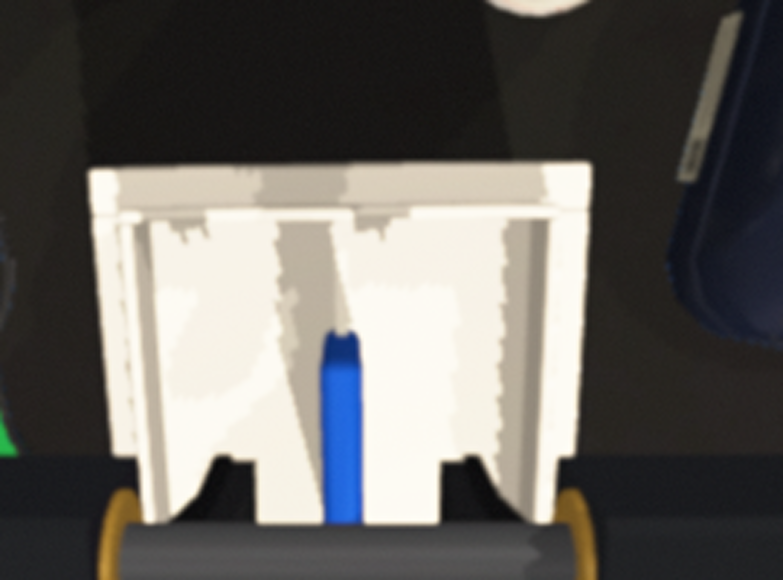

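Call:
play_rows([
  [0.55, 0, -0.16, 2, 0],
  [0.55, 0, 0, 1.5, 0],
  [0.55, 0, 0, 0.6, 0],
  [0.55, 0, 0, 0, 0],
  [0.7, 0, 0, 0, 0],
  [0.85, 0, 0, 0, 0],
  [1, 0, 0, 0, 0],
  [1, 0, 0, 0, 0],
  [1, 0, 0, 0, 0],
], force=20)

```text
time: 3.32
position: [0.4395, -0.3656, 0.0818]
tool_rot: [3.119, -0.369, 0.0]
ft_force: [0.5, -0.2, 1.0]
grip_width: 0.117
```

```bash
python3 - <<'E'
from h import *
go([.4285,-.1825,.2],14)
E
```

```text
t 3.33 pos [ 0.4395 -0.3656  0.0818] yaw -13.48 tilt z [ 0.    -0.001 -1.   ] spin rad -0.48 shift cm [  3.36 -18.02 -11.83] F [ 0.5 -0.2  1. ] w 0.117
```

Call:
play_rows([
  [1, 0, 0, -1, 0],
  [1, 0, 0, -1.5, 0],
  [1, 0, 0, -2.5, 0],
  [1, 0, 0, -2.8, 0],
  [1, 0, 0, 0, -0.16],
  [1, 0, 0, 0, -0.16],
  [1, 0, 0, 0, -0.16],
  [1, 0.56, -3, 0, 0],
  [1, 0.56, -3, 0, 0],
  [1, 0.56, -3, 0, 0],
  [1, 0.56, -3, 0, 0],
  [1, 0.56, -3, 0, 0],
  [1, 0.56, -3, 0, 0],
  [1, 0, 0, 0, 0],
  [1, 0, 0, 0, 0],
])

```text
time: 5.2
position: [0.4287, -0.1831, 0.1604]
tool_rot: [3.117, 0.383, 0.001]
ft_force: [0.6, 0.4, -1.5]
grip_width: 0.115
```

```bash
python3 - <<'E'
from h import *
s,im=snap('wrist','w3.png'); go([.4285,-.1825,.024],14,s); crop(im[:,:,::-1],0,0,512,384,1.5,'w3b.png')
s,im=snap('scene','s3.png');crop(im[:,:,::-1],260,90,420,220,4.5,'s3b.png')
s,im=snap('top','t3.png');crop(im[:,:,::-1],285,220,400,295,6,'t3b.png')
go([.4285,-.1825,.024],14)
E
```

```text
t 5.2 pos [ 0.4287 -0.1831  0.1604] yaw 14.02 tilt z [ 0.001 -0.001 -1.   ] spin rad 0.0 shift cm [-1.000e-02 -9.000e-02  1.364e+01] F [ 0.6  0.4 -1.5] w 0.115
t 5.35 pos [ 0.4284 -0.1835  0.1598] yaw 13.93 tilt z [ 0. -0. -1.] spin rad -0.001 shift cm [ 0.03 -0.1  13.58] F [ 0.2 -0.5 -1.8] w 0.115
```

View pics/w3b.png

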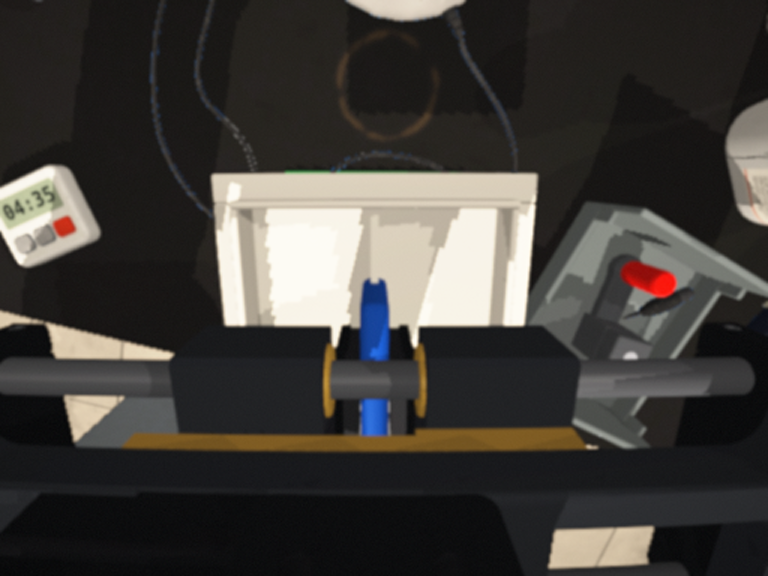

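View pics/s3b.png

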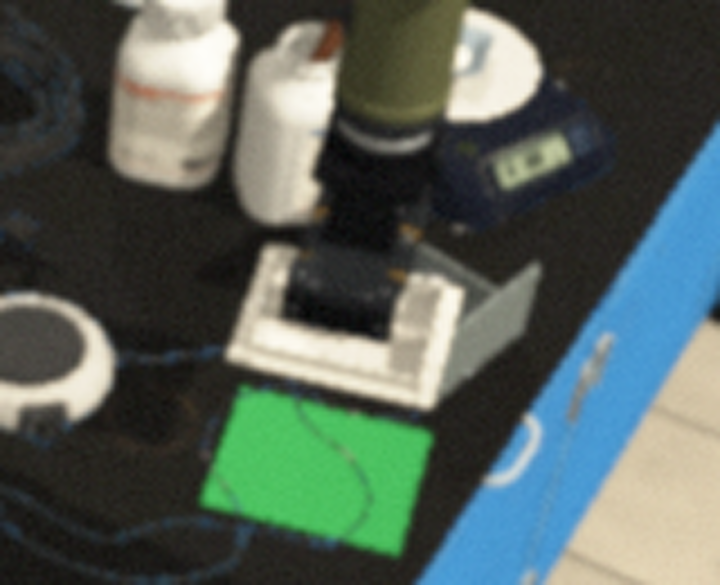

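View pics/t3b.png

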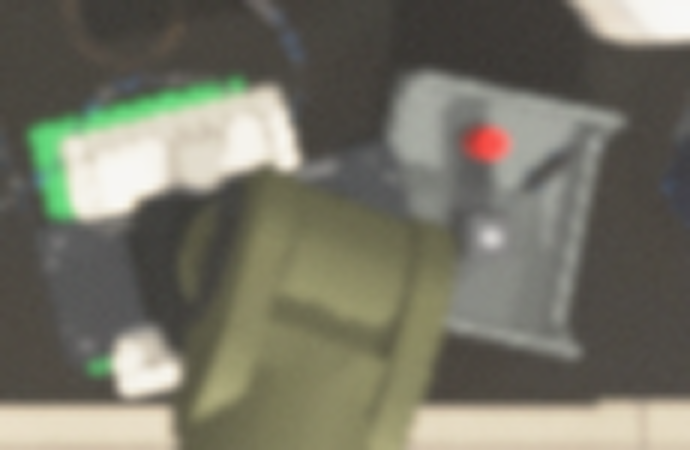

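Call:
play_rows([
  [1, 0, 0, 3, 0],
  [1, 0, 0, 4, 0],
  [1, 0, 0, 3, 0],
  [1, 0, 0, 1.8, 0],
  [1, 0, 0, 0.8, 0],
  [1, 0, 0, 0.3, 0],
  [1, 0, 0, 0.2, 0],
  [1, 0, 0, 0.2, 0],
  [1, 0, 0, 0, 0],
  [1, 0, 0, 0, 0],
])

```text
time: 6.6
position: [0.4286, -0.1825, 0.0268]
tool_rot: [3.118, 0.384, 0.001]
ft_force: [0.6, -0.2, -1.5]
grip_width: 0.113
```

```bash
python3 - <<'E'
from h import *
s,im=snap('wrist','w4.png'); go([.4285,-.1825,.024],14,s); crop(im[:,:,::-1],0,0,512,384,1.5,'w4b.png')
s,im=snap('scene','s4.png');crop(im[:,:,::-1],260,90,420,220,4.5,'s4b.png')
E
```

```text
t 6.6 pos [ 0.4286 -0.1825  0.0268] yaw 14.03 tilt z [ 0. -0. -1.] spin rad 0.001 shift cm [-0.01 -0.01  0.28] F [ 0.6 -0.2 -1.5] w 0.113
```

View pics/w4b.png

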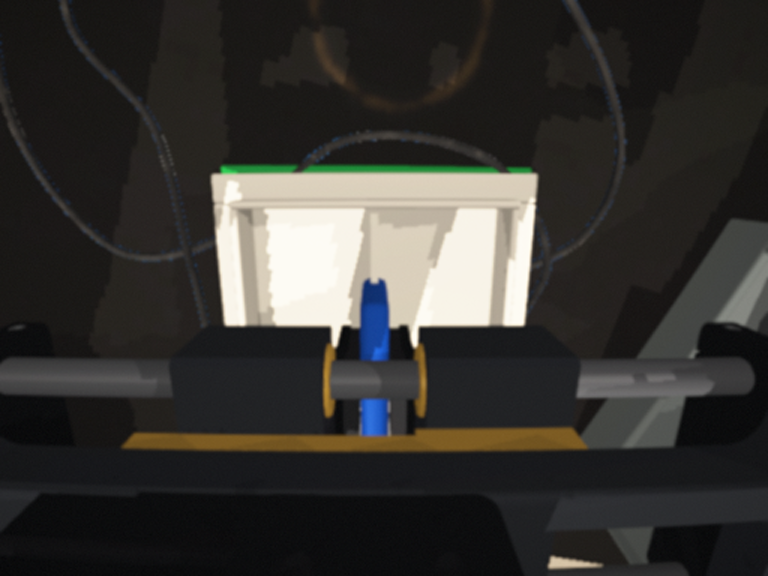

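View pics/s4b.png

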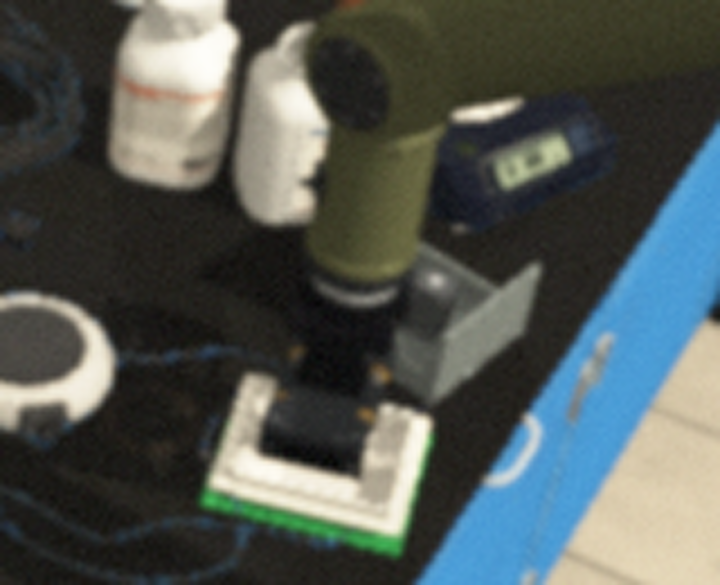

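Call:
play_rows([
  [1, 0, 0, 0.15, 0],
  [1, 0, 0, 0.1, 0],
  [1, 0, 0, 0.1, 0],
  [1, 0, 0, 0.1, 0],
  [1, 0, 0, 0, 0],
  [1, 0, 0, 0, 0],
])

```text
time: 7.45
position: [0.4284, -0.1825, 0.0228]
tool_rot: [3.118, 0.383, -0.001]
ft_force: [-3.0, 1.5, 7.2]
grip_width: 0.117
```

Call:
play_rows([
  [0.85, 0, 0, -0.05, 0],
  [0.75, 0, 0, 0, 0],
  [0.65, 0, 0, 0, 0],
  [0.6, 0, 0, 0, 0],
  [0.6, 0, 0, 0, 0],
  [0.6, 0, 0, -2, 0],
  [0.6, 0, 0, -4, 0],
  [0.6, 0, 0, -5, 0],
  [0.6, 0, 0, -5, 0],
  [0.6, 0, 0, -4, 0],
  [0.6, 0, 0, 0, 0],
])

```text
time: 8.82
position: [0.4305, -0.1832, 0.2261]
tool_rot: [3.114, 0.383, 0.009]
ft_force: [0.9, -0.0, 0.3]
grip_width: 0.405
```

```bash
python3 - <<'E'
from h import *
s,im=snap('top','t5.png');crop(im[:,:,::-1],285,220,400,295,6,'t5b.png')
cc=lambda l:np.array(l,float)/6+np.array((285,220))-0.42
a=onz('top',cc([(487,143)]),.057)[0]; b=onz('top',cc([(488,237)]),.055)[0]
print(a,b,np.linalg.norm(a-b),np.degrees(np.arctan2(*(a-b)[[1,0]])))
go([b[0],b[1],.2],-13.5)
E
```

```text
[ 0.47859628 -0.36484102  0.057     ] [ 0.42405229 -0.36480014  0.055     ] 0.05458065514679665 -0.04293854196922053
t 8.88 pos [ 0.4292 -0.1828  0.2238] yaw 14.02 tilt z [ 0.003 -0.002 -1.   ] spin rad 0.48 shift cm [ 3.74 17.81  2.42] F [-0.4 -0.1 -0.4] w 0.401
```

View pics/t5b.png

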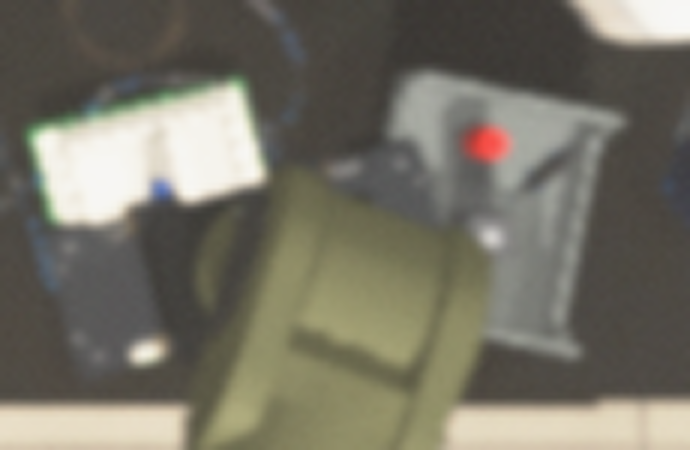

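```bash
python3 - <<'E'
from h import *
s=ctrl.get_state(); print(s['joint_positions'].round(3))
go([.424,-.365,.18],0)
E
```

```text
[ 0.767 -0.057 -0.404  1.884 -0.023  1.307 -0.956]
t 8.88 pos [ 0.4292 -0.1828  0.2238] yaw 14.02 tilt z [ 0.003 -0.002 -1.   ] spin rad 0.245 shift cm [-0.53 18.21  4.42] F [-0.4 -0.1 -0.4] w 0.401
```

Call:
play_rows([
  [0.5, -0.1, 3, 0, 0.122],
  [0.5, -0.1, 4, 0, 0.123],
  [0.5, -0.1, 4, 1.4, 0],
  [0.5, -0.1, 4, 1.5, 0],
  [0.5, -0.1, 3.2, 1.5, 0],
  [0.5, 0, 0, 0, 0],
  [0.5, 0, 0, 0, 0],
])

```text
time: 9.75
position: [0.4355, -0.3622, 0.1774]
tool_rot: [-3.139, -0.001, 0.002]
ft_force: [0.1, 0.5, -0.7]
grip_width: 0.497
```

```bash
python3 - <<'E'
from h import *
s,im=snap('wrist','w6.png'); go([.424,-.365,.18],0,s); crop(im[:,:,::-1],0,0,512,384,1.5,'w6b.png'); np.save('w6.npy',toolT(s))
s,im=snap('top','t6.png');crop(im[:,:,::-1],285,220,400,295,6,'t6b.png')
T=np.load('w6.npy')
print(proj('wrist',[[.424,-.365,.055],[.479,-.365,.057]],T)*1.5)
E
```

```text
t 9.75 pos [ 0.4355 -0.3622  0.1774] yaw 0.03 tilt z [-0.001  0.002 -1.   ] spin rad 0.001 shift cm [-1.15  0.28 -0.26] F [ 0.1  0.5 -0.7] w 0.497
[[378.55789019 298.61807324]
 [378.81256989 219.29297233]]
```

View pics/w6b.png

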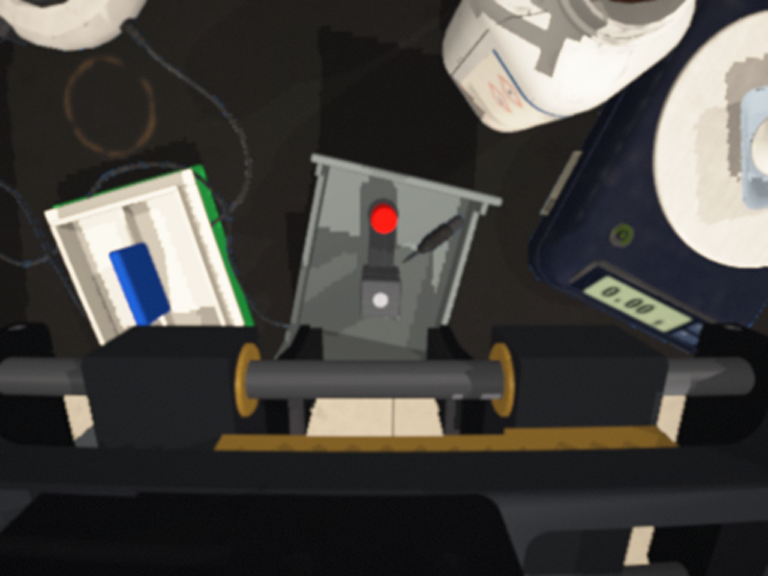

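View pics/t6b.png

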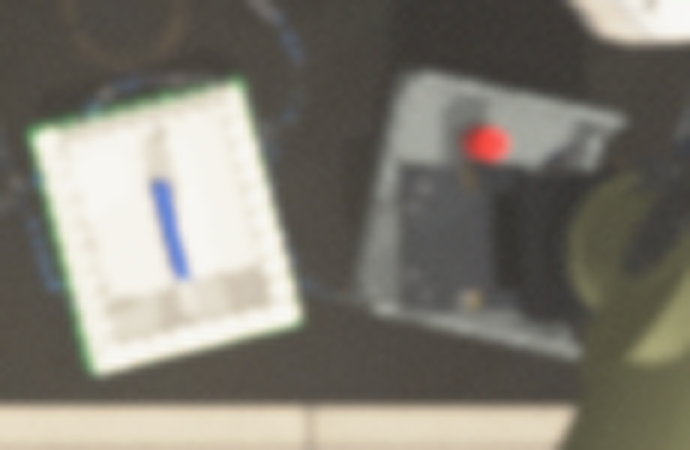

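```bash
python3 - <<'E'
from h import *
T=np.load('w6.npy'); f=lambda l:np.array(l)/1.5-.17
h=onz('wrist',f([(380.5,300)]),.055,T)[0]; a=onz('wrist',f([(384,219)]),.057,T)[0]
print(h,a,np.linalg.norm(a-h),np.degrees(np.arctan2(*(a-h)[[1,0]])))
P=onz('wrist',f([(318,163),(498,205)]),.072,T); print('wall inner',P,np.degrees(np.arctan2(*(P[1]-P[0])[[1,0]])))
P=onz('wrist',f([(315,155),(501,200)]),.072,T); print('wall outer',P)
go([h[0],h[1],.034],-1.5)
E
```

```text
[ 0.42318317 -0.36617796  0.055     ] [ 0.47936082 -0.36824759  0.057     ] 0.05625132475602329 -2.1098598435118796
wall inner [[ 0.51448202 -0.32784366  0.072     ]
 [ 0.48960967 -0.43861337  0.072     ]] -102.65535254446351
wall outer [[ 0.51915092 -0.32617276  0.072     ]
 [ 0.49267226 -0.44027087  0.072     ]]
t 9.85 pos [ 0.4362 -0.3621  0.1786] yaw 0.11 tilt z [ 0.  0. -1.] spin rad 0.028 shift cm [-1.3   0.45 14.46] F [-0.1  0.8  0.4] w 0.501
```

Call:
play_rows([
  [0.5, -0.65, 0.17, 2, 0.028],
  [0.5, -0.65, 0.17, 4, 0],
  [0.5, 0, 0, 4, 0],
  [0.5, 0, 0, 2, 0],
  [0.5, 0, 0, 0, 0],
  [0.5, 0, 0, 0, 0],
])

```text
time: 10.6
position: [0.4237, -0.3669, 0.06]
tool_rot: [3.14, -0.043, 0.003]
ft_force: [-0.5, -0.2, -0.6]
grip_width: 0.497
```

```bash
python3 - <<'E'
from h import *
s,im=snap('wrist','w7.png'); go([.4233,-.3655,.034],-1.5,s); crop(im[:,:,::-1],100,60,400,260,2.6,'w7b.png')
E
```

```text
t 10.6 pos [ 0.4237 -0.3669  0.06  ] yaw -1.56 tilt z [ 0.002 -0.002 -1.   ] spin rad -0.001 shift cm [-0.05 -0.14  2.6 ] F [-0.5 -0.2 -0.6] w 0.497
```

View pics/w7b.png

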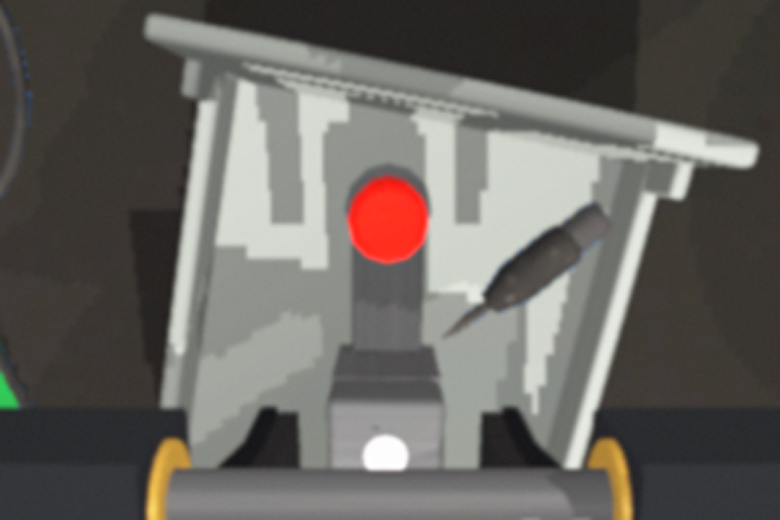

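Call:
play_rows([
  [0.5, -0.05, -0.05, 1.5, 0],
  [0.5, 0, 0, 1.1, 0],
  [0.5, 0, 0, 0, 0],
  [0.7, 0, 0, 0, 0],
  [0.8, 0, 0, 0, 0],
  [1, 0, 0, 0, 0],
  [1, 0, 0, 0, 0],
  [1, 0, 0, 0, 0],
], force=25)

```text
time: 11.65
position: [0.4223, -0.3665, 0.0329]
tool_rot: [3.141, -0.044, 0.001]
ft_force: [0.4, 0.1, 1.4]
grip_width: 0.319
```

```bash
python3 - <<'E'
from h import *
c=np.array([.440,-.3665]); u=np.array([np.cos(np.radians(-13)),np.sin(np.radians(-13))])
t=c+u*.010
go([t[0],t[1],.13],-13)
from scipy.optimize import brentq
for D in(.05,.055,.06):
  print(D,[(th,round(1000*((D-.04*np.sin(np.radians(th)))*np.tan(np.radians(th))-.04*np.cos(np.radians(th))),1)) for th in(0,10,20,25,28,30,32,35)])
E
```

```text
t 11.65 pos [ 0.4223 -0.3665  0.0329] yaw -1.61 tilt z [ 0.    -0.001 -1.   ] spin rad 0.199 shift cm [ 2.73 -0.39 -9.71] F [0.4 0.1 1.4] w 0.319
0.05 [(0, np.float64(-40.0)), (10, np.float64(-31.8)), (20, np.float64(-24.4)), (25, np.float64(-20.8)), (28, np.float64(-18.7)), (30, np.float64(-17.3)), (32, np.float64(-15.9)), (35, np.float64(-13.8))]
0.055 [(0, np.float64(-40.0)), (10, np.float64(-30.9)), (20, np.float64(-22.5)), (25, np.float64(-18.5)), (28, np.float64(-16.1)), (30, np.float64(-14.4)), (32, np.float64(-12.8)), (35, np.float64(-10.3))]
0.06 [(0, np.float64(-40.0)), (10, np.float64(-30.0)), (20, np.float64(-20.7)), (25, np.float64(-16.2)), (28, np.float64(-13.4)), (30, np.float64(-11.5)), (32, np.float64(-9.7)), (35, np.float64(-6.8))]
```

Call:
play_rows([
  [1, 0, 0, -2, 0],
  [1, 0, 0, -3, 0],
  [1, 0, 0, -3, 0],
  [1, 0, 0, -2, 0.1],
  [1, 0, 0, 0, 0.1],
  [1, 1.4, -0.2, 0, 0],
  [1, 1.35, -0.2, 0, 0],
  [1, 0, 0, 0, 0],
  [1, 0, 0, 0, 0],
])

```text
time: 12.78
position: [0.4496, -0.3684, 0.132]
tool_rot: [-3.121, 0.356, 0.002]
ft_force: [0.2, -0.1, -1.1]
grip_width: 0.314
```

```bash
python3 - <<'E'
from h import *
s,im=snap('wrist','w8.png'); go([.4497,-.3687,.0745],-13,s); crop(im[:,:,::-1],100,60,400,260,2.6,'w8b.png');np.save('w8.npy',toolT(s))
E
```

```text
t 12.78 pos [ 0.4496 -0.3684  0.132 ] yaw -13.03 tilt z [-0.001  0.001 -1.   ] spin rad -0.0 shift cm [0.02 0.03 5.75] F [ 0.2 -0.1 -1.1] w 0.314
```

View pics/w8b.png

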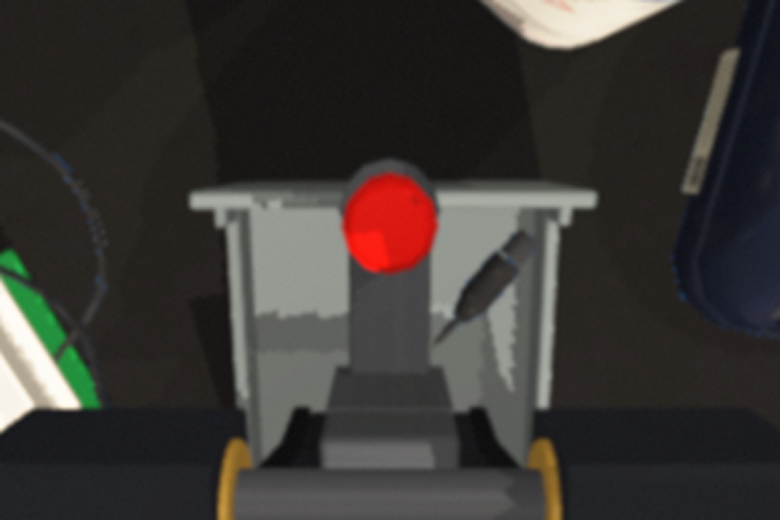

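Call:
play_rows([
  [1, 0, 0, 1.5, 0],
  [1, 0, 0, 1.2, 0],
  [1, 0, 0, 0.5, 0],
  [1, 0, 0, 0.4, 0],
  [1, 0, 0, 0.4, 0],
  [1, 0, 0, 0.4, 0],
  [1, 0, 0, 0.4, 0],
  [1, 0, 0, 0, 0],
])

```text
time: 13.82
position: [0.4476, -0.3687, 0.0846]
tool_rot: [-3.121, 0.359, 0.006]
ft_force: [-5.1, 2.3, 3.1]
grip_width: 0.318
```

```bash
python3 - <<'E'
from h import *
s,im=snap('wrist','w9.png'); go([.4497,-.3687,.0745],-13,s); crop(im[:,:,::-1],100,60,400,260,2.6,'w9b.png');np.save('w9.npy',toolT(s))
E
```

```text
t 13.82 pos [ 0.4476 -0.3687  0.0846] yaw -13.13 tilt z [-0.004  0.001 -1.   ] spin rad -0.002 shift cm [ 0.21 -0.05  1.01] F [-5.1  2.3  3.1] w 0.318
```

View pics/w9b.png

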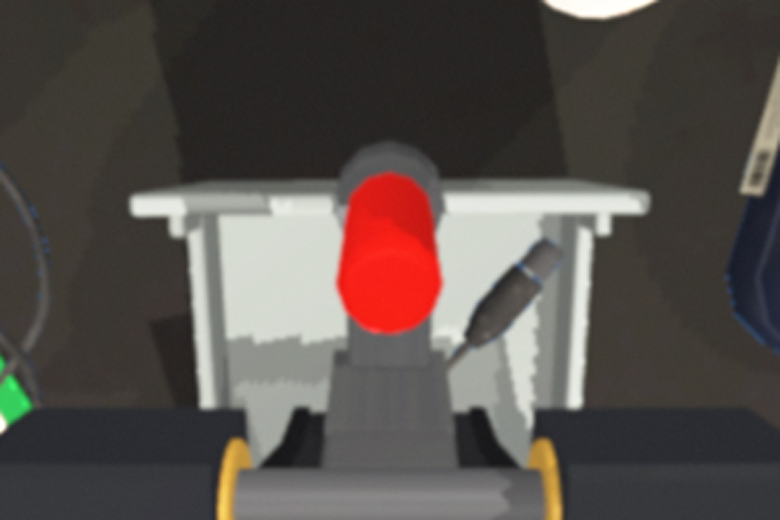

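```bash
cat >> h.py <<'E'
def crankpt(T,th,x,h,hg=.039):
    """world pt of crank coords (x along arm, h above underside), held at hub axis height hg at grasp pt, arm along tool +x, arm tilted up th deg"""
    t=np.radians(th); q=h-hg
    return (T@np.array([x*np.cos(t)-q*np.sin(t),0,-.011-(x*np.sin(t)+q*np.cos(t)),1]))[:3]
def tiltfit(T,th0=0):
    pass
E
python3 - <<'E'
from h import *
for n in('w8','w9'):
  T=np.load(n+'.npy')
  for th in(-5,0,5,10,15,20,25,30): print(n,th,*((proj('wrist',[crankpt(T,th,.055,.052),crankpt(T,th,.066,.010),crankpt(T,th,.014,.05)],T)-[100,60])*2.6).round(0))
E
```

```text
w8 -5 [389. 228.] [389. 181.] [389. 435.]
w8 0 [389. 236.] [389. 169.] [389. 442.]
w8 5 [389. 247.] [389. 160.] [389. 449.]
w8 10 [389. 260.] [389. 152.] [389. 456.]
w8 15 [389. 277.] [389. 145.] [389. 464.]
w8 20 [389. 297.] [389. 142.] [389. 472.]
w8 25 [389. 320.] [389. 140.] [389. 480.]
w8 30 [389. 346.] [389. 142.] [389. 488.]
w9 -5 [389. 228.] [389. 181.] [389. 435.]
w9 0 [389. 236.] [389. 169.] [389. 442.]
w9 5 [389. 247.] [389. 160.] [389. 449.]
w9 10 [389. 260.] [389. 152.] [389. 456.]
w9 15 [389. 277.] [389. 145.] [389. 464.]
w9 20 [389. 297.] [389. 142.] [389. 472.]
w9 25 [389. 320.] [389. 140.] [389. 480.]
w9 30 [389. 346.] [389. 142.] [389. 488.]
```

```bash
python3 - <<'E'
from h import *
T=np.load('w8.npy'); R=np.eye(4); a=np.radians(-1.56)
R[:3,:3]=np.array([[np.cos(a),np.sin(a),0],[np.sin(a),-np.cos(a),0],[0,0,-1]]); R[:3,3]=[.4237,-.3669,.06]
f=lambda P:((proj('wrist',P,R)-[100,60])*2.6).round(0)
print(f([[.4233,-.3655,.055],[.4373,-.3655,.055],[.4373,-.3655,.015],[.4783,-.3655,.057]]))
for u,z in(((386,455),.055),((386,380),.055),((388,219),.057)):
  print(onz('wrist',[np.array(u)/2.6+[100,60]-.3],z,R))
E
```

```text
[[383. 454.]
 [381. 399.]
 [383. 354.]
 [375. 224.]]
[[ 0.42328212 -0.3660371   0.055     ]]
[[ 0.44218766 -0.3665835   0.055     ]]
[[ 0.47956987 -0.36810746  0.057     ]]
```

Call:
play_rows([
  [1, 0, 0, 0.35, 0],
  [1, 0, 0, 0.35, 0],
  [1, 0, 0, 0.35, 0],
  [1, 0, 0, 0, 0],
  [1, 0, 0, 0, 0],
])

```text
time: 14.5
position: [0.4475, -0.3688, 0.0739]
tool_rot: [-3.121, 0.359, 0.006]
ft_force: [-5.5, 1.2, 2.9]
grip_width: 0.32
```

```bash
python3 - <<'E'
from h import *
s,im=snap('wrist','w10.png'); go([.4497,-.3687,.0745],-13,s); crop(im[:,:,::-1],100,60,400,260,2.6,'w10b.png');np.save('w10.npy',toolT(s))
E
```

```text
t 14.5 pos [ 0.4475 -0.3688  0.0739] yaw -13.13 tilt z [-0.004  0.001 -1.   ] spin rad -0.002 shift cm [ 0.21 -0.06 -0.06] F [-5.5  1.2  2.9] w 0.32
```

View pics/w10b.png

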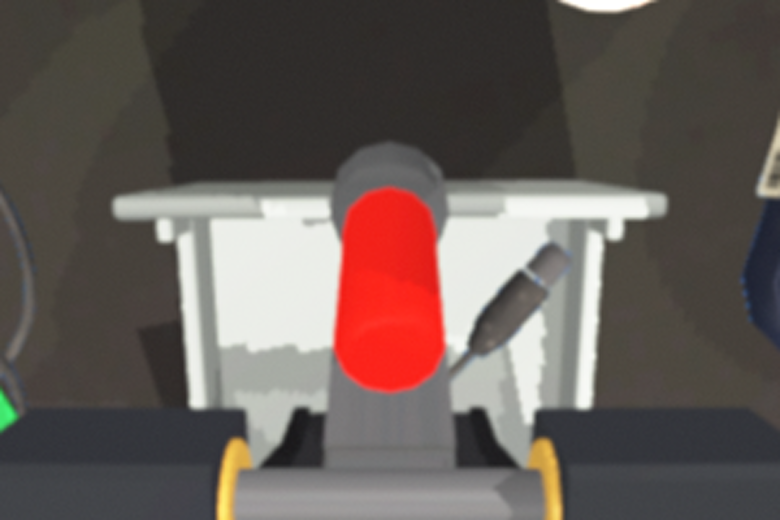

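```bash
python3 - <<'E'
from h import *
for n in('w8','w9','w10'):
  T=np.load(n+'.npy')
  for th in(-5,0,5,15,20,25,28,30,32,35): print(n,th,*((proj('wrist',[crankpt(T,th,.056-.009,.052),crankpt(T,th,.056+.009,.052),crankpt(T,th,.067,.010)],T)-[100,60])*2.6).round(0)[:,1])
E
```

```text
w8 -5 271.0 174.0 176.0
w8 0 279.0 180.0 165.0
w8 5 290.0 189.0 155.0
w8 15 320.0 219.0 141.0
w8 20 338.0 241.0 137.0
w8 25 359.0 266.0 135.0
w8 28 372.0 284.0 136.0
w8 30 381.0 296.0 137.0
w8 32 391.0 310.0 139.0
w8 35 406.0 331.0 142.0
w9 -5 271.0 174.0 176.0
w9 0 279.0 180.0 165.0
w9 5 290.0 189.0 155.0
w9 15 320.0 219.0 141.0
w9 20 338.0 241.0 137.0
w9 25 359.0 266.0 135.0
w9 28 372.0 284.0 136.0
w9 30 381.0 296.0 137.0
w9 32 391.0 310.0 139.0
w9 35 406.0 331.0 142.0
w10 -5 271.0 174.0 176.0
w10 0 279.0 180.0 165.0
w10 5 290.0 189.0 155.0
w10 15 320.0 219.0 141.0
w10 20 338.0 241.0 137.0
w10 25 359.0 266.0 135.0
w10 28 372.0 284.0 136.0
w10 30 381.0 296.0 137.0
w10 32 391.0 310.0 139.0
w10 35 406.0 331.0 142.0
```

Call:
play_rows([
  [1, 0, 0, -1.5, 0],
  [1, 0, 0, -4, 0],
  [1, 0, 0, -5, 0],
  [1, 0, 0, -5, -0.1],
  [1, 0, 0, -3, -0.161],
  [1, 0, 0, 0, -0.161],
  [1, 0, 0, 0, -0.161],
  [1, 0, 0, 0, -0.161],
  [1, 0, 0, 0, -0.161],
  [1, 0, 0, 0, -0.161],
  [1, 0, 0, 0, -0.161],
  [1, 0, 0, 0, -0.161],
  [1, 0, 0, 0, -0.161],
  [1, 0, 0, 0, -0.161],
  [1, 0, 0, 0, 0],
])

```text
time: 16.42
position: [0.4504, -0.3687, 0.2601]
tool_rot: [2.318, 2.118, 0.001]
ft_force: [-0.7, -0.4, -1.3]
grip_width: 0.319
```

```bash
python3 - <<'E'
from h import *
go([.61,.02,.26],85)
s,im=snap('wrist','w11.png'); crop(im[:,:,::-1],100,60,400,260,2.6,'w11b.png');np.save('w11.npy',toolT(s)); print(s['joint_positions'].round(2))
E
```

```text
t 16.43 pos [ 0.4504 -0.3687  0.2601] yaw 84.83 tilt z [ 0.002 -0.001 -1.   ] spin rad -0.003 shift cm [ 4.011e+01  1.251e+01 -1.000e-02] F [-0.7 -0.4 -1.3] w 0.319
[ 0.99  0.19 -0.4   1.57  0.07  1.4   0.49]
```

View pics/w11b.png

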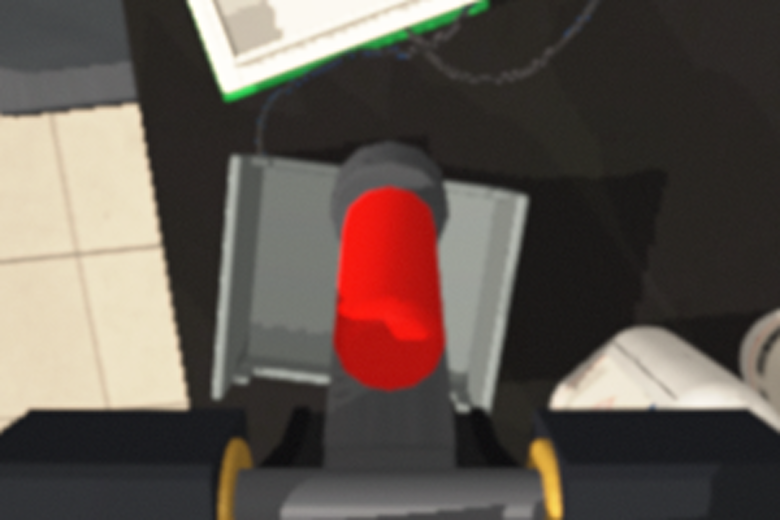

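Call:
play_rows([
  [1, 3, 0.9, 0, 0],
  [1, 4.2, 1.3, 0, 0],
  [1, 4.2, 1.3, 0, 0],
  [1, 4.2, 1.3, 0, 0],
  [1, 4.2, 1.3, 0, 0],
  [1, 4.2, 1.3, 0, 0],
  [1, 4.2, 1.3, 0, 0],
  [1, 4.2, 1.3, 0, 0],
  [1, 4.2, 1.3, 0, 0],
  [1, 3.5, 1.2, 0, 0],
  [1, 0, 0, 0, 0],
  [1, 0, 0, 0, 0],
])

```text
time: 17.98
position: [0.6099, 0.019, 0.2591]
tool_rot: [2.319, 2.118, -0.001]
ft_force: [-0.2, -0.3, -1.0]
grip_width: 0.321
```

```bash
python3 - <<'E'
from h import *
go([.61,.02,.26],85)
s,im=snap('wrist','w12.png'); crop(im[:,:,::-1],0,0,512,384,1.5,'w12a.png'); crop(im[:,:,::-1],150,0,400,200,3,'w12b.png');np.save('w12.npy',toolT(s)); print(s['joint_positions'].round(2))
E
```

```text
t 17.98 pos [0.6099 0.019  0.2591] yaw 84.8 tilt z [ 0.    -0.001 -1.   ] spin rad -0.004 shift cm [ 0.1  -0.   -0.09] F [-0.2 -0.3 -1. ] w 0.321
[ 0.47  0.29 -0.67  1.49  0.18  1.42 -0.3 ]
```

View pics/w12a.png

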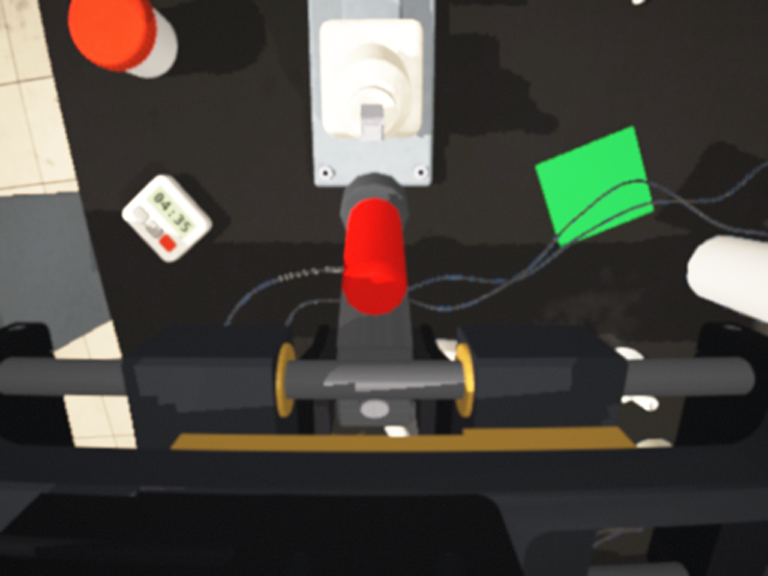

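View pics/w12b.png

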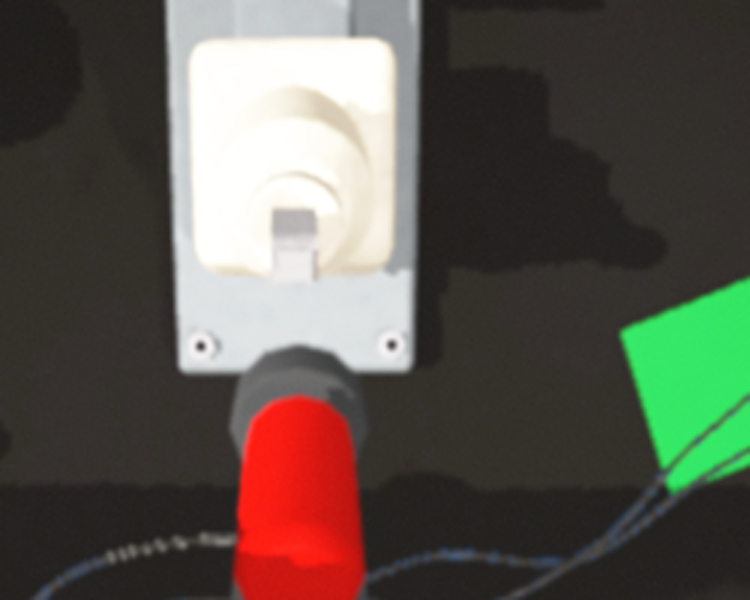

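```bash
cat > ov.py <<'E'
from h import *
import sys
def shaft(S,az,rot=0,lean=30):
    a,l=np.radians(az),np.radians(lean)
    z=np.array([np.cos(a)*np.sin(l),np.sin(a)*np.sin(l),np.cos(l)])
    x=np.array([-np.sin(a),np.cos(a),0]); y=np.cross(z,x)
    r=np.radians(rot); x,y=np.cos(r)*x+np.sin(r)*y,-np.sin(r)*x+np.cos(r)*y
    pts=[]
    for h,w in((0,8),(24,8),(30,4.5)):
        for sx,sy in((-1,-1),(1,-1),(1,1),(-1,1)): pts.append(np.array(S)+h/1e3*z+(sx*x+sy*y)*w/1e3)
    return np.array(pts),z,x,y
def draw(fn,cam,S,az,crop0,f,out,T=None,rot=0):
    im=cv2.imread(fn); x0,y0,x1,y1=crop0
    c=cv2.resize(im[y0:y1,x0:x1],None,fx=f,fy=f,interpolation=cv2.INTER_CUBIC)
    P,_,_,_=shaft(S,az,rot); q=((proj(cam,P,T)-[x0,y0]+.5)*f)
    for a,b in [(i+j,i+(j+1)%4) for i in(0,4,8) for j in range(4)]+[(i,i+4) for i in range(8)]:
        cv2.line(c,tuple(int(v) for v in q[a].round()),tuple(int(v) for v in q[b].round()),(0,0,255) if a<8 else (255,0,0),1)
    cv2.imwrite('pics/'+out,c)
E
python3 - <<'E'
from ov import *
T=np.load('w12.npy'); c=optics.calibration('wrist')
tip=np.array([.615,.1256,.139]); az=-95
z=shaft([0,0,0],az)[1]; S=tip-.03*z; print(S)
draw('pics/w12.png','wrist',S,az,(220,40,280,110),8,'o1.png',T)
draw('pics/scene0.png','scene',S,az,(210,190,260,240),10,'o2.png')
draw('pics/top0.png','top',S,az,(200,185,245,220),12,'o3.png')
a=cv2.imread('pics/o1.png');b=cv2.imread('pics/o2.png');d=cv2.imread('pics/o3.png')
H=560; f=lambda m:cv2.copyMakeBorder(m,0,H-m.shape[0],0,0,cv2.BORDER_CONSTANT)
cv2.imwrite('pics/o.png',cv2.resize(np.hstack([f(a),f(b)]),(800,457)));
E
```

```text
[0.61630734 0.14054292 0.11301924]
```

View pics/o.png

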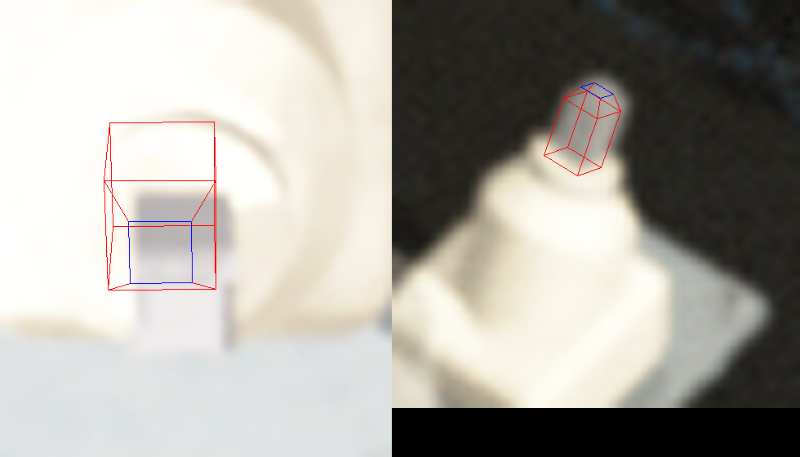

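View pics/o3.png

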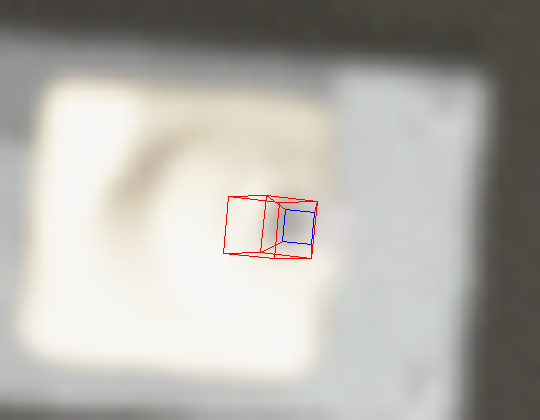

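```bash
cat > fit.py <<'E'
from ov import *
from scipy.optimize import least_squares
T=np.load('w12.npy')
W=np.array([(136,192),(231,192),(137,350),(233,350)])/(8*.8163)+[220,40]-.5
Sc=np.array([(597-392,80),(583-392,168)])/(10*.8163)+[210,190]-.5
To=np.array([(342,232)])/12+[200,185]-.5
def res(p,w=(1,1,1)):
    S=p[:3];az=p[3]
    P,z,x,y=shaft(S,az)
    q=proj('wrist',P,T)
    # foot back edge = upper rows; choose by smallest row among foot pts; near edge of 24 level by largest row
    f=q[:4][np.argsort(q[:4,1])[:2]]; f=f[np.argsort(f[:,0])]
    n=q[4:8][np.argsort(-q[4:8,1])[:2]]; n=n[np.argsort(n[:,0])]
    r=[(np.r_[f,n]-W).ravel()*w[0]]
    qs=proj('scene',[S+.029*z,S+.002*z]); r.append((qs-Sc).ravel()*w[1])
    qt=proj('top',P[4:8]); nn=qt[np.argsort(-qt[:,0])[:2]].mean(0); r.append((nn-To[0])*w[2])
    return np.concatenate(r)
for w in((1,1,1),(1,1,0),(1,0,0),(0.3,1,1)):
    o=least_squares(res,[.616,.14,.1,-95],args=(w,),x_scale=[.01,.01,.01,3]); print(w,o.x.round(4),res(o.x).round(1))
E
python3 fit.py
```

```text
(1, 1, 1) [  0.6189   0.1322   0.1026 -94.6606] [-0.4 -0.3  0.4 -0.4 -0.6  0.4  0.5  0.2  0.8  1.8 -0.2 -1.3  0.3 -0.8]
(1, 1, 0) [  0.6189   0.1322   0.1027 -94.4642] [-0.4 -0.2  0.4 -0.4 -0.5  0.4  0.6  0.2  0.7  1.8 -0.2 -1.3  0.3 -0.8]
(1, 0, 0) [ 6.19000e-01  1.33600e-01  9.12000e-02 -9.48014e+01] [-0.1  0.2  0.2  0.1 -0.3 -0.1  0.2 -0.2  0.5  4.6 -0.5  1.4  0.1 -0.6]
(0.3, 1, 1) [  0.6185   0.1324   0.1038 -93.5331] [-0.9 -0.5 -0.  -1.  -0.6  0.2  0.6 -0.2  0.7  1.6 -0.2 -1.4  0.2 -0.8]
```

```bash
python3 - <<'E'
from ov import *
T=np.load('w12.npy')
H=560; f=lambda m:cv2.copyMakeBorder(m,0,H-m.shape[0],0,0,cv2.BORDER_CONSTANT)
for k,S in enumerate([[.6189,.1322,.1026],[.619,.1330,.095]]):
    draw('pics/w12.png','wrist',S,-94.7,(220,40,280,110),8,'o1.png',T)
    draw('pics/scene0.png','scene',S,-94.7,(210,190,260,240),10,'o2.png')
    cv2.imwrite(f'pics/oo{k}.png',cv2.resize(np.hstack([f(cv2.imread('pics/o1.png')),f(cv2.imread('pics/o2.png'))]),(800,457)))
E
```

```text
(no output)
```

View pics/oo0.png

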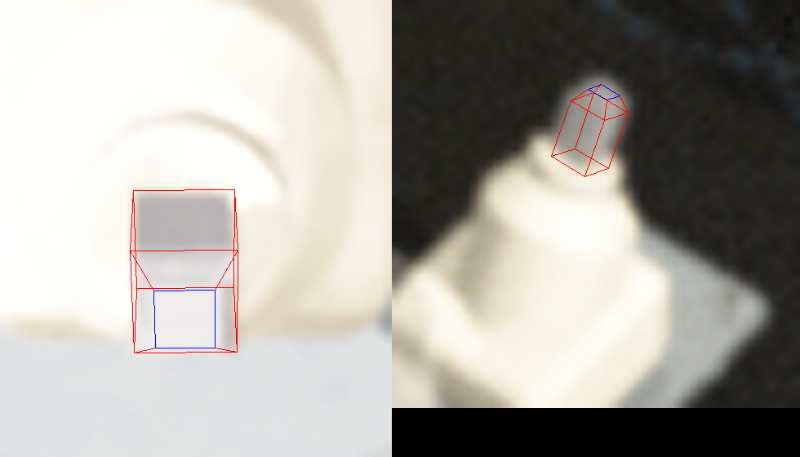

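View pics/oo1.png

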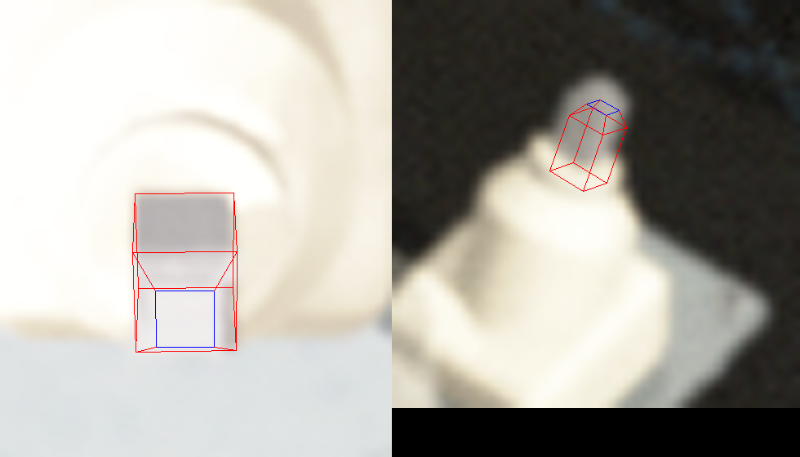

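```bash
cat >> h.py <<'E'
S0=np.array([.619,.1322,.1035]); AZ=-94.8
def ins(k,S=S0,yaw=85.2):
    a=np.radians(AZ); z=np.array([np.cos(a)*.5,np.sin(a)*.5,.866])
    y=np.radians(yaw); tx=np.array([np.cos(y),np.sin(y),0])
    t=S+k/1000*z-tx*.0205+np.array([0,0,.0222]); return go(t,yaw)
E
python3 -c "
from h import *
ins(60); ins(45); ins(0)"
```

```text
t 18.02 pos [0.6099 0.0181 0.2591] yaw 84.73 tilt z [-0.    -0.001 -1.   ] spin rad -0.008 shift cm [ 6.4  -0.04  8.13] F [ 0.5 -1.3 -1.7] w 0.321
t 18.02 pos [0.6099 0.0181 0.2591] yaw 84.73 tilt z [-0.    -0.001 -1.   ] spin rad -0.008 shift cm [ 7.15 -0.04  9.43] F [ 0.5 -1.3 -1.7] w 0.321
t 18.02 pos [0.6099 0.0181 0.2591] yaw 84.73 tilt z [-0.    -0.001 -1.   ] spin rad -0.008 shift cm [ 9.41 -0.04 13.32] F [ 0.5 -1.3 -1.7] w 0.321
```

Call:
play_rows([
  [1, 1.6, -0.01, 2, -0.008],
  [1, 1.6, -0.01, 2, 0],
  [1, 1.6, -0.01, 2, 0],
  [1, 1.6, -0.01, 2.1, 0],
  [1, 0, 0, 0, 0],
  [1, 0, 0, 0, 0],
])

```text
time: 18.77
position: [0.6152, 0.0832, 0.1783]
tool_rot: [2.309, 2.129, 0.0]
ft_force: [0.4, 0.6, -2.5]
grip_width: 0.323
```

```bash
python3 - <<'E'
from h import *
ins(60)
s,im=snap('wrist','w13.png'); crop(im[:,:,::-1],100,60,400,260,2.6,'w13b.png');np.save('w13.npy',toolT(s))
s,im=snap('scene','s13.png'); crop(im[:,:,::-1],190,150,310,250,6,'s13b.png'); ins(40);ins(0)
E
```

```text
t 18.77 pos [0.6152 0.0832 0.1783] yaw 85.35 tilt z [ 0.001 -0.001 -1.   ] spin rad 0.003 shift cm [-0.13 -0.03  0.06] F [ 0.4  0.6 -2.5] w 0.323
t 18.88 pos [0.6156 0.0826 0.179 ] yaw 85.28 tilt z [ 0.002 -0.001 -1.   ] spin rad 0.001 shift cm [ 0.92 -0.08  1.86] F [-0.4 -0.6 -1.8] w 0.316
t 18.88 pos [0.6156 0.0826 0.179 ] yaw 85.28 tilt z [ 0.002 -0.001 -1.   ] spin rad 0.001 shift cm [ 2.92 -0.09  5.32] F [-0.4 -0.6 -1.8] w 0.316
```

View pics/w13b.png

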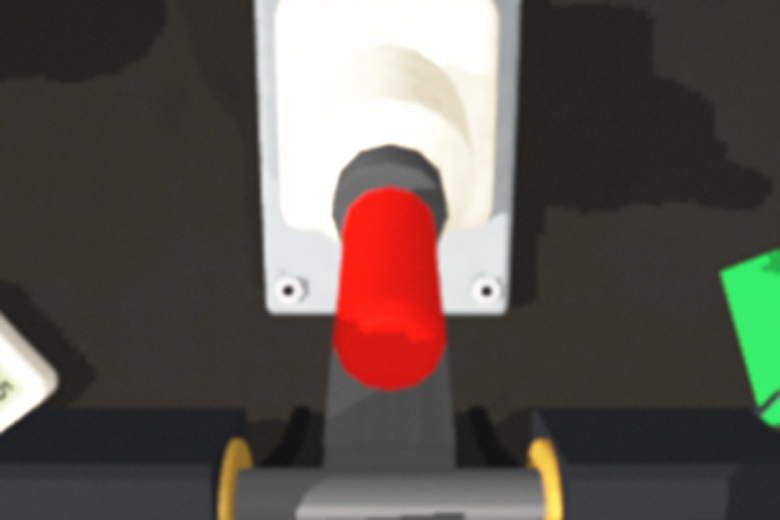

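View pics/s13b.png

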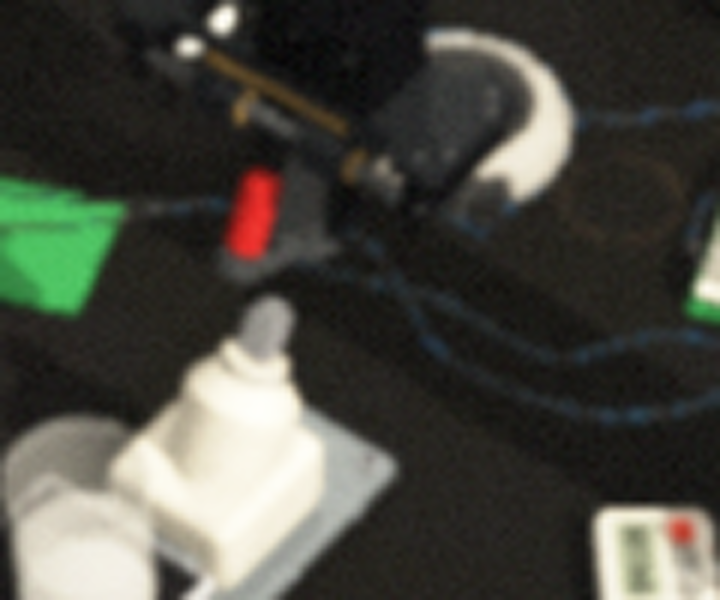

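Call:
play_rows([
  [1, 0.35, -0.03, 0.7, 0],
  [1, 0.4, -0.03, 0.8, 0],
  [1, 0.4, 0, 0.65, 0],
  [1, 0, 0, 0, 0],
  [1, 0, 0, 0, 0],
])

```text
time: 19.5
position: [0.6152, 0.095, 0.1565]
tool_rot: [2.309, 2.13, -0.0]
ft_force: [0.1, -1.4, -2.0]
grip_width: 0.318
```

```bash
python3 - <<'E'
from h import *
ins(36)
s,im=snap('scene','s14.png'); c=cv2.resize(im[150:250,190:310,::-1],None,fx=6,fy=6,interpolation=cv2.INTER_CUBIC)
T=toolT(s)
for th,col in((31,(0,255,255)),):
    loc=[(14,0,14),(14,0,-14),(-14,0,-14),(-14,0,14),(14,50,14),(14,50,-14),(-14,50,-14),(-14,50,14)]
    P=[]
    R=T[:3,:3]
    for x,h,y in loc: P.append(crankpt(T,th,x/1e3+.001,h/1e3)+R[:,1]*y/1e3)
    q=((proj('scene',P)-[190,150]+.5)*6).round().astype(int)
    for a,b in [(0,1),(1,2),(2,3),(3,0),(4,5),(5,6),(6,7),(7,4),(0,4),(1,5),(2,6),(3,7)]: cv2.line(c,tuple(map(int,q[a])),tuple(map(int,q[b])),col,1)
    h=np.array([crankpt(T,th,.056,.012),crankpt(T,th,.056,.052)]); q=((proj('scene',h)-[190,150]+.5)*6).round().astype(int); cv2.line(c,tuple(map(int,q[0])),tuple(map(int,q[1])),(255,255,0),1)
cv2.imwrite('pics/s14b.png',c)
ins(30);ins(0)
E
```

```text
t 19.5 pos [0.6152 0.095  0.1565] yaw 85.36 tilt z [ 0. -0. -1.] spin rad 0.003 shift cm [-0.11  0.07 -0.03] F [ 0.1 -1.4 -2. ] w 0.318
t 19.55 pos [0.6153 0.0949 0.1567] yaw 85.35 tilt z [ 0. -0. -1.] spin rad 0.003 shift cm [0.2  0.05 0.5 ] F [-0.4  0.3 -1.2] w 0.322
t 19.55 pos [0.6153 0.0949 0.1567] yaw 85.35 tilt z [ 0. -0. -1.] spin rad 0.003 shift cm [1.7  0.05 3.1 ] F [-0.4  0.3 -1.2] w 0.322
```

View pics/s14b.png

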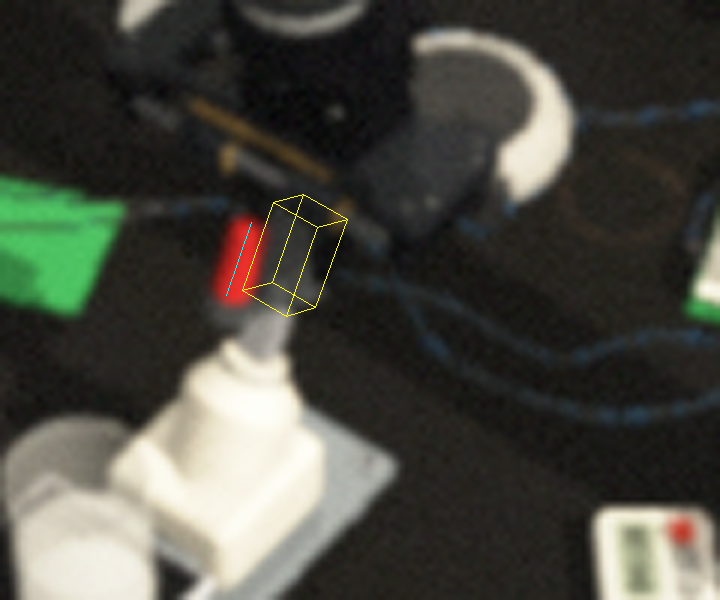

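Call:
play_rows([
  [1, 0.1, 0.03, 0.3, 0],
  [1, 0.17, 0, 0.3, 0],
  [1, 0.17, 0, 0.3, 0],
  [1, 0, 0, 0, 0],
])

```text
time: 20.05
position: [0.6161, 0.0971, 0.1502]
tool_rot: [2.308, 2.126, -0.004]
ft_force: [-6.3, -5.5, 13.0]
grip_width: 0.322
```

```bash
python3 - <<'E'
from h import *
ins(26)
s,im=snap('wrist','w15.png'); crop(im[:,:,::-1],100,60,400,260,2.6,'w15b.png');np.save('w15.npy',toolT(s))
s,im=snap('scene','s15.png'); crop(im[:,:,::-1],190,150,310,250,6,'s15b.png')
E
```

```text
t 20.05 pos [0.6161 0.0971 0.1502] yaw 85.28 tilt z [ 0.001 -0.004 -1.   ] spin rad 0.001 shift cm [ 0.17 -0.01  0.2 ] F [-6.3 -5.5 13. ] w 0.322
```

View pics/w15b.png

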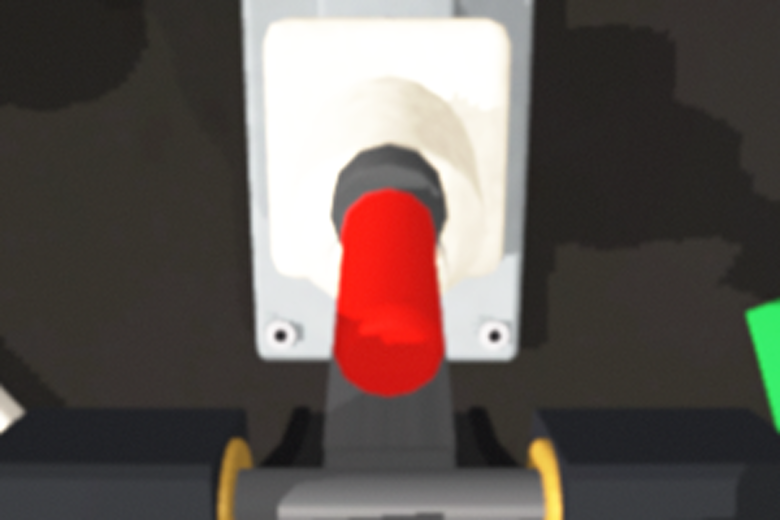

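View pics/s15b.png

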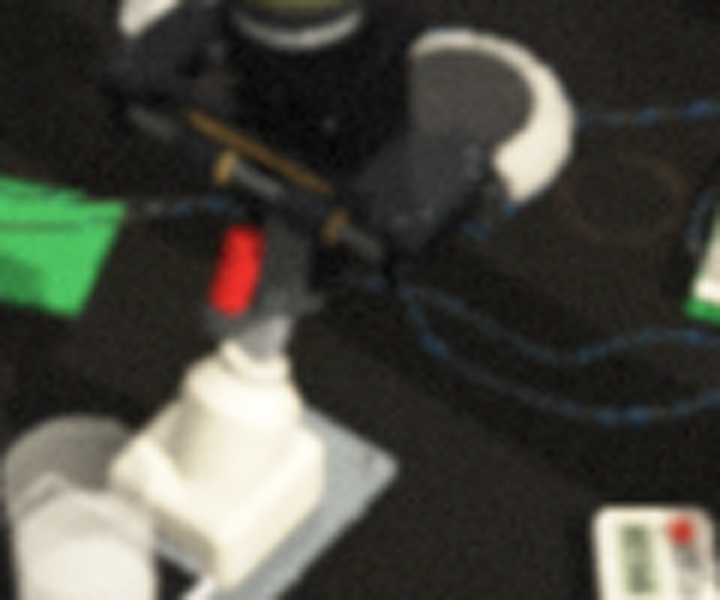

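Call:
play_rows([
  [1, 0, 0, 0, 0],
  [1, 0, 0, 0, 0],
])

```text
time: 20.4
position: [0.6161, 0.0971, 0.1502]
tool_rot: [2.309, 2.126, -0.003]
ft_force: [-5.9, -5.5, 12.5]
grip_width: 0.318
```

```bash
python3 - <<'E'
from h import *
for i in range(1):
  s=ctrl.get_state(); print(s['ft_force'].round(2),s['torque'].round(3)); ins(26)
E
```

```text
[-5.88 -5.51 12.49] [-1.001  1.185  0.147]
t 20.4 pos [0.6161 0.0971 0.1502] yaw 85.27 tilt z [ 0.001 -0.004 -1.   ] spin rad 0.001 shift cm [ 0.17 -0.01  0.2 ] F [-5.9 -5.5 12.5] w 0.318
```

Call:
play_rows([
  [1, 0, -0.1, 0, 0],
  [1, 0, -0.1, 0, 0],
  [1, 0, 0, 0, 0],
])

```text
time: 20.78
position: [0.6158, 0.0971, 0.1503]
tool_rot: [2.308, 2.123, 0.002]
ft_force: [-1.7, -5.1, 10.1]
grip_width: 0.319
```

```bash
python3 - <<'E'
from h import *
ins(26)
E
```

```text
t 20.77 pos [0.6158 0.0971 0.1503] yaw 85.24 tilt z [ 0.005 -0.003 -1.   ] spin rad 0.001 shift cm [0.17 0.03 0.21] F [-1.7 -5.1 10.1] w 0.319
```

```bash
cat > pf.py <<'E'
from h import *
from scipy.optimize import least_squares
I=np.eye(4)
def pt(p,x,h,y=0):
    th,dx,dz=p; t=np.radians(th) # crank origin at tool (dx, dz): dz along tool z, mm
    return np.array([dx/1e3+x*np.cos(t)-h*np.sin(t), y, dz/1e3-(x*np.sin(t)+h*np.cos(t))])
def rows(p,l): return ((proj('wrist',[pt(p,*a) for a in l],I)-[100,60])*2.6)
F=[(.046,.052),(.064,.052),(.067,.010),(.067,.0),(.064,.012),(.055,.052,.009),(.014,.05),(.014,.012),(-.014,.05)]
if __name__=='__main__':
    # w7: flat in tub: tool z down, TCP z .06 -> origin at dz=+55 ; dx=-0.4
    print('w7',rows((0,-.4,55),F)[:,1].round(0),'obs near rim 262, far 177, armend 163')
    print('w8',rows((0,1,28),F)[:,1].round(0),rows((-4,1-2.7,28),F)[:,1].round(0))
    for th in(28,30,32,34): print(th,rows((th,1*.87+39*np.sin(np.radians(th)),-11+39*np.cos(np.radians(th))-.5),F).round(0)[:,1], rows((th,20.5,22),F)[5])
E
python3 pf.py; python3 - <<'E'
import cv2
im=cv2.imread('pics/w13.png'); cv2.imwrite('pics/w13c.png',cv2.resize(im[100:250,190:310],None,fx=5,fy=4,interpolation=cv2.INTER_CUBIC))
im=cv2.imread('pics/w7.png'); cv2.imwrite('pics/w7c.png',cv2.resize(im[100:250,190:310],None,fx=5,fy=4,interpolation=cv2.INTER_CUBIC))
E
```

```text
w7 [264. 181. 164. 163. 175. 223. 398. 354. 506.] obs near rim 262, far 177, armend 163
w8 [278. 178. 159. 159. 173. 229. 436. 378. 560.] [270. 173. 168. 170. 181. 222. 430. 384. 559.]
28 [370. 282. 129. 106. 149. 329. 480. 346. 557.] [446.22281634 321.44580059]
30 [380. 294. 130. 105. 151. 339. 484. 345. 556.] [446.3075921 338.9337604]
32 [389. 307. 132. 104. 152. 351. 487. 344. 554.] [446.33971738 356.47440156]
34 [399. 321. 134. 104. 155. 362. 490. 342. 553.] [446.31899923 373.9986009 ]
```

View pics/w13c.png

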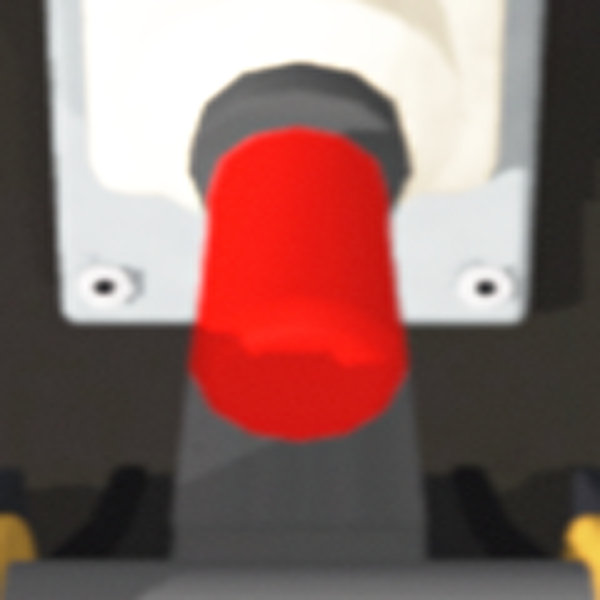

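View pics/w7c.png

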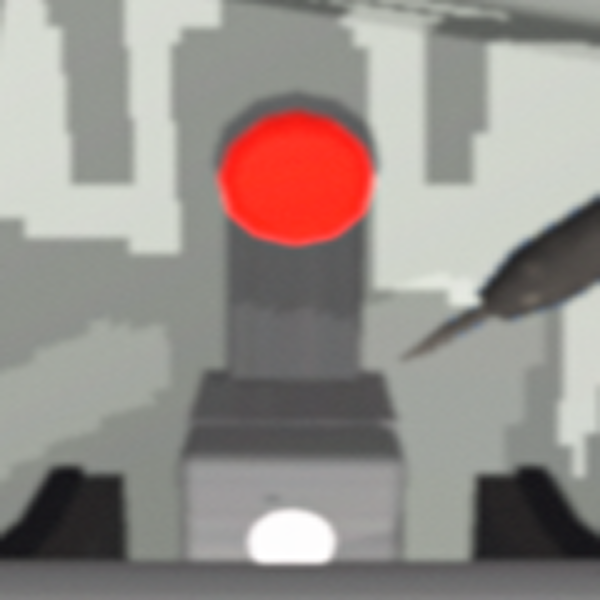

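```bash
cat >> pf.py <<'E'
    obs=np.array([390,145,187,166]); L=[(.046,.052),(.067,0),(.064,.012),(.067,.010)]
    def r(p,w=1):
        q=rows(p,L)[:,1]-obs
        wd=rows(p,[(.055,.052,.009)])[0,0]-rows(p,[(.055,.052,-.009)])[0,0]-112
        return np.r_[q,wd*w]
    for w in(0,1):
        for g in((20,10,25),(40,20,20)):
            o=least_squares(r,g,args=(w,)); print(w,o.x.round(1),r(o.x,1).round(1), rows(o.x,[(.014,.05),(.014,.042),(.014,.012)])[:,1])
E
python3 pf.py | tail -4
```

```text
0 [25.9 10.7 30.3] [ 0.1  0.2 -1.5  1.2 -3.4] [494.78594726 464.49995254 369.13774381]
0 [25.9 10.7 30.3] [ 0.1  0.2 -1.5  1.2 -3.4] [494.7859136  464.49992028 369.13771175]
1 [24.1  9.7 26.3] [ 0.3  0.8 -1.8  0.6 -0.3] [501.95881045 471.34459272 375.83712754]
1 [24.1  9.7 26.3] [ 0.3  0.8 -1.8  0.6 -0.3] [501.95880861 471.34459089 375.83712547]
```

```bash
cat >> h.py <<'E'
def ins2(k,dx,dz,S=S0,yaw=85.2):
    a=np.radians(AZ); z=np.array([np.cos(a)*.5,np.sin(a)*.5,.866])
    y=np.radians(yaw); tx=np.array([np.cos(y),np.sin(y),0])
    t=S+k/1000*z-tx*dx/1e3+np.array([0,0,dz/1e3]); return go(t,yaw)
E
python3 -c "
from h import *
ins2(42,10.2,28)
ins2(29,10.2,28)"
```

```text
t 20.77 pos [0.6158 0.0971 0.1503] yaw 85.24 tilt z [ 0.005 -0.003 -1.   ] spin rad 0.001 shift cm [ 0.4   0.04 -1.76] F [-1.7 -5.1 10.1] w 0.319
t 20.77 pos [0.6158 0.0971 0.1503] yaw 85.24 tilt z [ 0.005 -0.003 -1.   ] spin rad 0.001 shift cm [ 1.05  0.03 -0.64] F [-1.7 -5.1 10.1] w 0.319
```

Call:
play_rows([
  [1, 0, 0.06, -1, 0],
  [1, 0.17, 0.06, -1.05, 0],
  [1, 0, 0, 0, 0],
  [1, 0, 0, 0, 0],
])

```text
time: 21.28
position: [0.6149, 0.1014, 0.1677]
tool_rot: [-2.309, -2.13, 0.001]
ft_force: [0.2, 0.4, -2.7]
grip_width: 0.321
```

```bash
python3 - <<'E'
from h import *
s,im=snap('wrist','w16.png'); np.save('w16.npy',toolT(s)); ins2(42,10.2,28)
cv2.imwrite('pics/w16c.png',cv2.resize(im[100:250,190:310,::-1],None,fx=5,fy=4,interpolation=cv2.INTER_CUBIC))
s,im=snap('scene','s16.png'); crop(im[:,:,::-1],210,160,270,220,10,'s16b.png')
E
```

```text
t 21.32 pos [0.6148 0.1012 0.1675] yaw 85.38 tilt z [-0.001 -0.    -1.   ] spin rad 0.003 shift cm [ 0.    0.16 -0.04] F [-0.1  0.1 -1.7] w 0.318
```

View pics/w16c.png

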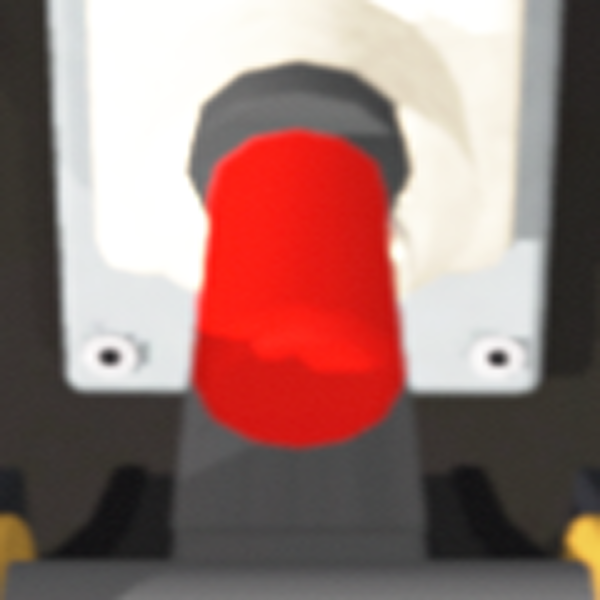

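View pics/s16b.png

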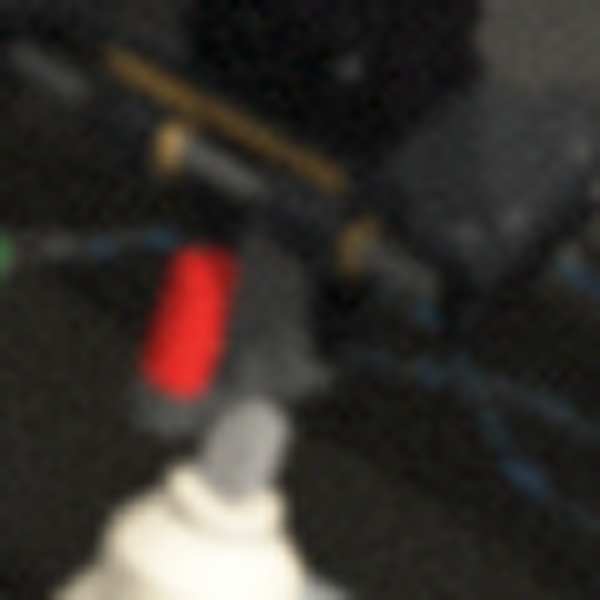

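Call:
play_rows([
  [1, 0, 0.13, 0, 0],
  [1, 0.25, 0, 0.43, 0],
  [1, 0.25, 0, 0.43, 0],
  [1, 0.2, 0, 0.35, 0],
  [1, 0, 0, 0, 0],
  [1, 0, 0, 0, 0],
])

```text
time: 22.12
position: [0.6171, 0.108, 0.156]
tool_rot: [2.309, 2.13, -0.0]
ft_force: [-0.1, 0.6, -1.5]
grip_width: 0.317
```

```bash
python3 - <<'E'
from h import *
s,im=snap('wrist','w17.png'); np.save('w17.npy',toolT(s)); ins2(28,10.2,28); ins2(0,10.2,28)
cv2.imwrite('pics/w17c.png',cv2.resize(im[100:250,190:310,::-1],None,fx=5,fy=4,interpolation=cv2.INTER_CUBIC))
s,im=snap('scene','s17.png'); crop(im[:,:,::-1],210,160,270,220,10,'s17b.png')
E
```

```text
t 22.18 pos [0.6171 0.1079 0.1561] yaw 85.35 tilt z [ 0. -0. -1.] spin rad 0.003 shift cm [ 0.02 -0.02  0.03] F [ 0.  -0.6 -2.4] w 0.317
t 22.18 pos [0.6171 0.1079 0.1561] yaw 85.35 tilt z [ 0. -0. -1.] spin rad 0.003 shift cm [ 1.42 -0.02  2.45] F [ 0.  -0.6 -2.4] w 0.317
```

View pics/s17b.png

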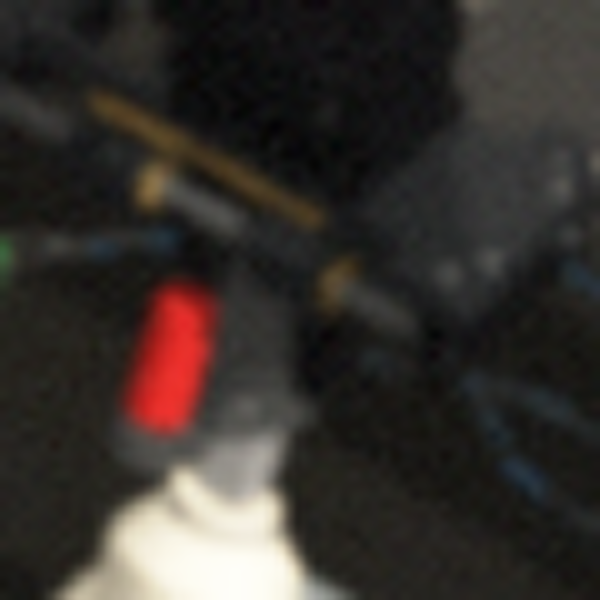

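Call:
play_rows([
  [1, 0.15, 0, 0.26, 0],
  [1, 0.15, 0, 0.26, 0],
  [1, 0, 0, 0, 0],
])

```text
time: 22.6
position: [0.6174, 0.1097, 0.1504]
tool_rot: [2.309, 2.128, -0.002]
ft_force: [0.8, -3.0, -1.8]
grip_width: 0.32
```

```bash
python3 - <<'E'
from h import *
ins2(22,10.2,28); ins2(0,10.2,28)
s=ctrl.get_state(); print(s['torque'])
E
```

```text
t 22.6 pos [0.6174 0.1097 0.1504] yaw 85.32 tilt z [-0.    -0.002 -1.   ] spin rad 0.002 shift cm [ 0.14 -0.02 -0.02] F [ 0.8 -3.  -1.8] w 0.32
t 22.6 pos [0.6174 0.1097 0.1504] yaw 85.32 tilt z [-0.    -0.002 -1.   ] spin rad 0.002 shift cm [ 1.24 -0.02  1.89] F [ 0.8 -3.  -1.8] w 0.32
[-0.84674002 -0.18431961 -0.01106944]
```

Call:
play_rows([
  [1, 0, 0, 0.26, 0],
  [1, 0.12, 0, 0.26, 0],
  [1, 0, 0, 0, 0],
], force=14)

```text
time: 22.98
position: [0.6171, 0.1117, 0.1448]
tool_rot: [-2.31, -2.129, 0.002]
ft_force: [0.8, -4.1, -4.4]
grip_width: 0.321
```

```bash
python3 - <<'E'
from h import *
ins2(16,10.2,28); ins2(0,10.2,28)
s,im=snap('wrist','w18.png'); np.save('w18.npy',toolT(s))
cv2.imwrite('pics/w18c.png',cv2.resize(im[100:250,190:310,::-1],None,fx=5,fy=4,interpolation=cv2.INTER_CUBIC))
E
```

```text
t 22.98 pos [0.6171 0.1117 0.1448] yaw 85.35 tilt z [-0.001 -0.001 -1.   ] spin rad 0.003 shift cm [ 0.24  0.02 -0.06] F [ 0.8 -4.1 -4.4] w 0.321
t 22.98 pos [0.6171 0.1117 0.1448] yaw 85.35 tilt z [-0.001 -0.001 -1.   ] spin rad 0.003 shift cm [1.04 0.02 1.33] F [ 0.8 -4.1 -4.4] w 0.321
```

View pics/w18c.png

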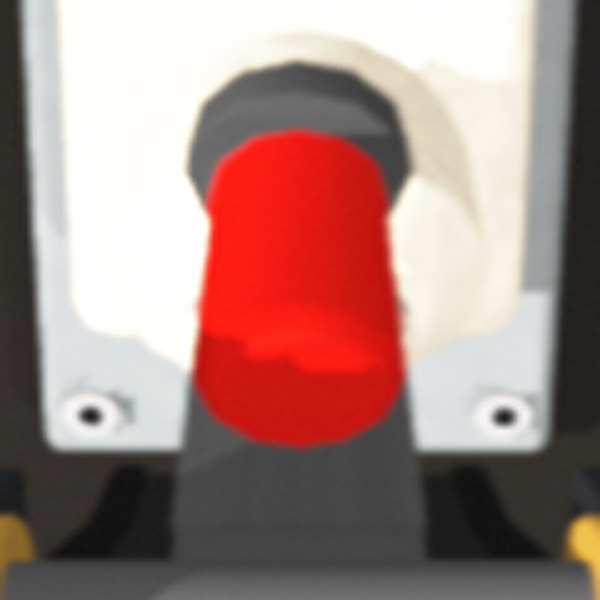

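Call:
play_rows([
  [1, -0.05, 0, 0.28, 0],
  [1, 0.13, 0, 0.26, 0],
  [1, 0.13, 0, 0.26, 0],
  [1, 0, 0, 0, 0],
])

```text
time: 23.52
position: [0.6172, 0.1152, 0.1372]
tool_rot: [-2.308, -2.13, -0.0]
ft_force: [0.6, 0.3, -2.4]
grip_width: 0.318
```

```bash
python3 - <<'E'
from h import *
ins2(7,10.2,28); ins2(0,10.2,28)
s,im=snap('wrist','w19.png'); np.save('w19.npy',toolT(s))
cv2.imwrite('pics/w19c.png',cv2.resize(im[100:250,190:310,::-1],None,fx=5,fy=4,interpolation=cv2.INTER_CUBIC))
s,im=snap('scene','s19.png'); crop(im[:,:,::-1],210,160,270,220,10,'s19b.png')
E
```

```text
t 23.52 pos [0.6172 0.1152 0.1372] yaw 85.41 tilt z [-0.     0.001 -1.   ] spin rad 0.004 shift cm [ 0.34  0.03 -0.03] F [ 0.6  0.3 -2.4] w 0.318
t 23.52 pos [0.6172 0.1152 0.1372] yaw 85.41 tilt z [-0.     0.001 -1.   ] spin rad 0.004 shift cm [0.69 0.03 0.57] F [ 0.6  0.3 -2.4] w 0.318
```

View pics/w19c.png

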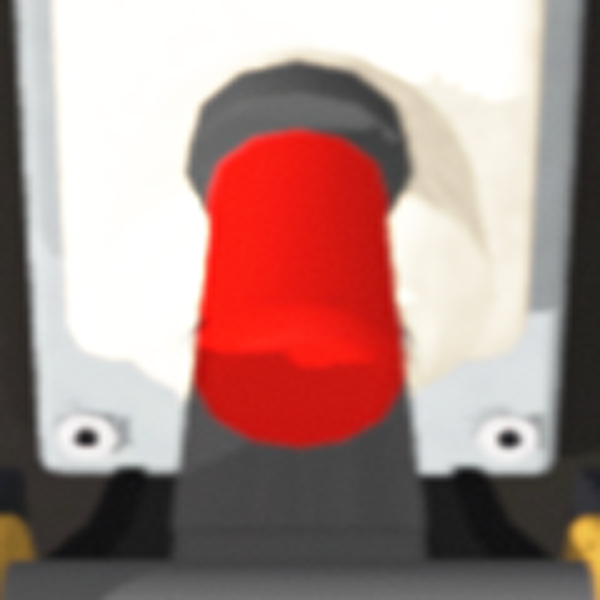

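View pics/s19b.png

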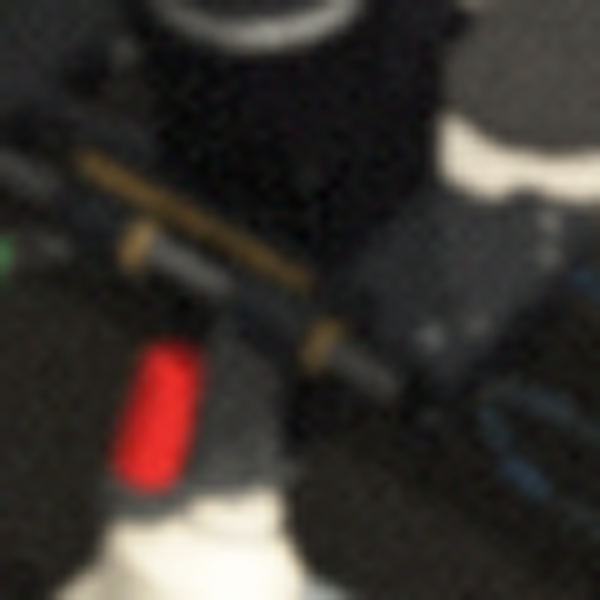

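Call:
play_rows([
  [1, 0.13, 0, 0.24, 0],
  [1, 0.13, 0, 0.24, 0],
  [1, 0, 0, 0, 0],
])

```text
time: 24.0
position: [0.6175, 0.1173, 0.1325]
tool_rot: [-2.309, -2.13, 0.0]
ft_force: [-0.5, -0.5, -1.8]
grip_width: 0.322
```

```bash
python3 - <<'E'
from h import *
ins2(0,10.2,28)
E
```

```text
t 24.0 pos [0.6175 0.1173 0.1325] yaw 85.39 tilt z [-0.  0. -1.] spin rad 0.003 shift cm [0.47 0.02 0.1 ] F [-0.5 -0.5 -1.8] w 0.322
```

Call:
play_rows([
  [1, 0.13, 0, 0.24, 0],
  [1, 0.13, 0, 0.24, 0],
  [1, 0, 0, 0, 0],
])

```text
time: 24.38
position: [0.618, 0.1189, 0.1285]
tool_rot: [2.309, 2.129, -0.001]
ft_force: [-1.4, -1.3, 3.2]
grip_width: 0.316
```

```bash
python3 - <<'E'
from h import *
ins2(0,10.2,28)
s,im=snap('scene','s20.png'); crop(im[:,:,::-1],210,160,270,220,10,'s20b.png')
E
```

```text
t 24.38 pos [0.618  0.1189 0.1285] yaw 85.34 tilt z [ 0.    -0.001 -1.   ] spin rad 0.003 shift cm [ 0.31 -0.01 -0.3 ] F [-1.4 -1.3  3.2] w 0.316
```

View pics/s20b.png

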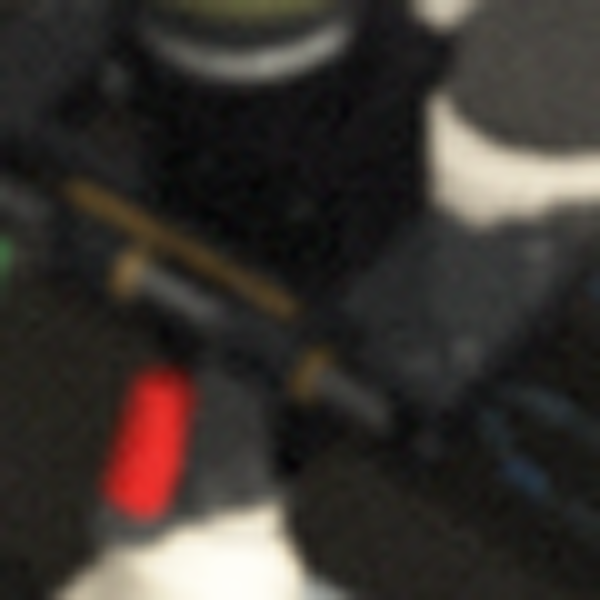

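Force begins to rise (+5 N change); press on further.

Call:
play_rows([
  [1, 0.1, 0, 0.2, 0],
  [1, 0.1, 0, 0.2, 0],
  [1, 0, 0, 0, 0],
])

```text
time: 24.8
position: [0.6179, 0.1188, 0.126]
tool_rot: [2.309, 2.126, -0.006]
ft_force: [-7.2, -7.0, 13.3]
grip_width: 0.318
```

```bash
python3 - <<'E'
from h import *
ins2(0,10.2,28)
s,im=snap('wrist','w21.png'); np.save('w21.npy',toolT(s))
cv2.imwrite('pics/w21c.png',cv2.resize(im[100:250,190:310,::-1],None,fx=5,fy=4,interpolation=cv2.INTER_CUBIC))
E
```

```text
t 24.8 pos [0.6179 0.1188 0.126 ] yaw 85.27 tilt z [-0.001 -0.005 -1.   ] spin rad 0.001 shift cm [ 0.32 -0.01 -0.55] F [-7.2 -7.  13.3] w 0.318
```

View pics/w21c.png

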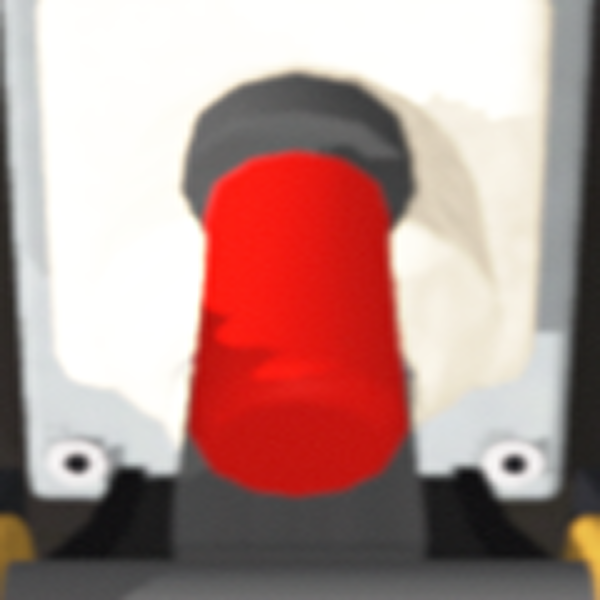

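Call:
play_rows([
  [0.9, 0, 0, 0, 0],
  [0.6, 0, 0, 0, 0],
  [0.4, 0, 0, 0, 0],
  [0.4, 0, 0, -1.5, 0],
  [0.4, 0, 0, -4, 0],
  [0.4, 0, 0, -4, 0],
  [0.4, 0, 0, 0, 0],
])

```text
time: 25.72
position: [0.6203, 0.1229, 0.2238]
tool_rot: [2.306, 2.127, 0.011]
ft_force: [-0.4, -0.5, 0.1]
grip_width: 0.597
```

```bash
python3 - <<'E'
from h import *
ins2(0,10.2,28)
s,im=snap('wrist','w22.png'); np.save('w22.npy',toolT(s)); crop(im[:,:,::-1],100,60,400,260,2.6,'w22b.png')
s,im=snap('scene','s22.png'); crop(im[:,:,::-1],200,160,280,230,8,'s22b.png')
a=np.radians(AZ); z=np.array([np.cos(a)*.5,np.sin(a)*.5,.866]); e=np.array([-np.cos(a)*.866,-np.sin(a)*.866,.5])
P=[S0+.05*z,S0+.05*z+.014*e,S0+.055*e+.052*z,S0+.067*e]
print((proj('wrist',P,np.load('w22.npy'))-[100,60])*2.6); print((proj('scene',P)-[200,160])*8)
E
```

```text
t 25.73 pos [0.6203 0.1229 0.2238] yaw 85.39 tilt z [ 0.008  0.002 -1.   ] spin rad 0.003 shift cm [-0.12 -0.28  9.23] F [-0.4 -0.5  0.1] w 0.597
[[379.57891714 410.82212338]
 [379.48330205 383.31886856]
 [379.13683562 292.28290793]
 [379.62547424 161.0214607 ]]
[[299.73422342 278.37938092]
 [279.46597647 284.57388268]
 [219.8744247  298.49994216]
 [159.28478668 427.81522331]]
```

View pics/w22b.png

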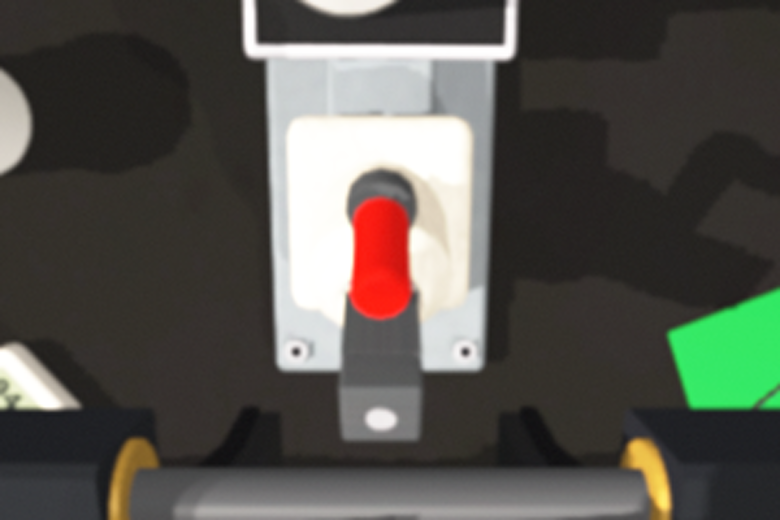

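View pics/s22b.png

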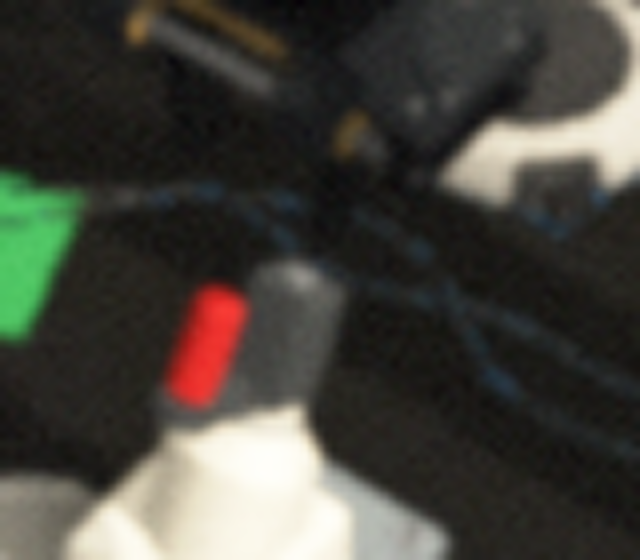

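Call:
play_rows([
  [1, -0.9, -0.1, 0, 0],
  [1, -0.9, -0.1, 2, 0],
  [1, 0, 0, 2, 0],
  [1, 0, 0, 1, 0],
  [1, 0, 0, 0, 0],
  [1, 0, 0, 0, 0],
], force=20)

```text
time: 26.58
position: [0.615, 0.1042, 0.1694]
tool_rot: [2.309, 2.13, 0.001]
ft_force: [-0.2, -1.4, 0.1]
grip_width: 0.033
```

```bash
python3 - <<'E'
from h import *
go([.617,.106,.155],85.2)
E
```

```text
t 26.57 pos [0.615  0.1042 0.1694] yaw 85.4 tilt z [ 0.001  0.    -1.   ] spin rad 0.003 shift cm [0.19 0.18 1.44] F [-0.2 -1.4  0.1] w 0.033
```

Call:
play_rows([
  [1, 0.1, 0.15, 0.5, 0],
  [1, 0, 0, 0.4, 0],
  [1, 0, 0, 0.3, 0],
  [1, 0, 0, 0.2, 0],
  [1, 0, 0, 0, 0],
])

```text
time: 27.2
position: [0.6182, 0.1041, 0.1604]
tool_rot: [2.306, 2.125, 0.005]
ft_force: [-5.2, -3.1, 22.2]
grip_width: 0.004
```

Call:
play_rows([
  [0.9, 0, 0, -2, 0],
  [0.55, 0, 0, -3, 0],
  [0.55, 2.8, -0.1, 0, 0],
  [0.55, 2.7, -0.1, 0, 0],
  [0.55, 0, 0, 0, 0],
  [0.55, 0, 0, 0, 0],
])

```text
time: 27.95
position: [0.6188, 0.1586, 0.2047]
tool_rot: [2.31, 2.129, -0.001]
ft_force: [-0.2, -0.2, 0.3]
grip_width: 0.441
```

```bash
python3 - <<'E'
from h import *
go([.6213,.1598,.1546],85.2)
s,im=snap('wrist','w23.png'); np.save('w23.npy',toolT(s)); crop(im[:,:,::-1],100,60,400,260,2.6,'w23b.png')
s,im=snap('scene','s23.png'); crop(im[:,:,::-1],160,170,280,280,6,'s23b.png')
print((proj('wrist',[[.6213,.1598,.1656],[.6205,.154,.176]],np.load('w23.npy'))-[100,60])*2.6)
E
```

```text
t 27.95 pos [0.6188 0.1586 0.2047] yaw 85.33 tilt z [-0.    -0.001 -1.   ] spin rad 0.002 shift cm [0.15 0.24 5.01] F [-0.2 -0.2  0.3] w 0.441
[[395.80221225 398.95943489]
 [394.95092992 431.72666642]]
```

View pics/w23b.png

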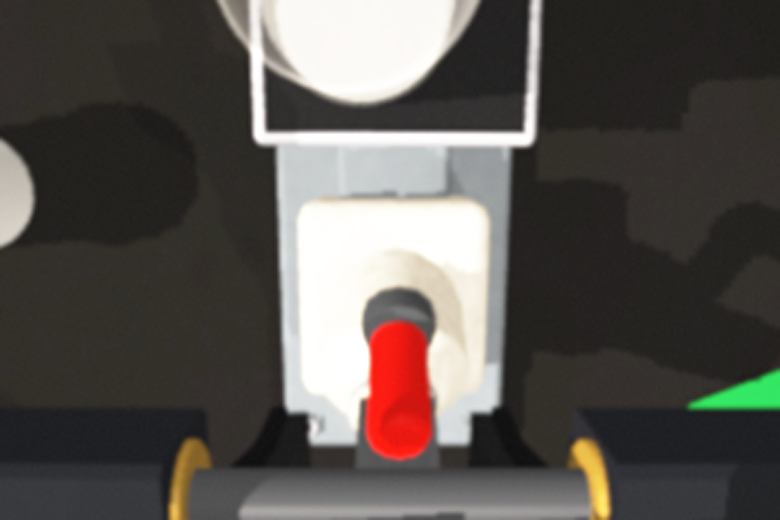

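View pics/s23b.png

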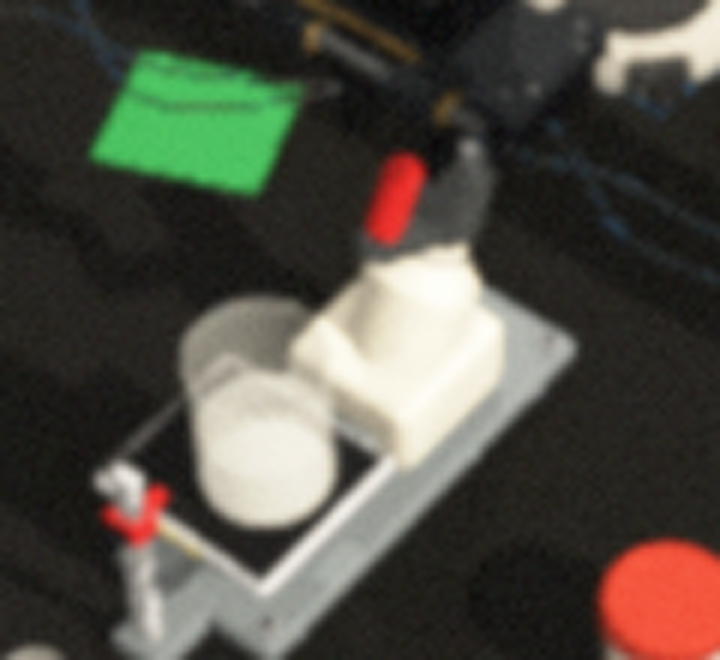

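Call:
play_rows([
  [0.55, 0.15, 0.3, 1, 0],
  [0.55, 0, 0, 2, 0],
  [0.55, 0, 0, 2, 0],
  [0.55, 0, 0, 0, 0],
  [0.75, 0, 0, 0, 0],
  [0.9, 0, 0, 0, 0],
  [0.9, 0, 0, 0, 0],
  [0.9, 0, 0, 0, 0],
], force=8)

```text
time: 29.05
position: [0.6221, 0.1611, 0.1556]
tool_rot: [2.309, 2.129, 0.002]
ft_force: [-0.5, 0.1, 1.7]
grip_width: 0.201
```

```bash
python3 - <<'E'
from h import *
go([.6213,.1598,.1546],85.2)
for k in range(24):
    pass
a=np.radians(np.arange(0,376,15)); p=np.c_[4.76*np.cos(a),5.5*np.sin(a),-2.75*np.cos(a)]
print(np.diff(p,axis=0)[:24].round(2).tolist())
E
```

```text
t 29.05 pos [0.6221 0.1611 0.1556] yaw 85.37 tilt z [ 0.001  0.    -1.   ] spin rad 0.003 shift cm [-0.13 -0.07  0.1 ] F [-0.5  0.1  1.7] w 0.201
[[-0.16, 1.42, 0.09], [-0.48, 1.33, 0.27], [-0.76, 1.14, 0.44], [-0.99, 0.87, 0.57], [-1.15, 0.55, 0.66], [-1.23, 0.19, 0.71], [-1.23, -0.19, 0.71], [-1.15, -0.55, 0.66], [-0.99, -0.87, 0.57], [-0.76, -1.14, 0.44], [-0.48, -1.33, 0.27], [-0.16, -1.42, 0.09], [0.16, -1.42, -0.09], [0.48, -1.33, -0.27], [0.76, -1.14, -0.44], [0.99, -0.87, -0.57], [1.15, -0.55, -0.66], [1.23, -0.19, -0.71], [1.23, 0.19, -0.71], [1.15, 0.55, -0.66], [0.99, 0.87, -0.57], [0.76, 1.14, -0.44], [0.48, 1.33, -0.27], [0.16, 1.42, -0.09]]
```

Call:
play_rows([
  [0.9, -0.16, 1.42, 0.09, 0],
  [0.9, -0.48, 1.33, 0.27, 0],
  [0.9, -0.76, 1.14, 0.44, 0],
  [0.9, -0.99, 0.87, 0.57, 0],
  [0.9, -1.15, 0.55, 0.66, 0],
  [0.9, -1.23, 0.19, 0.71, 0],
  [0.9, 0, 0, 0, 0],
])

```text
time: 29.92
position: [0.6716, 0.1062, 0.1259]
tool_rot: [-2.311, -2.127, 0.006]
ft_force: [-3.1, -0.8, 2.7]
grip_width: 0.203
```

```bash
python3 - <<'E'
from h import *
go([.6213-.004+.055,.1598-.0475-.003,.1546-.0275],85.2)
s,im=snap('scene','s24.png'); crop(im[:,:,::-1],160,170,280,280,6,'s24b.png')
E
```

```text
t 29.93 pos [0.6716 0.1062 0.1259] yaw 85.24 tilt z [-0.003 -0.002 -1.   ] spin rad 0.001 shift cm [ 0.31  0.04 -0.12] F [-3.1 -0.8  2.7] w 0.203
```

View pics/s24b.png

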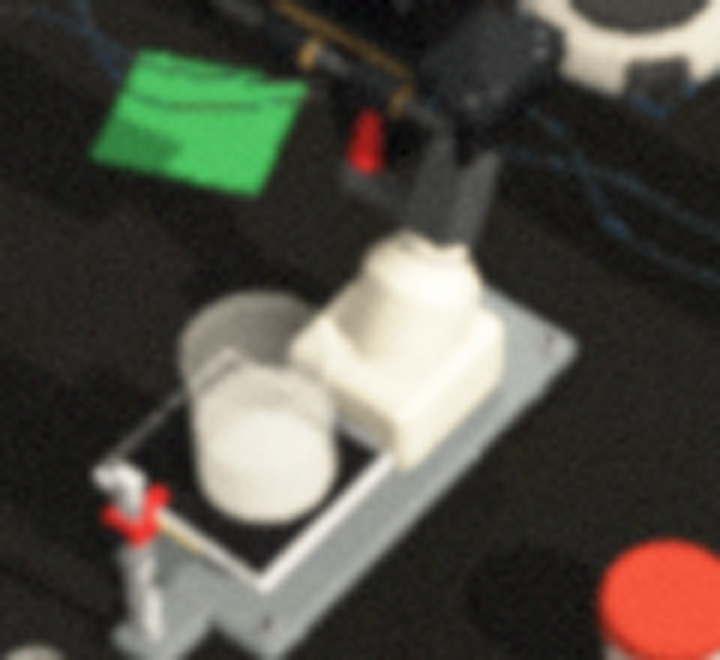

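Call:
play_rows([
  [0.9, -1.18, -0.29, 0.8, 0],
  [0.9, -1.15, -0.55, 0.66, 0],
  [0.9, -0.99, -0.87, 0.57, 0],
  [0.9, -0.76, -1.14, 0.44, 0],
  [0.9, -0.48, -1.33, 0.27, 0],
  [0.9, -0.16, -1.42, 0.09, 0],
  [0.9, 0, 0, 0, 0],
])

```text
time: 30.85
position: [0.6137, 0.0669, 0.0999]
tool_rot: [2.307, 2.13, 0.004]
ft_force: [0.3, 1.6, 1.3]
grip_width: 0.202
```

```bash
python3 - <<'E'
from h import *
a=np.radians(AZ); z=np.array([np.cos(a)*.5,np.sin(a)*.5,.866]); e=np.array([-np.cos(a)*.866,-np.sin(a)*.866,.5])
go(S0+.040*z-.055*e-[0,0,.011],85.2)
s,im=snap('scene','s25.png'); crop(im[:,:,::-1],160,170,280,280,6,'s25b.png')
E
```

```text
t 30.85 pos [0.6137 0.0669 0.0999] yaw 85.41 tilt z [ 0.003  0.    -1.   ] spin rad 0.004 shift cm [-0.22 -0.02  0.03] F [0.3 1.6 1.3] w 0.202
```

View pics/s25b.png

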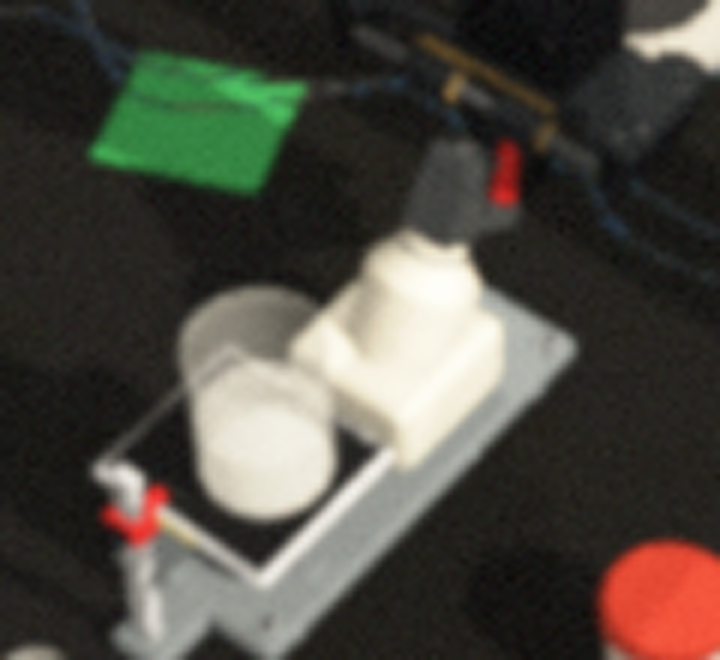

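Call:
play_rows([
  [0.9, 0.16, -1.42, -0.09, 0],
  [0.9, 0.48, -1.33, -0.27, 0],
  [0.9, 0.76, -1.14, -0.44, 0],
  [0.9, 0.99, -0.87, -0.57, 0],
  [0.9, 1.15, -0.55, -0.66, 0],
  [0.9, 1.23, -0.19, -0.71, 0],
  [0.9, 1.23, 0.19, -0.71, 0],
  [0.9, 1.15, 0.55, -0.66, 0],
  [0.9, 0.99, 0.87, -0.57, 0],
  [0.9, 0.76, 1.14, -0.44, 0],
  [0.9, 0.48, 1.33, -0.27, 0],
  [0.9, 0.16, 1.42, -0.09, 0],
  [0.9, 0, 0, 0, 0],
])

```text
time: 32.52
position: [0.621, 0.1636, 0.1546]
tool_rot: [-2.306, -2.129, -0.001]
ft_force: [-0.0, -1.0, 4.8]
grip_width: 0.201
```

```bash
python3 - <<'E'
from h import *
a=np.radians(AZ); z=np.array([np.cos(a)*.5,np.sin(a)*.5,.866]); e=np.array([-np.cos(a)*.866,-np.sin(a)*.866,.5])
go(S0+.040*z+.055*e-[0,0,.011],85.2)
s,im=snap('scene','s26.png'); crop(im[:,:,::-1],160,170,280,280,6,'s26b.png')
s,im=snap('wrist','w26.png'); np.save('w26.npy',toolT(s)); crop(im[:,:,::-1],0,0,512,384,1.5,'w26b.png')
E
```

```text
t 32.52 pos [0.621  0.1636 0.1546] yaw 85.42 tilt z [-0.001  0.002 -1.   ] spin rad 0.004 shift cm [-0.39  0.06 -0.01] F [-0.  -1.   4.8] w 0.201
```

View pics/s26b.png

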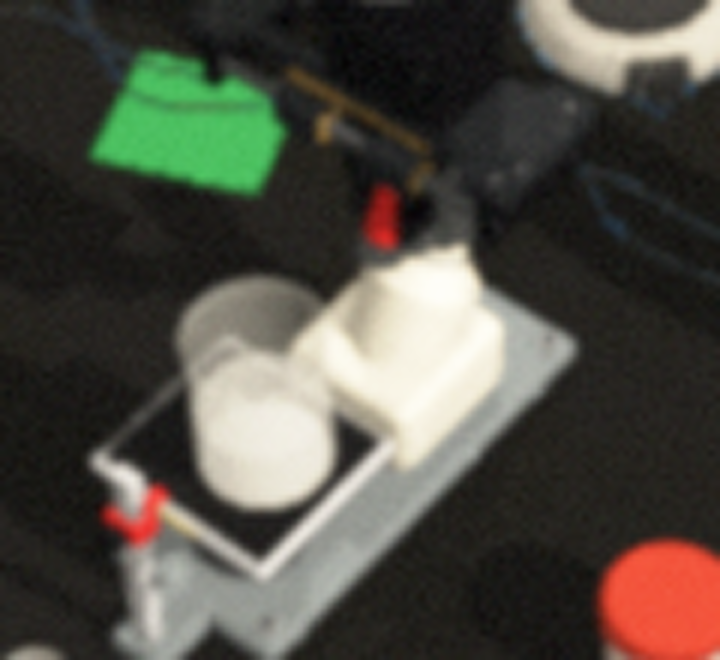

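View pics/w26b.png

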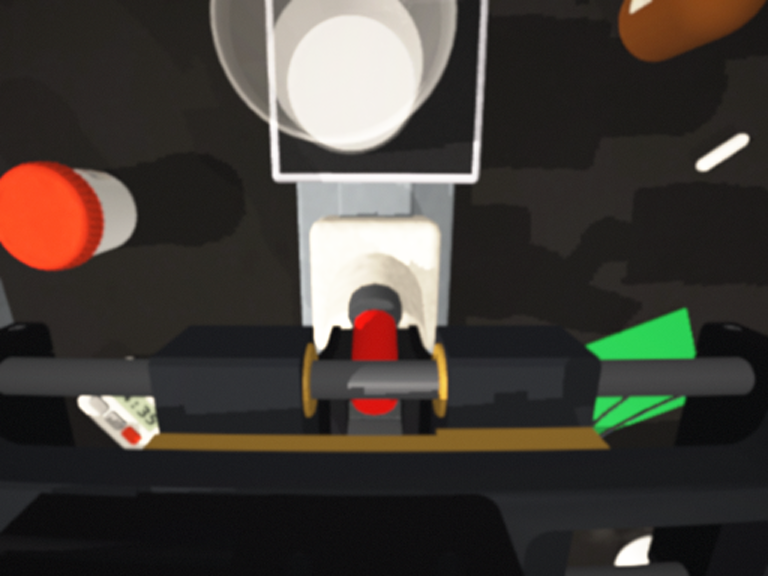

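Call:
play_rows([
  [0.9, -0.26, 1.42, 0.12, 0],
  [0.9, -0.48, 1.33, 0.27, 0],
  [0.9, -0.76, 1.14, 0.44, 0],
  [0.9, -0.99, 0.87, 0.57, 0],
  [0.9, -1.15, 0.55, 0.66, 0],
  [0.9, -1.23, 0.19, 0.71, 0],
  [0.9, -1.23, -0.19, 0.71, 0],
  [0.9, -1.15, -0.55, 0.66, 0],
  [0.9, -0.99, -0.87, 0.57, 0],
  [0.9, -0.76, -1.14, 0.44, 0],
  [0.9, -0.48, -1.33, 0.27, 0],
  [0.9, -0.16, -1.42, 0.09, 0],
])

```text
time: 34.12
position: [0.6125, 0.0671, 0.0988]
tool_rot: [-2.308, -2.13, -0.005]
ft_force: [2.7, 5.9, 2.6]
grip_width: 0.207
```

Call:
play_rows([
  [0.9, 0.16, -1.42, -0.09, 0],
  [0.9, 0.48, -1.33, -0.27, 0],
  [0.9, 0.76, -1.14, -0.44, 0],
  [0.9, 0.99, -0.87, -0.57, 0],
  [0.9, 1.15, -0.55, -0.66, 0],
  [0.9, 1.23, -0.19, -0.71, 0],
  [0.9, 1.23, 0.19, -0.71, 0],
  [0.9, 1.15, 0.55, -0.66, 0],
  [0.9, 0.99, 0.87, -0.57, 0],
  [0.9, 0.76, 1.14, -0.44, 0],
  [0.9, 0.48, 1.33, -0.27, 0],
  [0.9, 0.16, 1.42, -0.09, 0],
  [0.9, 0, 0, 0, 0],
])

```text
time: 35.75
position: [0.6221, 0.1625, 0.1544]
tool_rot: [-2.308, -2.13, -0.005]
ft_force: [1.4, 2.1, 5.7]
grip_width: 0.204
```

```bash
python3 - <<'E'
from h import *
a=np.radians(AZ); z=np.array([np.cos(a)*.5,np.sin(a)*.5,.866]); e=np.array([-np.cos(a)*.866,-np.sin(a)*.866,.5])
go(S0+.040*z+.055*e-[0,0,.011],85.2)
s,im=snap('scene','s27.png'); crop(im[:,:,::-1],165,210,265,290,8,'s27b.png')
s,im=snap('wrist','w27.png'); np.save('w27.npy',toolT(s)); crop(im[:,:,::-1],130,0,390,140,3,'w27b.png')
s,im=snap('top','t27.png'); crop(im[:,:,::-1],145,170,255,240,7,'t27b.png')
E
```

```text
t 35.75 pos [0.6221 0.1625 0.1544] yaw 85.4 tilt z [ 0.002  0.003 -1.   ] spin rad 0.003 shift cm [-0.29 -0.06 -0.03] F [1.4 2.1 5.7] w 0.204
```

View pics/s27b.png

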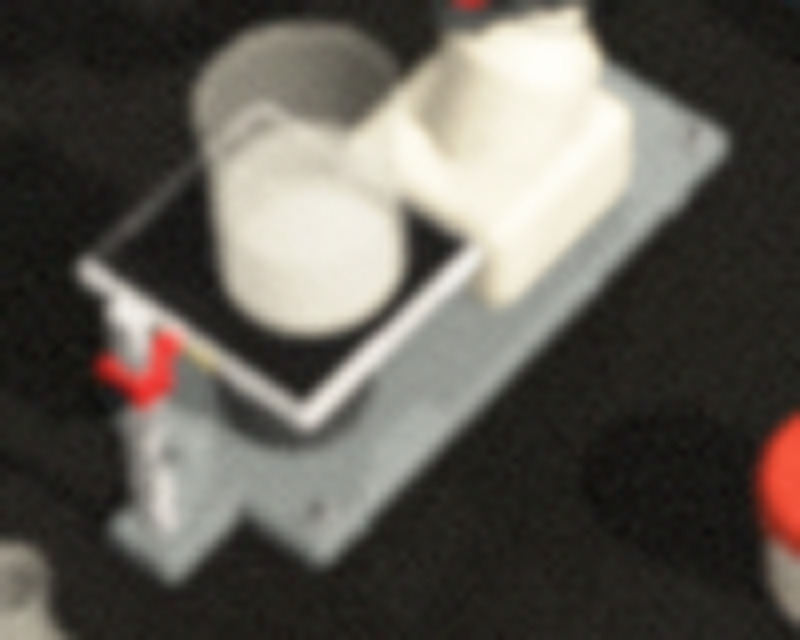

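View pics/w27b.png

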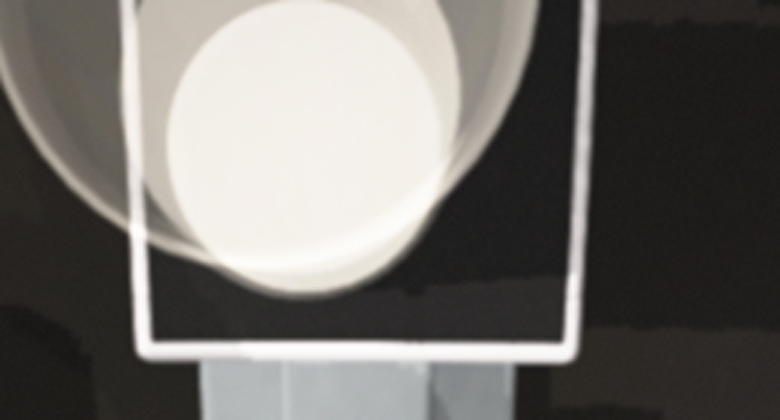

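View pics/t27b.png

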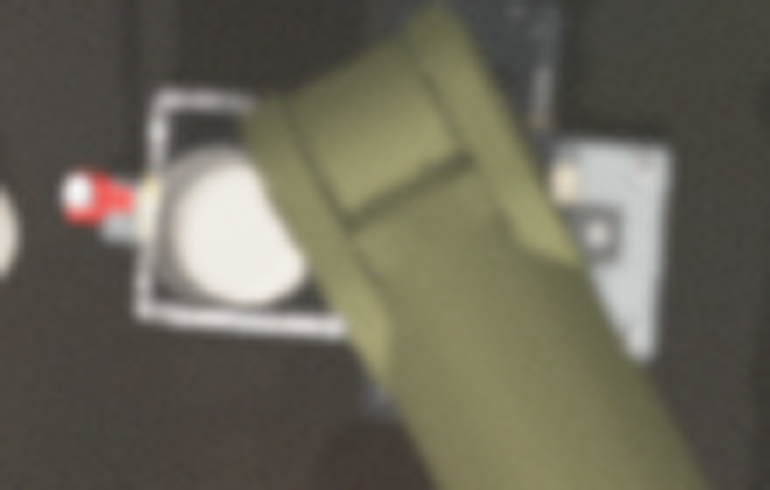

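```bash
python3 - <<'E'
from h import *
cx=np.array([.6296,.28]); u=np.array([.0837,.9965]); v=np.array([-.9965,.0837])
def cr(q): return ((q-[165,210]+.5)*8).round(0).tolist()
for z in(.07,.095,.1,.105,.11):
    E=cx+u*.05; C=[cx+u*a*.05+v*b*.055 for a,b in((1,1),(1,-1),(-1,1))]
    print(z,'edge',cr(proj('scene',[[*E,z]])),'tip',cr(proj('scene',[[*(cx+u*.055),z]])),'corners nearR,far,shaftside near',cr(proj('scene',[[*c,z] for c in C])))
im=cv2.imread('pics/scene0.png'); crop(im,165,210,265,290,8,'s0b.png')
im=cv2.imread('pics/s27.png'); crop(im,170,225,210,265,15,'s27c.png')
im=cv2.imread('pics/top0.png'); crop(im,145,180,200,230,12,'t0c.png')
E
```

```text
0.07 edge [[204.0, 389.0]] tip [[194.0, 398.0]] corners nearR,far,shaftside near [[319.0, 467.0], [91.0, 312.0], [498.0, 288.0]]
0.095 edge [[198.0, 348.0]] tip [[189.0, 357.0]] corners nearR,far,shaftside near [[315.0, 427.0], [85.0, 271.0], [496.0, 247.0]]
0.1 edge [[197.0, 339.0]] tip [[188.0, 349.0]] corners nearR,far,shaftside near [[315.0, 419.0], [83.0, 263.0], [496.0, 238.0]]
0.105 edge [[196.0, 331.0]] tip [[187.0, 340.0]] corners nearR,far,shaftside near [[314.0, 410.0], [82.0, 254.0], [496.0, 230.0]]
0.11 edge [[195.0, 323.0]] tip [[185.0, 332.0]] corners nearR,far,shaftside near [[313.0, 402.0], [81.0, 246.0], [496.0, 221.0]]
```

View pics/s0b.png

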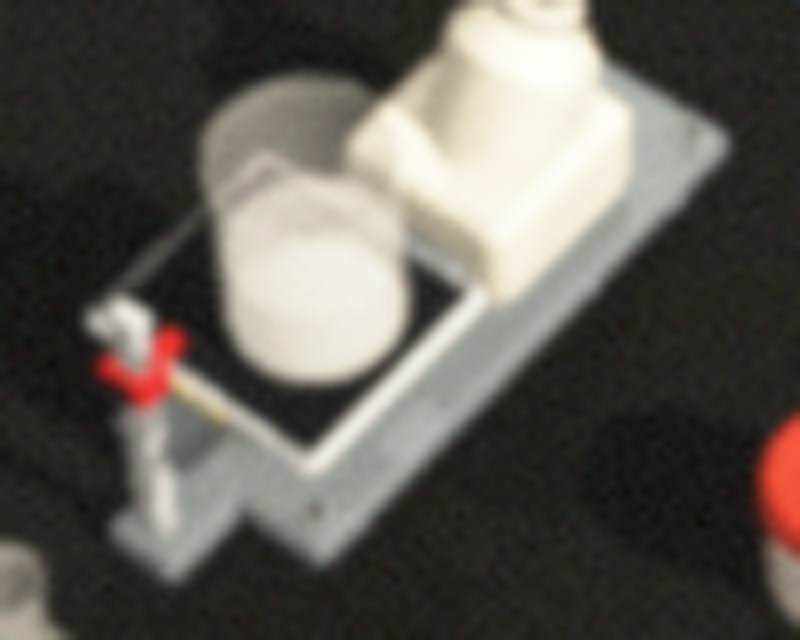

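View pics/s27c.png

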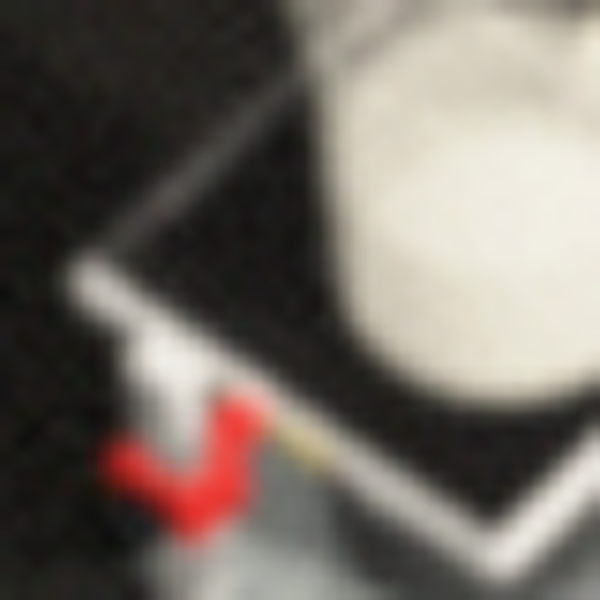

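View pics/t0c.png

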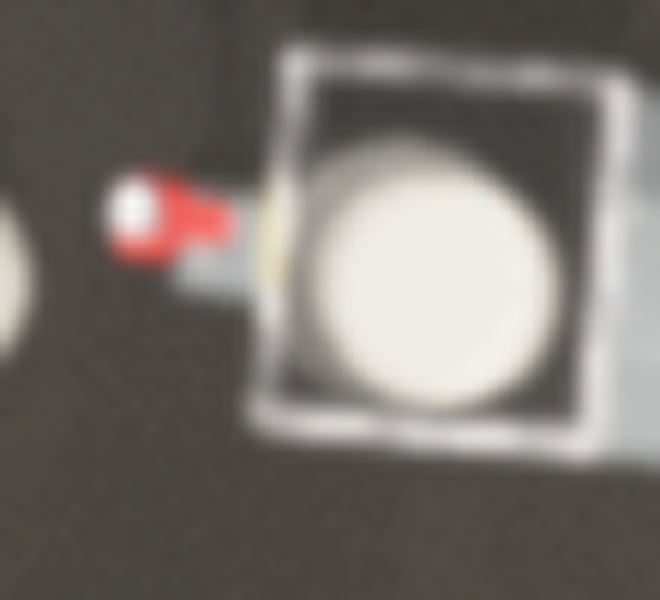

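Call:
play_rows([
  [0.6, 0, 0, 0, 0],
  [0.5, 0, 0, 0, 0],
  [0.5, 0, 0, -2.5, 0],
  [0.5, 0, 0, -5, 0],
  [0.5, 1, -2, -4, 0],
  [0.5, 2.5, -3, 0, 0],
  [0.5, 2.5, -3, 0, 0],
  [0.5, 1.5, -2.7, 0, 0],
  [0.5, 0, 0, 0, 0],
  [0.5, 0, 0, 0, 0],
])

```text
time: 37.15
position: [0.5208, 0.2423, 0.2683]
tool_rot: [2.31, 2.127, -0.001]
ft_force: [0.2, -0.4, -0.8]
grip_width: 0.5
```

```bash
python3 - <<'E'
from h import *
s,im=snap('wrist','w28.png'); np.save('w28.npy',toolT(s)); crop(im[:,:,::-1],0,0,512,384,1.5,'w28b.png'); go([.75,.245,.27],85.2)
T=np.load('w28.npy'); print(proj('wrist',[[.634,.335,.105]],T))
E
```

```text
t 37.2 pos [0.5211 0.2421 0.2683] yaw 85.23 tilt z [-0.    -0.001 -1.   ] spin rad 0.0 shift cm [ 2.2  22.79 -0.18] F [-0.6 -0.8 -0.1] w 0.501
[[344.85318835  89.13198665]]
```

View pics/w28b.png

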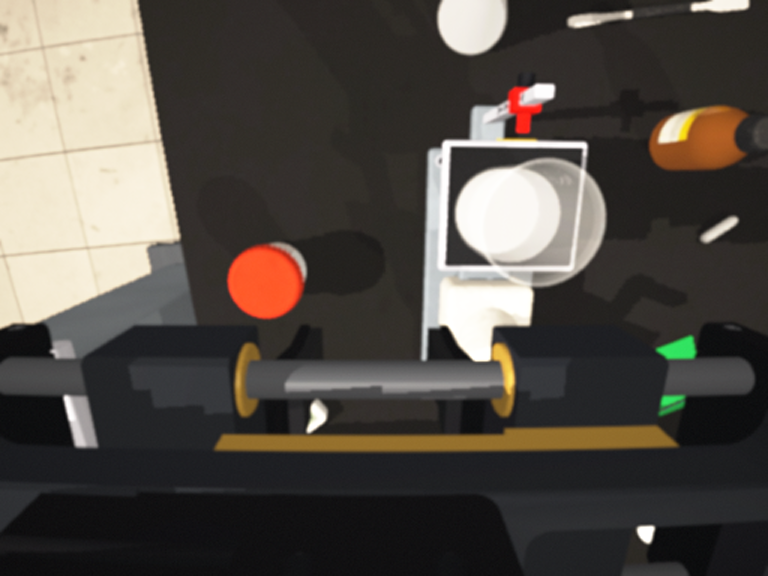

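Call:
play_rows([
  [0.5, 0.4, 4.5, 0, 0],
  [0.5, 0.4, 5.5, 0, 0],
  [0.5, 0.4, 5.5, 0, 0],
  [0.5, 0.4, 4.5, 0, 0],
  [0.5, 0, 0, 0, 0],
  [0.5, 0, 0, 0, 0],
])

```text
time: 37.95
position: [0.7207, 0.243, 0.2675]
tool_rot: [-2.31, -2.128, 0.003]
ft_force: [-0.6, -0.4, 0.6]
grip_width: 0.5
```

```bash
python3 - <<'E'
from h import *
s,im=snap('wrist','w29.png'); np.save('w29.npy',toolT(s)); crop(im[:,:,::-1],0,0,512,384,1.5,'w29b.png')
a=cv2.imread('pics/w28.png'); b=im[:,:,::-1]
crop(a,290,40,400,120,7,'w28c.png')
q=proj('wrist',[[.634,.335,.105]],np.load('w29.npy'))[0].round().astype(int); print(q)
x0=max(q[0]-55,0); y0=max(q[1]-50,0); print(x0,y0); crop(b,x0,y0,x0+110,y0+80,7,'w29c.png')
E
```

```text
[164 105]
109 55
```

View pics/w28c.png

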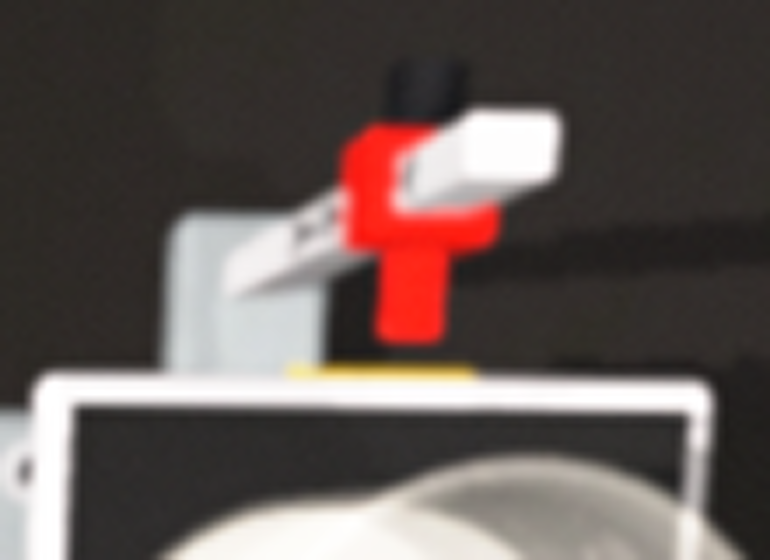

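View pics/w29c.png

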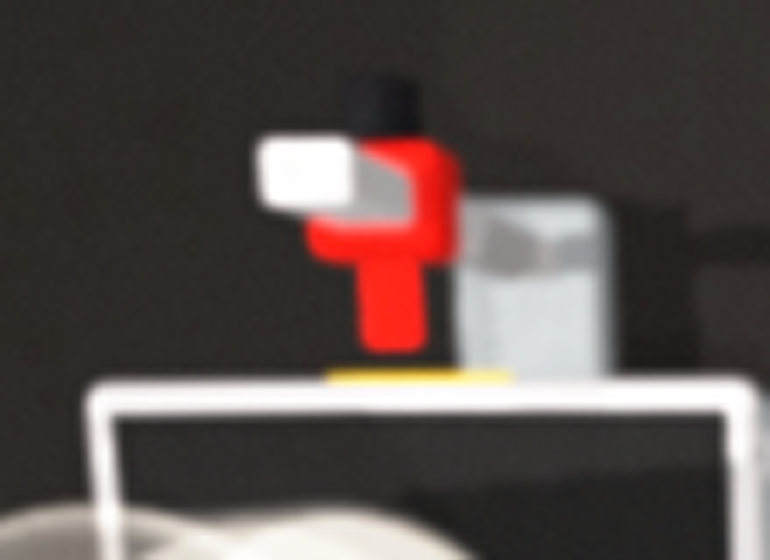

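```bash
cat > pt.py <<'E'
from h import *
def run(Ta,Tb,A,B,oa,ob,f=7):
    out={}
    for k in A:
        a=np.array(A[k])/f+oa-.43; b=np.array(B[k])/f+ob-.43
        o1,d1=ray('wrist',[a],Ta); o2,d2=ray('wrist',[b],Tb)
        p,r=tri([(o1,d1[0]),(o2,d2[0])]); out[k]=p; print(k,p.round(4),np.round(np.array(r)*1000,2))
    return out
if __name__=='__main__':
    A=dict(tipL=(377,342),tipR=(444,340),tip=(410,341),cL=(35,375),cR=(710,380),yel=(382,371))
    B=dict(tipL=(362,352),tipR=(426,350),tip=(394,351),cL=(88,383),cR=(755,380),yel=(420,376))
    run(np.load('w28.npy'),np.load('w29.npy'),A,B,(290,40),(109,55))
E
python3 pt.py
```

```text
tipL [0.6309 0.3356 0.1097] [0.06 0.06]
tipR [0.6411 0.335  0.1103] [0.03 0.03]
tip [0.6359 0.3353 0.1099] [0.01 0.01]
cL [0.5801 0.3359 0.0951] [0.28 0.28]
cR [0.6901 0.3267 0.0964] [0.18 0.18]
yel [0.6359 0.332  0.097 ] [0.02 0.02]
```

```bash
python3 - <<'E'
import cv2
for n,(x0,y0) in dict(w28=(290,40),w29=(109,55)).items():
    im=cv2.imread(f'pics/{n}.png')
    # edge strip enlarged
    y=y0+40; c=im[y:y+28,x0:x0+110]; cv2.imwrite(f'pics/{n}d.png',cv2.resize(c,None,fx=7,fy=14,interpolation=cv2.INTER_LANCZOS4))
E
```

```text
(no output)
```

View pics/w28d.png

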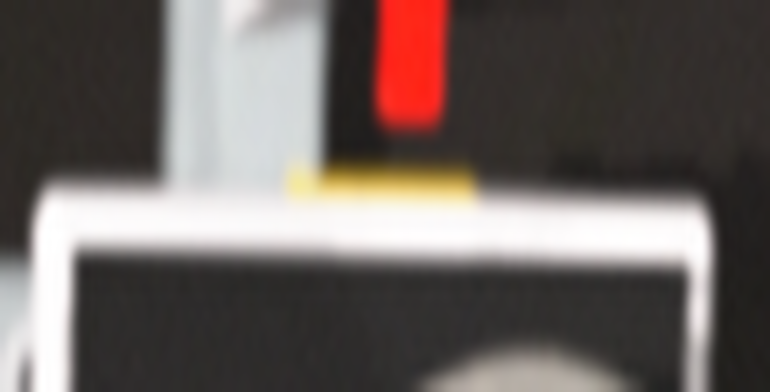

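View pics/w29d.png

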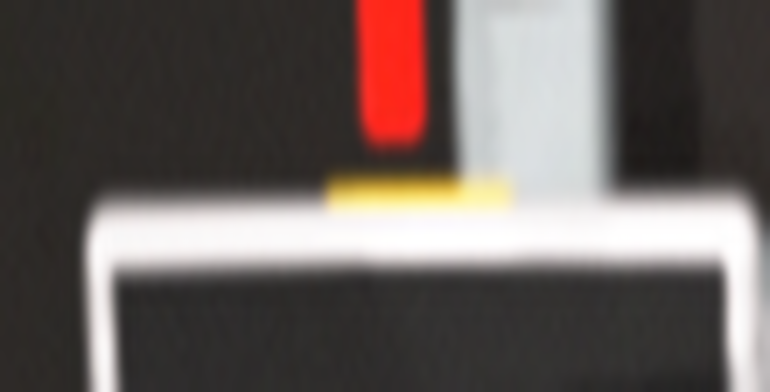

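```bash
python3 - <<'E'
from pt import *
A=dict(iL=(75,402.5),iR=(688,412.5),yL=(288,372),yR=(475,374),oR=(712,378),oL=(33,376))
B=dict(iL=(117,415),iR=(725,414),yL=(327,377),yR=(511,377),oR=(756,380),oL=(88,382))
run(np.load('w28.npy'),np.load('w29.npy'),A,B,(290,40),(109,55))
E
```

```text
iL [0.5857 0.3305 0.099 ] [0.09 0.09]
iR [0.685  0.3218 0.0996] [0.19 0.19]
yL [0.6206 0.3331 0.097 ] [0.17 0.17]
yR [0.6508 0.3304 0.0976] [0.03 0.03]
oR [0.6903 0.3269 0.0967] [0.33 0.33]
oL [0.5799 0.3359 0.0945] [0.43 0.43]
```

```bash
python3 - <<'E'
from h import *
go([.6221,.1625,.1544],85.4)
E
```

```text
t 38.0 pos [0.7203 0.2434 0.2685] yaw 85.36 tilt z [-0.001 -0.    -1.   ] spin rad -0.001 shift cm [-8.85 -9.13 11.42] F [-0.2 -0.4  0.5] w 0.499
```

Call:
play_rows([
  [0.5, -2.2, -2.3, 0, 0],
  [0.5, -2.2, -2.3, 0, 0],
  [0.5, -2.2, -2.3, 0, 0],
  [0.5, -2.2, -2.3, 2, 0],
  [0.5, 0, 0, 3, 0],
  [0.5, 0, 0, 1.3, 0],
  [0.5, 0, 0, 0, 0],
])

```text
time: 38.88
position: [0.6213, 0.1633, 0.2055]
tool_rot: [2.309, 2.13, -0.002]
ft_force: [-0.1, -0.1, 0.4]
grip_width: 0.495
```

```bash
python3 - <<'E'
from h import *
go([.6221,.1625,.1544],85.4)
s,im=snap('wrist','w30.png'); crop(im[:,:,::-1],100,60,400,260,2.6,'w30b.png')
E
```

```text
t 38.88 pos [0.6213 0.1633 0.2055] yaw 85.39 tilt z [-0.001 -0.001 -1.   ] spin rad -0.0 shift cm [-0.07  0.09  5.11] F [-0.1 -0.1  0.4] w 0.495
```

View pics/w30b.png

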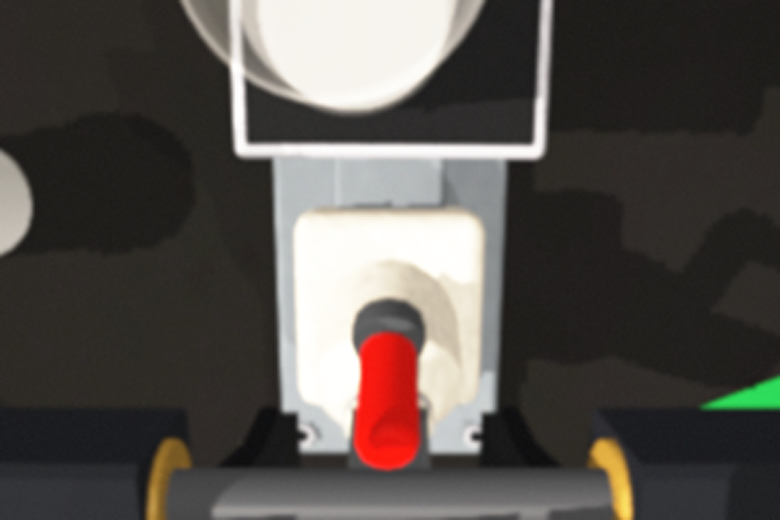

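Call:
play_rows([
  [0.5, -0.15, 0, 2, 0],
  [0.5, 0, 0, 2, 0],
  [0.5, 0, 0, 1.1, 0],
  [0.7, 0, 0, 0, 0],
  [0.9, 0, 0, 0, 0],
  [0.9, 0, 0, 0, 0],
  [0.9, 0, 0, 0, 0],
])

```text
time: 39.8
position: [0.6222, 0.1621, 0.1554]
tool_rot: [2.309, 2.129, 0.001]
ft_force: [-0.6, 0.6, 0.5]
grip_width: 0.207
```

Call:
play_rows([
  [0.9, -0.16, 1.42, 0.09, 0],
  [0.9, -0.48, 1.33, 0.27, 0],
  [0.9, -0.76, 1.14, 0.44, 0],
  [0.9, -0.99, 0.87, 0.57, 0],
  [0.9, -1.15, 0.55, 0.66, 0],
  [0.9, -1.23, 0.19, 0.71, 0],
  [0.9, -1.23, -0.19, 0.71, 0],
  [0.9, -1.15, -0.55, 0.66, 0],
  [0.9, -0.99, -0.87, 0.57, 0],
  [0.9, -0.76, -1.14, 0.44, 0],
  [0.9, -0.48, -1.33, 0.27, 0],
  [0.9, -0.16, -1.42, 0.09, 0],
  [0.9, 0.16, -1.42, -0.09, 0],
  [0.9, 0.48, -1.33, -0.27, 0],
  [0.9, 0.76, -1.14, -0.44, 0],
  [0.9, 0, 0, 0, 0],
])

```text
time: 41.8
position: [0.5752, 0.084, 0.1083]
tool_rot: [2.308, 2.131, -0.003]
ft_force: [-2.0, -2.1, 0.8]
grip_width: 0.2
```

```bash
cat >> h.py <<'E'
def hang(p=None):
    p=ctrl.get_state()['position'] if p is None else np.array(p)
    a=np.radians(AZ); z=np.array([np.cos(a)*.5,np.sin(a)*.5,.866]); e=np.array([-np.cos(a)*.866,-np.sin(a)*.866,.5]); f=-np.cross(z,e)
    d=p+[0,0,.011]-S0-.04*z; print('phi',np.degrees(np.arctan2(d@f,d@e)).round(1)%360,'r',np.hypot(d@f,d@e).round(4),'axial',(d@z).round(4))
E
python3 - <<'E'
from h import *
hang(); hang([.6221,.1611,.1556]); hang([.6221,.1625,.1544])
s=ctrl.get_state(); print(s['time'],s['ft_force'],s['grip_width'])
s,im=snap('scene','s31.png'); crop(im[:,:,::-1],165,170,265,290,6,'s31b.png')
E
```

```text
phi 227.1 r 0.0541 axial -0.0005
phi 0.7 r 0.0567 axial 0.0001
phi 0.6 r 0.0573 axial -0.0016
41.8 [-2.02994937 -2.07743946  0.83445664] 0.20046937928550357
```

View pics/s31b.png

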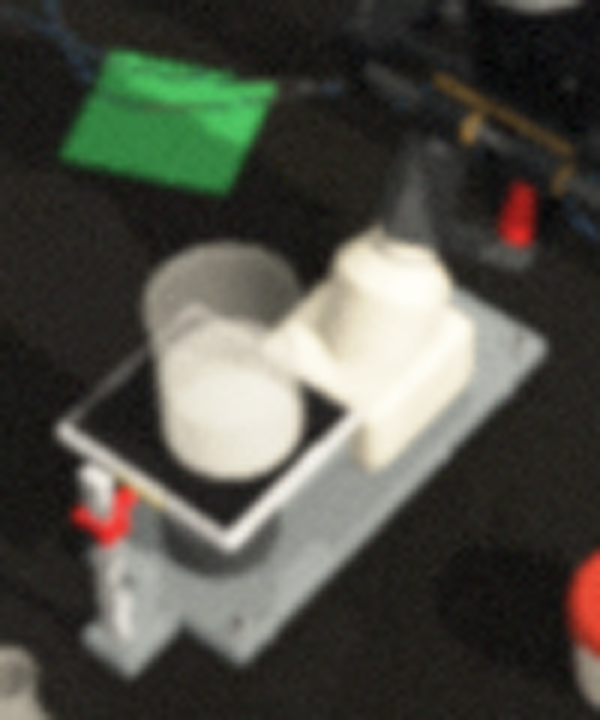

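Call:
play_rows([
  [0.6, 0, 0, 0, 0],
  [0.5, 0, 0, 0, 0],
  [0.5, 0, 0, -2.5, 0],
  [0.5, 0, 0, -5, 0],
  [0.5, 0, 0, -5, 0],
  [0.5, 2, -1, -3.5, 0],
  [0.5, 4.2, -1.7, 0, 0],
  [0.5, 5, -2, 0, 0],
  [0.5, 5, -2, 0, 0],
  [0.5, 0, 0, 0, 0],
  [0.5, 0, 0, 0, 0],
  [0.5, 0, 0, 0, 0],
])

```text
time: 43.35
position: [0.5238, 0.2489, 0.2676]
tool_rot: [2.312, 2.126, -0.001]
ft_force: [0.7, 0.1, -0.7]
grip_width: 0.5
```

```bash
python3 - <<'E'
from h import *
s,im=snap('wrist','w32.png'); np.save('w32.npy',toolT(s)); go([.72,.245,.27],85.2)
T=np.load('w32.npy'); q=proj('wrist',[[.636,.335,.108]],T)[0].round().astype(int); x0,y0=q-[55,50]; y0=max(y0,0); print(x0,y0); crop(im[:,:,::-1],x0,y0,x0+110,y0+80,7,'w32c.png')
E
```

```text
t 43.4 pos [0.5238 0.249  0.2676] yaw 85.19 tilt z [-0. -0. -1.] spin rad -0.0 shift cm [ 1.25 19.59 -0.24] F [ 0.7 -0.2  0.7] w 0.499
290 45
```

View pics/w32c.png

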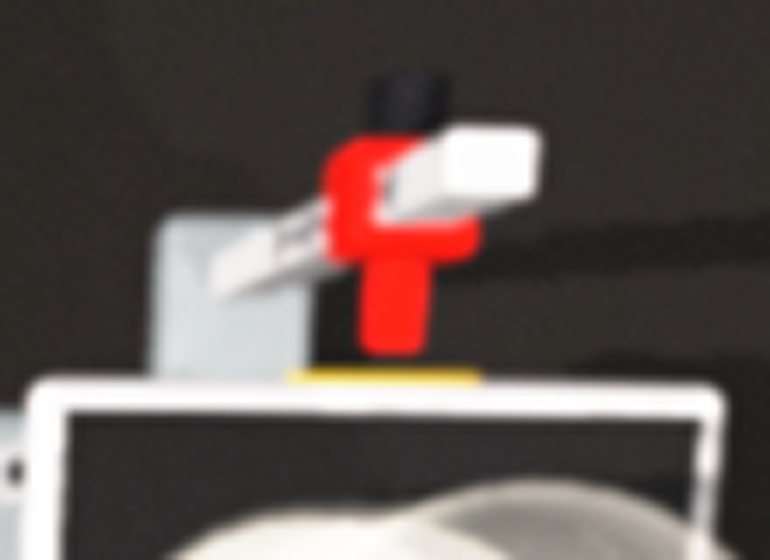

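Call:
play_rows([
  [0.5, 0.2, 4.5, 0, 0],
  [0.5, 0.2, 5.5, 0, 0],
  [0.5, 0.2, 5.5, 0, 0],
  [0.5, 0.2, 4.5, 0, 0],
  [0.5, 0, 0, 0, 0],
  [0.5, 0, 0, 0, 0],
  [0.5, 0, 0, 0, 0],
])

```text
time: 44.28
position: [0.722, 0.2427, 0.2689]
tool_rot: [2.308, 2.13, 0.001]
ft_force: [0.4, -0.9, 0.3]
grip_width: 0.501
```

```bash
python3 - <<'E'
from h import *
s,im=snap('wrist','w33.png'); np.save('w33.npy',toolT(s)); go([.72,.245,.27],85.2)
T=np.load('w33.npy'); q=proj('wrist',[[.636,.335,.108]],T)[0].round().astype(int); x0,y0=q-[55,50]; y0=max(y0,0); print(x0,y0); crop(im[:,:,::-1],x0,y0,x0+110,y0+80,7,'w33c.png')
a=cv2.imread('pics/w32.png')[45:125,290:400]; b=im[y0:y0+80,x0:x0+110,::-1]
cv2.imwrite('pics/wd.png',np.vstack([cv2.resize(m[42:64],None,fx=7,fy=13,interpolation=cv2.INTER_LANCZOS4) for m in(a,b)]))
E
```

```text
t 44.33 pos [0.722  0.2427 0.2691] yaw 85.41 tilt z [ 0.001 -0.    -1.   ] spin rad 0.004 shift cm [ 0.22 -0.22 -0.09] F [0.4 1.2 0. ] w 0.502
109 55
```

View pics/w33c.png

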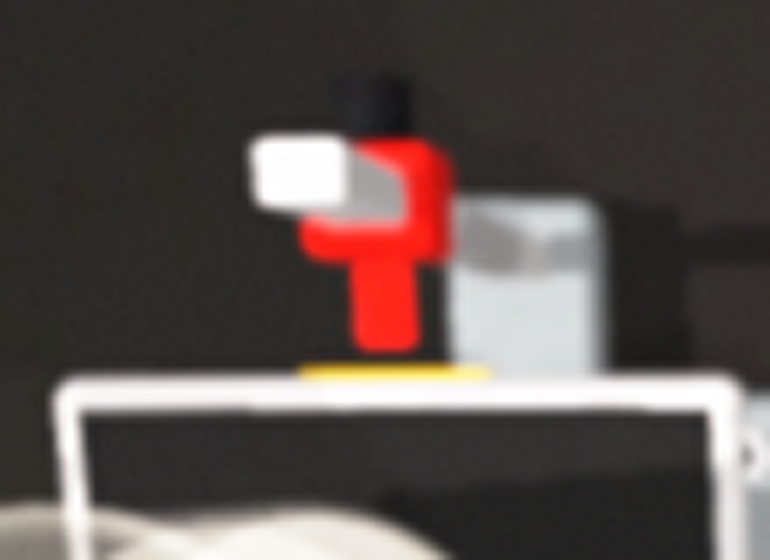

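View pics/wd.png

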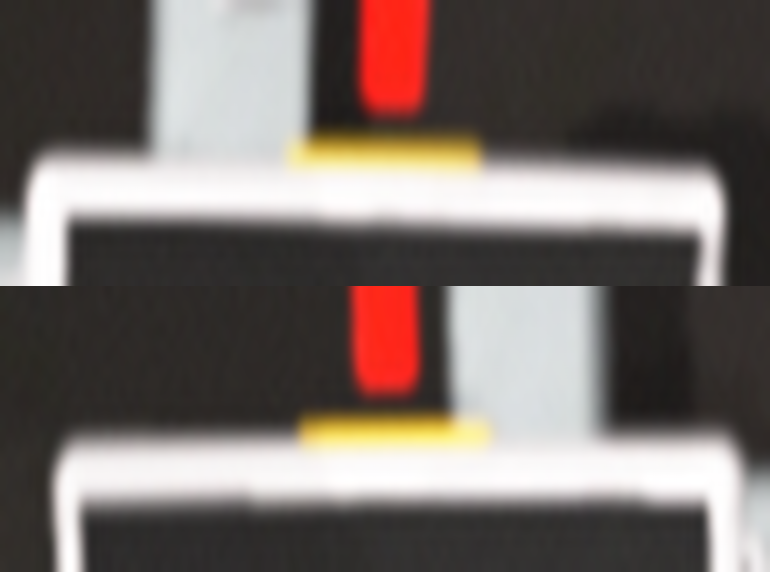

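```bash
python3 - <<'E'
from pt import *
A=dict(iL=(67,410),iR=(700,419),yL=(290,375),yR=(481,376),tL=(359,354),tR=(428,354),t=(393,354),oL=(27,380),oR=(724,386))
B=dict(iL=(82,412),iR=(709,411),yL=(301,369),yR=(490,369),tL=(353,351),tR=(419,351),t=(386,351),oL=(55,382),oR=(743,380))
o=run(np.load('w32.npy'),np.load('w33.npy'),A,B,(290,45),(109,55))
E
```

```text
iL [0.5854 0.3304 0.1086] [0. 0.]
iR [0.6852 0.3217 0.1091] [0.04 0.04]
yL [0.6209 0.3334 0.1067] [0.36 0.36]
yR [0.6511 0.3309 0.1069] [0.18 0.18]
tL [0.6307 0.3354 0.1101] [0.13 0.13]
tR [0.6413 0.3345 0.1108] [0.04 0.04]
t [0.636  0.3349 0.1103] [0.09 0.09]
oL [0.58   0.3357 0.1046] [0.04 0.04]
oR [0.6906 0.3263 0.1057] [0.27 0.27]
```

Call:
play_rows([
  [0.65, -4, -3.4, 0, 0],
  [0.65, -5, -3.4, 0, 0],
  [0.65, -5, -3.4, 0, 0],
  [0.65, -3, -3.1, 3, 0],
  [0.65, 0, 0, 4, 0],
  [0.65, 0, 0, 2, 0],
  [0.65, 0, 0, 0, 0],
  [0.65, 0, 0, 0, 0],
])

```text
time: 45.32
position: [0.5775, 0.085, 0.1794]
tool_rot: [2.307, 2.131, 0.003]
ft_force: [0.0, -0.2, 0.8]
grip_width: 0.353
```

```bash
python3 - <<'E'
from h import *
go([.5752,.084,.1083],85.3)
s,im=snap('wrist','w34.png'); crop(im[:,:,::-1],100,60,400,260,2.6,'w34b.png'); np.save('w34.npy',toolT(s))
E
```

```text
t 45.33 pos [0.5775 0.085  0.1794] yaw 85.44 tilt z [ 0.002  0.001 -1.   ] spin rad 0.002 shift cm [-0.12 -0.23  7.1 ] F [ 0.  -0.2  0.8] w 0.353
```

View pics/w34b.png

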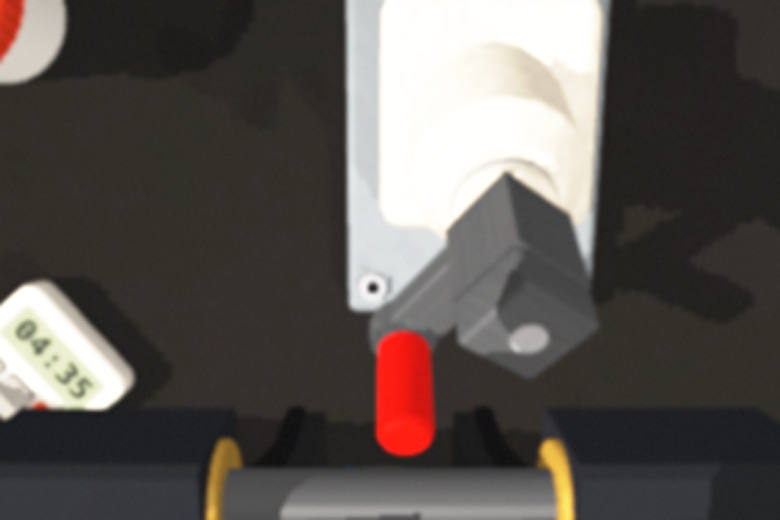

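```bash
python3 - <<'E'
from h import *
a=np.radians(AZ); z=np.array([np.cos(a)*.5,np.sin(a)*.5,.866]); e=np.array([-np.cos(a)*.866,-np.sin(a)*.866,.5]); f=-np.cross(z,e)
C=S0+.0395*z-[0,0,.011]
for ph in(215,219,227,241):
    p=C+.0545*(e*np.cos(np.radians(ph))+f*np.sin(np.radians(ph))); print(ph,p.round(4)); go(p,85.4)
    top=p+[0,0,.011]+.0125*z; print((proj('wrist',[top],np.load('w34.npy'))-[100,60])*2.6)
E
```

```text
215 [0.583  0.0766 0.1044]
t 45.38 pos [0.5776 0.0849 0.1795] yaw 85.43 tilt z [ 0.002  0.001 -1.   ] spin rad 0.001 shift cm [-0.79  0.58  7.51] F [ 0.3 -0.4 -0.2] w 0.351
[[406.92747702 431.90692603]]
219 [0.5801 0.0788 0.1055]
t 45.38 pos [0.5776 0.0849 0.1795] yaw 85.43 tilt z [ 0.002  0.001 -1.   ] spin rad 0.001 shift cm [-0.59  0.28  7.39] F [ 0.3 -0.4 -0.2] w 0.351
[[397.22021619 427.2442331 ]]
227 [0.5749 0.0838 0.1081]
t 45.38 pos [0.5776 0.0849 0.1795] yaw 85.43 tilt z [ 0.002  0.001 -1.   ] spin rad 0.001 shift cm [-0.14 -0.27  7.13] F [ 0.3 -0.4 -0.2] w 0.351
[[379.05884015 416.42827007]]
241 [0.5679 0.0937 0.1135]
t 45.38 pos [0.5776 0.0849 0.1795] yaw 85.43 tilt z [ 0.002  0.001 -1.   ] spin rad 0.001 shift cm [ 0.79 -1.05  6.6 ] F [ 0.3 -0.4 -0.2] w 0.351
[[352.13054608 392.82478052]]
```

Call:
play_rows([
  [0.65, -0.75, 0.55, 2.5, 0],
  [0.65, 0, 0, 3, 0],
  [0.65, 0, 0, 2, 0],
  [0.65, 0, 0, 0, 0],
  [0.8, 0, 0, 0, 0],
  [0.9, 0, 0, 0, 0],
  [0.9, 0, 0, 0, 0],
  [0.9, 0, 0, 0, 0],
])

```text
time: 46.38
position: [0.5823, 0.0761, 0.1038]
tool_rot: [2.309, 2.129, 0.003]
ft_force: [0.9, 1.0, 2.1]
grip_width: 0.202
```

```bash
python3 - <<'E'
from h import *
hang(); go([.5679,.0937,.1135],85.4)
E
```

```text
phi 215.1 r 0.0555 axial -0.0007
t 46.38 pos [0.5823 0.0761 0.1038] yaw 85.36 tilt z [ 0.002  0.    -1.   ] spin rad -0.001 shift cm [ 1.64 -1.57 -0.97] F [0.9 1.  2.1] w 0.202
```

Call:
play_rows([
  [0.9, 0.32, -0.45, -0.19, 0],
  [0.9, 0.36, -0.41, -0.21, 0],
  [0.9, 0.45, -0.37, -0.27, 0],
  [0.9, 0.51, -0.34, -0.3, 0],
  [0.9, 0, 0, 0, 0],
  [0.9, 0, 0, 0, 0],
])

```text
time: 47.12
position: [0.5672, 0.0932, 0.1128]
tool_rot: [2.31, 2.129, -0.0]
ft_force: [3.7, -1.1, 4.0]
grip_width: 0.205
```

```bash
python3 - <<'E'
from h import *
hang(); go([.5679,.0937,.1135],85.4)
E
```

```text
phi 240.6 r 0.0555 axial -0.0008
t 47.12 pos [0.5672 0.0932 0.1128] yaw 85.34 tilt z [ 0. -0. -1.] spin rad -0.001 shift cm [ 0.06  0.07 -0.07] F [ 3.7 -1.1  4. ] w 0.205
```

Call:
play_rows([
  [0.8, 0, 0, 0, 0],
  [0.6, 0, 0, 0, 0],
  [0.6, 0, 0, 0, 0],
  [0.6, 0, 0, -2.5, 0],
  [0.6, 0, 0, -5, 0],
  [0.5, 0, 0, -5, 0],
  [0.5, 2, -0.8, -3, 0],
  [0.5, 4, -1.3, 0, 0],
  [0.5, 4.5, -1.5, 0, 0],
  [0.5, 4.5, -1.5, 0, 0],
  [0.5, 0, 0, 0, 0],
  [0.5, 0, 0, 0, 0],
  [0.5, 0, 0, 0, 0],
])

```text
time: 48.75
position: [0.5288, 0.2453, 0.267]
tool_rot: [2.312, 2.127, -0.002]
ft_force: [0.1, 0.3, 0.3]
grip_width: 0.501
```

```bash
python3 - <<'E'
from h import *
s,im=snap('wrist','w36.png'); np.save('w36.npy',toolT(s)); go([.72,.245,.27],85.2)
E
```

```text
t 48.8 pos [0.5289 0.2454 0.2671] yaw 85.21 tilt z [-0.001 -0.001 -1.   ] spin rad 0.0 shift cm [ 1.56 19.05 -0.3 ] F [0.9 0.3 0.3] w 0.498
```

Call:
play_rows([
  [0.5, 0.2, 4.5, 0, 0],
  [0.5, 0.2, 5.5, 0, 0],
  [0.5, 0.2, 5.5, 0, 0],
  [0.5, 0.2, 4.5, 0, 0],
  [0.5, 0, 0, 0, 0],
  [0.5, 0, 0, 0, 0],
  [0.5, 0, 0, 0, 0],
])

```text
time: 49.68
position: [0.7274, 0.2391, 0.2686]
tool_rot: [2.308, 2.13, 0.001]
ft_force: [-0.4, 0.7, 0.4]
grip_width: 0.498
```

```bash
python3 - <<'E'
from h import *
s,im=snap('wrist','w37.png'); np.save('w37.npy',toolT(s))
O=[];ms=[]
for n in('w36','w37'):
    T=np.load(n+'.npy'); q=proj('wrist',[[.636,.335,.108]],T)[0].round().astype(int); x0,y0=q-[55,40]; O.append((int(x0),int(y0))); m=cv2.imread(f'pics/{n}.png')[y0:y0+62,x0:x0+110]; ms.append(cv2.resize(m,None,fx=7,fy=4.7,interpolation=cv2.INTER_LANCZOS4))
print(O,ms[0].shape); cv2.imwrite('pics/we.png',np.vstack(ms)); print(s['position'])
E
```

```text
[(286, 52), (104, 62)] (291, 770, 3)
[0.7274414  0.23909743 0.26862044]
```

View pics/we.png

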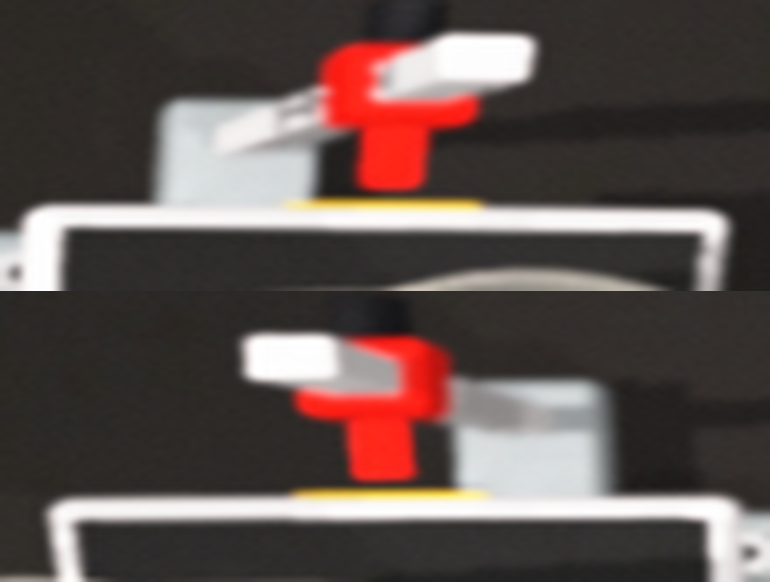

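```bash
python3 - <<'E'
from pt import *
k=7/4.7
A=dict(iL=(63,230*k),iR=(702,235*k),yL=(287,205*k),yR=(483,206*k),tL=(357,188*k),tR=(427,188*k))
B=dict(iL=(77,225*k),iR=(708,225*k),yL=(292,202*k),yR=(488,202*k),tL=(349,188*k),tR=(416,188*k))
o=run(np.load('w36.npy'),np.load('w37.npy'),A,B,(286,52),(104,62))
im=cv2.imread('pics/w36.png')[75:105,286:396]; im2=cv2.imread('pics/w37.png')[85:115,104:214]
cv2.imwrite('pics/wf.png',np.vstack([cv2.resize(m,None,fx=7,fy=9,interpolation=cv2.INTER_LANCZOS4) for m in(im,im2)]))
s,i3=snap('scene','s38.png'); crop(i3[:,:,::-1],165,160,265,290,6,'s38b.png'); crop(i3[:,:,::-1],170,220,215,265,13,'s38c.png')
E
```

```text
iL [0.5853 0.3307 0.1086] [0.89 0.89]
iR [0.6855 0.322  0.1091] [0.6 0.6]
yL [0.6204 0.3332 0.108 ] [0.42 0.42]
yR [0.6513 0.3306 0.1075] [0.24 0.24]
tL [0.6307 0.3356 0.1102] [0.07 0.07]
tR [0.6414 0.3347 0.1108] [0.03 0.03]
```

View pics/wf.png

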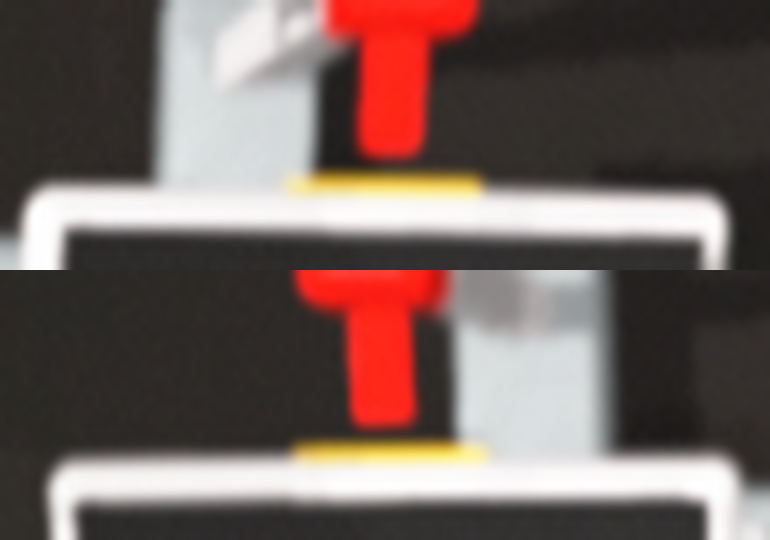

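View pics/s38c.png

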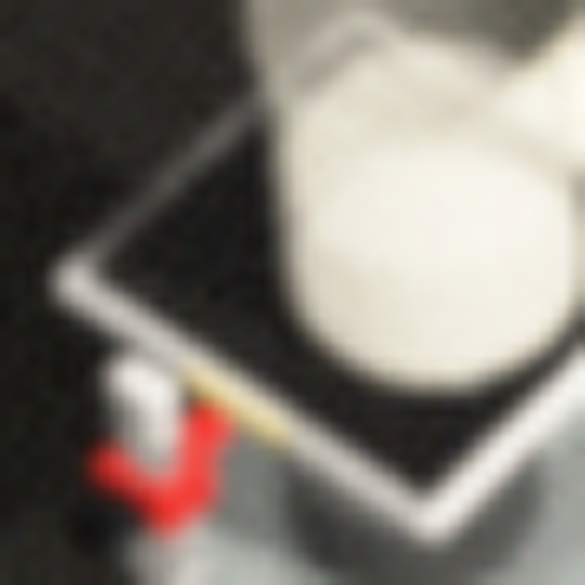

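View pics/s38b.png

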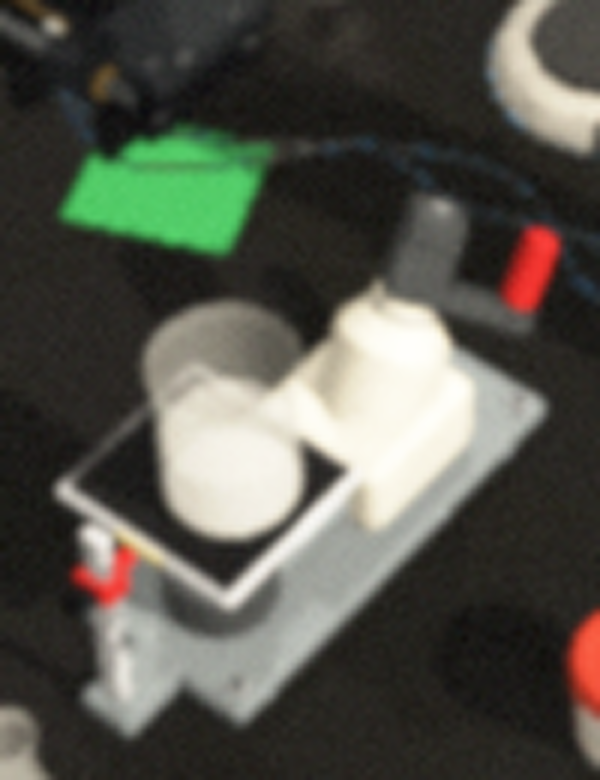

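```bash
python3 - <<'E'
from ov import *
from h import S0
draw('pics/s38.png','scene',S0,-94.8,(215,185,265,225),14,'s38d.png')
im=cv2.imread('pics/s38.png'); crop(im,215,185,265,225,14,'s38e.png')
E
```

```text
(no output)
```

View pics/s38e.png

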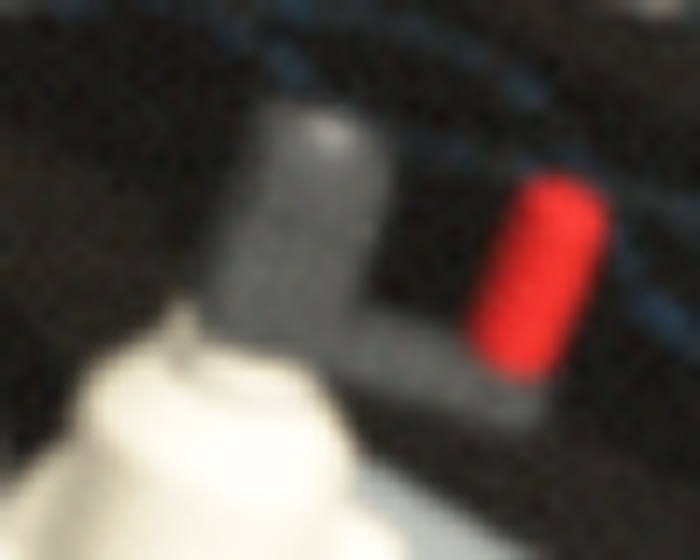

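View pics/s38d.png

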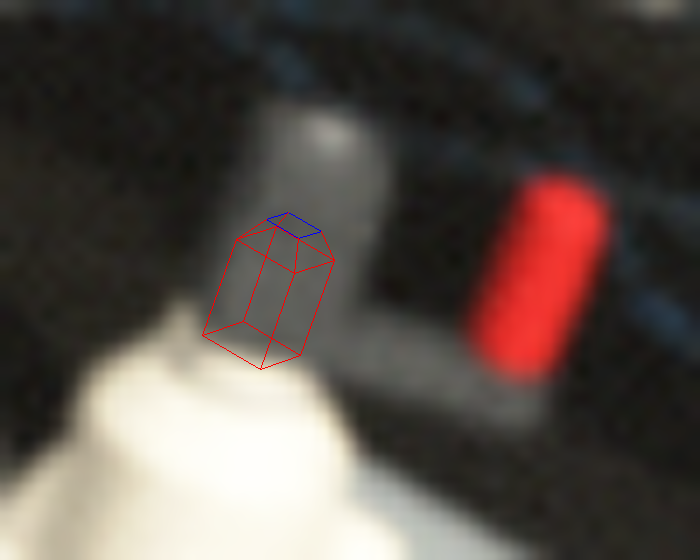

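```bash
cat >> h.py <<'E'
def hpos(ph,r=.0553,ax=.0393):
    a=np.radians(AZ); z=np.array([np.cos(a)*.5,np.sin(a)*.5,.866]); e=np.array([-np.cos(a)*.866,-np.sin(a)*.866,.5]); f=-np.cross(z,e)
    return S0+ax*z-[0,0,.011]+r*(e*np.cos(np.radians(ph))+f*np.sin(np.radians(ph)))
E
python3 - <<'E'
from h import *
for p in(229,):
    print(hpos(p)); go(hpos(p),85.4)
# observed handle top in scene s38
c=(np.array([(560,195)])/14+[215,185]-.46)
a=np.radians(AZ); z=np.array([np.cos(a)*.5,np.sin(a)*.5,.866])
for p in(222,226,230,234,240): print(p,proj('scene',[hpos(p)+[0,0,.011]+.0125*z]),c)
E
```

```text
[0.57313946 0.08480275 0.10839377]
t 49.77 pos [0.7276 0.239  0.2688] yaw 85.4 tilt z [ 0.001 -0.    -1.   ] spin rad 0.0 shift cm [-16.61 -14.18  16.03] F [ 0.3 -0.   1.1] w 0.5
222 [[254.45701285 197.5823319 ]] [[254.54       198.46857143]]
226 [[254.7341105  198.15002743]] [[254.54       198.46857143]]
230 [[254.92990495 198.70155203]] [[254.54       198.46857143]]
234 [[255.04290941 199.23417397]] [[254.54       198.46857143]]
240 [[255.05484274 199.99181679]] [[254.54       198.46857143]]
```

Handle at about 228°. Return, regrasp and give the last bit.

Call:
play_rows([
  [0.65, -4, -3.5, 0, 0],
  [0.65, -5, -3.6, 0, 0],
  [0.65, -5, -3.6, 0, 0],
  [0.65, -2.6, -3.4, 3, 0],
  [0.65, 0, 0, 4, 0],
  [0.65, 0, 0, 2, 0],
  [0.65, 0, 0, 0, 0],
  [0.65, 0, 0, 0, 0],
])

```text
time: 50.78
position: [0.5754, 0.086, 0.179]
tool_rot: [2.308, 2.131, 0.003]
ft_force: [0.5, -0.1, -1.0]
grip_width: 0.346
```

```bash
python3 - <<'E'
from h import *
s,im=snap('wrist','w40.png'); crop(im[:,:,::-1],100,60,400,260,2.6,'w40b.png'); T=toolT(s)
a=np.radians(AZ); z=np.array([np.cos(a)*.5,np.sin(a)*.5,.866])
for p in(224,228,232): go(hpos(p),85.4,s); print(p,(proj('wrist',[hpos(p)+[0,0,.011]+.0125*z],T)-[100,60])*2.6)
E
```

```text
t 50.77 pos [0.5754 0.086  0.179 ] yaw 85.43 tilt z [ 0.002  0.001 -1.   ] spin rad 0.001 shift cm [-0.45  0.11  7.23] F [ 0.5 -0.1 -1. ] w 0.346
224 [[390.99700351 424.51308463]]
t 50.77 pos [0.5754 0.086  0.179 ] yaw 85.43 tilt z [ 0.002  0.001 -1.   ] spin rad 0.001 shift cm [-0.21 -0.16  7.09] F [ 0.5 -0.1 -1. ] w 0.346
228 [[382.18934791 418.69581952]]
t 50.77 pos [0.5754 0.086  0.179 ] yaw 85.43 tilt z [ 0.002  0.001 -1.   ] spin rad 0.001 shift cm [ 0.05 -0.41  6.95] F [ 0.5 -0.1 -1. ] w 0.346
232 [[373.88282579 412.38521098]]
```

View pics/w40b.png

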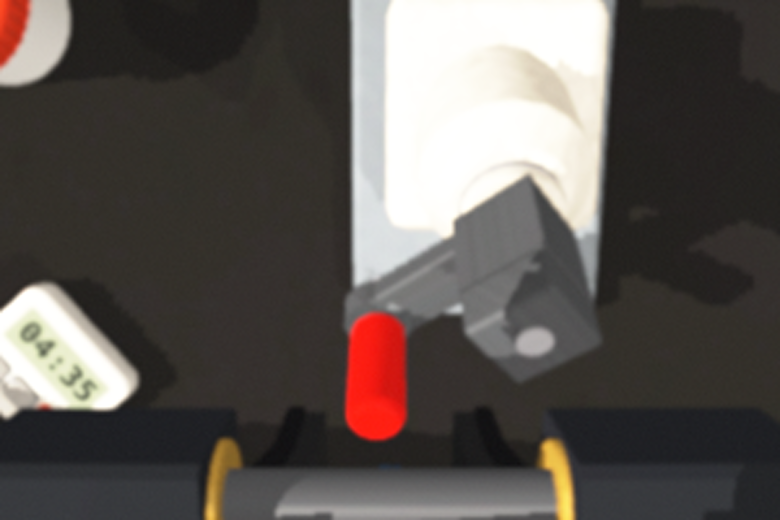

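Call:
play_rows([
  [0.65, -0.1, -0.35, 2.5, 0],
  [0.65, 0, 0, 3, 0],
  [0.65, 0, 0, 1.5, 0],
  [0.65, 0, 0, 0, 0],
  [0.8, 0, 0, 0, 0],
  [0.9, 0, 0, 0, 0],
  [0.9, 0, 0, 0, 0],
  [0.9, 0, 0, 0, 0],
])

```text
time: 51.82
position: [0.5717, 0.0843, 0.1085]
tool_rot: [2.309, 2.129, 0.003]
ft_force: [0.7, -0.6, 2.3]
grip_width: 0.202
```

```bash
python3 - <<'E'
from h import *
hang(); go(hpos(241),85.4);go(hpos(251.5),85.4)
E
```

```text
phi 229.6 r 0.0567 axial -0.0003
t 51.83 pos [0.5717 0.0843 0.1085] yaw 85.35 tilt z [ 0.002  0.    -1.   ] spin rad -0.001 shift cm [ 0.88 -0.52 -0.47] F [ 0.7 -0.6  2.3] w 0.202
t 51.83 pos [0.5717 0.0843 0.1085] yaw 85.35 tilt z [ 0.002  0.    -1.   ] spin rad -0.001 shift cm [ 1.69 -0.92 -0.93] F [ 0.7 -0.6  2.3] w 0.202
```

Call:
play_rows([
  [0.9, 0.42, -0.27, -0.23, 0],
  [0.9, 0.45, -0.25, -0.25, 0],
  [0.9, 0.42, -0.22, -0.24, 0],
  [0.9, 0.42, -0.2, -0.24, 0],
  [0.9, 0, 0, 0, 0],
  [0.9, 0, 0, 0, 0],
])

```text
time: 52.58
position: [0.563, 0.1017, 0.1174]
tool_rot: [2.309, 2.129, -0.0]
ft_force: [1.4, -3.1, 5.5]
grip_width: 0.208
```

```bash
python3 - <<'E'
from h import *
hang(); go(hpos(251.5),85.4)
E
```

```text
phi 251.4 r 0.0562 axial -0.0009
t 52.58 pos [0.563  0.1017 0.1174] yaw 85.35 tilt z [ 0. -0. -1.] spin rad -0.001 shift cm [ 0.02  0.08 -0.03] F [ 1.4 -3.1  5.5] w 0.208
```

Call:
play_rows([
  [0.8, 0, 0, 0, 0],
  [0.6, 0, 0, 0, 0],
  [0.6, 0, 0, 0, 0],
  [0.6, 0, 0, -2.5, 0],
  [0.6, 0, 0, -5, 0],
  [0.5, 0, 0, -5, 0],
  [0.5, 2, -0.8, -2.5, 0],
  [0.5, 4, -1.2, 0, 0],
  [0.5, 4.2, -1.2, 0, 0],
  [0.5, 4.2, -1.2, 0, 0],
  [0.5, 0, 0, 0, 0],
  [0.5, 0, 0, 0, 0],
  [0.5, 0, 0, 0, 0],
])

```text
time: 54.2
position: [0.531, 0.2476, 0.2667]
tool_rot: [-2.312, -2.127, 0.002]
ft_force: [-0.7, 0.6, 0.4]
grip_width: 0.501
```

```bash
python3 - <<'E'
from h import *
s,im=snap('wrist','w42.png'); np.save('w42.npy',toolT(s)); go([.72,.245,.27],85.2)
E
```

```text
t 54.25 pos [0.5311 0.2476 0.2669] yaw 85.23 tilt z [-0.001 -0.001 -1.   ] spin rad 0.0 shift cm [ 1.32 18.85 -0.33] F [ 0.5 -0.7  0.2] w 0.502
```

Call:
play_rows([
  [0.5, 0.2, 4.5, 0, 0],
  [0.5, 0.2, 5.5, 0, 0],
  [0.5, 0.2, 5.5, 0, 0],
  [0.5, 0.2, 4.5, 0, 0],
  [0.5, 0, 0, 0, 0],
  [0.5, 0, 0, 0, 0],
  [0.5, 0, 0, 0, 0],
])

```text
time: 55.12
position: [0.7297, 0.241, 0.2682]
tool_rot: [2.308, 2.13, 0.001]
ft_force: [-0.2, -0.9, 0.2]
grip_width: 0.501
```

```bash
python3 - <<'E'
from h import *
s,im=snap('wrist','w43.png'); np.save('w43.npy',toolT(s))
O=[];ms=[]
for n in('w42','w43'):
    T=np.load(n+'.npy'); q=proj('wrist',[[.636,.335,.108]],T)[0].round().astype(int); x0,y0=q-[55,18]; O.append((int(x0),int(y0))); m=cv2.imread(f'pics/{n}.png')[y0:y0+36,x0:x0+110]; ms.append(cv2.resize(m,None,fx=7,fy=8,interpolation=cv2.INTER_LANCZOS4))
print(O); cv2.imwrite('pics/wg.png',np.vstack(ms)); print(s['position'],s['time'])
s,i3=snap('scene','s43.png'); crop(i3[:,:,::-1],155,160,355,290,4,'s43b.png')
s,i3=snap('top','t43.png'); crop(i3[:,:,::-1],120,120,400,290,2.8,'t43b.png')
E
```

```text
[(284, 76), (102, 86)]
[0.72971249 0.241041   0.26822195] 55.125
```

View pics/wg.png

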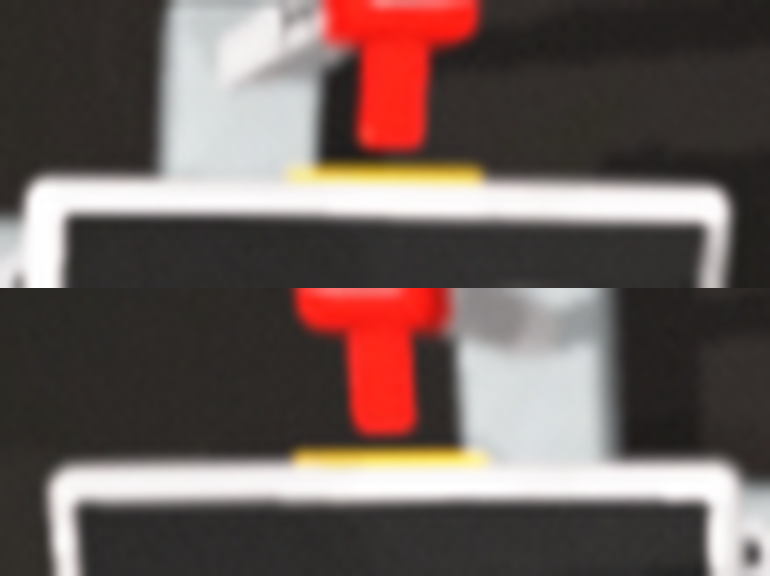

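View pics/s43b.png

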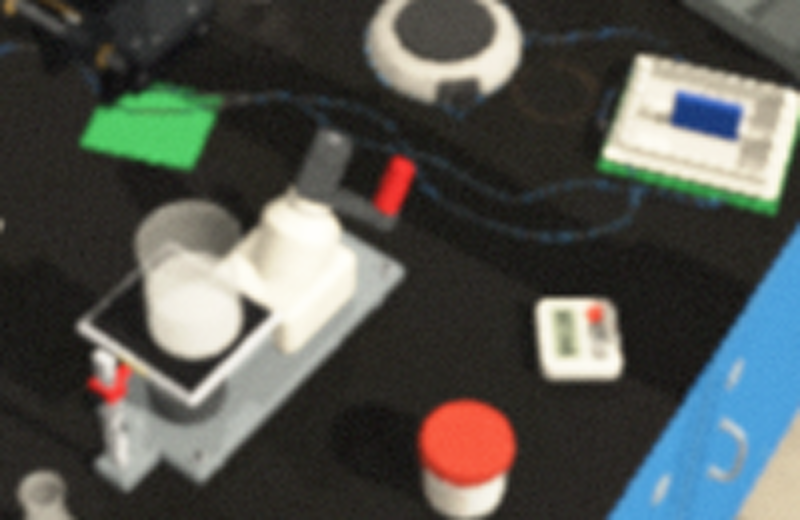

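View pics/t43b.png

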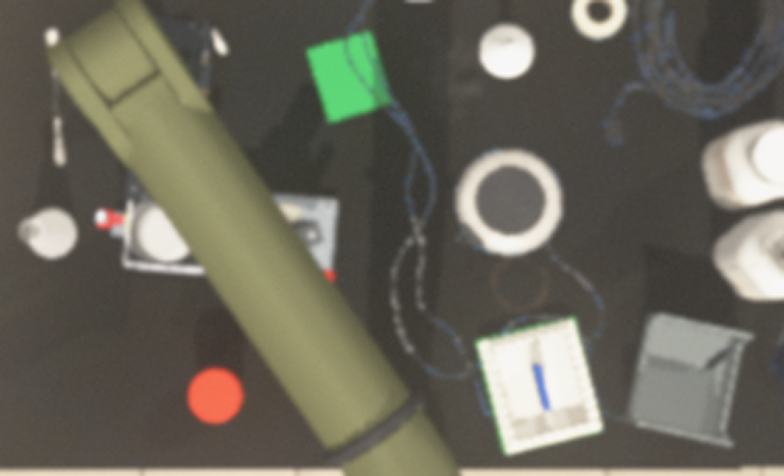

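```bash
python3 - <<'E'
from pt import *
k=7/8
A=dict(iL=(65,212*k),iR=(704,223*k),yL=(290,172*k),yR=(484,172*k),tL=(358,148*k),tR=(428,148*k),oR=(730,186*k))
B=dict(iL=(78,210*k),iR=(708,210*k),yL=(294,165*k),yR=(489,165*k),tL=(349,146*k),tR=(416,146*k),oR=(741,175*k))
o=run(np.load('w42.npy'),np.load('w43.npy'),A,B,(284,76),(102,86))
print((o['iL'][2]+o['iR'][2])/2,(o['tL'][2]+o['tR'][2])/2)
E
```

```text
iL [0.5854 0.331  0.1091] [0.24 0.24]
iR [0.6854 0.322  0.1096] [0.11 0.11]
yL [0.6207 0.3336 0.1082] [0.32 0.32]
yR [0.6513 0.3312 0.1074] [0.03 0.03]
tL [0.6306 0.3355 0.1106] [0.03 0.03]
tR [0.6413 0.3346 0.1111] [0.12 0.12]
oR [0.6907 0.3265 0.1069] [0.09 0.09]
0.10931361670818654 0.11082627232332942
```

```bash
python3 - <<'E'
from h import *
s=ctrl.get_state(); print(s['time'],s['ft_force'].round(1)); print(ticket.close_job())
E
```

```text
55.275 [ 0.8 -0.5 -0.4]
the job is handed in; nothing more can be done
None
```

The job is handed in at 55.3 s of the 72 s allowed, with the gripper clear of everything. The one check that did not fully agree was the table's height against the pointer.

- **Tray:** it is upright in the middle of the large green mat. That mat measured about 150 x 131 mm; the smaller green one is about 100 x 88 mm.
- **Crank:** I tilted it against the tub's end wall and pushed it onto the inclined shaft. The first try met the shaft's tip off-centre. I measured the grip again and the second try went on. After a further push of 22 N, the last pictures show the hub down at the collar.
- **Winding:** I wound clockwise in stages, about 2.7 turns in all. The crank sags about 10 degrees backwards on the shaft when released, which is play only. The table did not drop with it.
- **Height:** the crank angle puts the table's rise at 39.7 to 40.2 mm, so its top is at about 110 mm. The wrist camera, from two positions, gave 109.3 mm for the table top and 110.8 mm for the pointer tip, so the table reads 1.5 mm low. The pointer cannot be above 110 mm by its description, so I stopped there. The table is probably within about 1 mm of the pointer; by the camera alone it is 1.5 mm low.
- **Other things:** the last pictures show the beaker standing on the table. The pot, timer, flask and pointer show no sign of having been moved.

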